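# Pack specimens to height in a microscope holder and sort the spare packers

### The arm

A 6-joint arm with a two-finger parallel gripper is mounted at the origin on the work surface. World frame = base frame: x ahead of the robot, y to its left, z up, the work surface at z = 0. Lengths are in m, angles in degrees, forces in N, time in s.
With the tool pointing down it reaches from about 0.35 to 0.875 m from the base axis. Payload 4.2 kg.
Tool frame: the origin (TCP) lies midway between the tips of the shut fingers; the grasp point (between the pads) lies 19 mm behind it; z points along the fingers, y is the direction in which the jaws open and shut (so a half turn about z gives the same grasp; the last joint's range is limited). The gripper opens to 87 mm and grips with 3 to 60 N. Pads are 19 mm wide; open, the fingers measure 117 mm over their backs; the gripper's body (75 mm by 190 mm) begins 51 mm behind the grasp point.
Start: joints at [88.155, 22.042, 0.453, 0, -68.411, -14.817], TCP at [0.179, 0.599, 0.223] pointing down, gripper open.
Joint ranges: [-179.83, 179.83], [-69.29, 118.12], [-61.27, 80.66], [-181.25, 117.63], [-171.15, -9.14], [-177.46, 177.46]. Speed limits (degrees/s): [159.86, 159.86, 180, 180, 180, 180].

### API

Orientations are given as a 3x3 rotation matrix whose columns are the frame's x, y, z axes.
In Python, from station import sense, capture, finish_job gives the robot as it stands. The module is installed in compiled form; this text tells all that it offers.
- The arm moves only by the shell command python3 -m jog 'ROWS' [OPENING]. ROWS is JSON, a list of rows, each a list of 6 numbers: the shift along the tool's x, y, z in cm, then the turn, a rotation vector about the tool's x, y, z in degrees. In form: [[dx, dy, dz, wx, wy, wz], ...]. A call has exactly 5 rows; each row shifts and turns the commanded pose from where the row before left it, along the tool's axes as they then stand; what a row does not reach is not made up. A row lasts 1/12 s, in which the tool goes at most 41.7 mm and 7.16 degrees, less where a joint would pass 70% of its speed; a pose out of reach is approached as far as the arm can. A call is refused whole if a number of a shift passes 4.17 or a number of a turn 7.16, either way. A call with a gripper value outside its range is refused whole. OPENING is the finger opening in cm, from 0 to 8.7, set as the call begins (- or left out, the last holds). The fingers move at their own pace and stop on an object; the grip force is fixed at half the most. Time passes only in rows, so rows that do not move let the fingers close, or fill a call up. It gives the time, the measured TCP pose, the force and the opening at its end, in the units of the state.
- sense(): the state, without advancing time (a new reading comes with each control period).
- capture(name): name is "scene" or "top" or "wrist"; returns a dict with "frame" (480x640x3 uint8, red, green, blue), "fx", "fy", "cx", "cy" (pixels), "world_to_cam" (4x4, takes a point from world to camera coordinates). Camera axes: x right, y up, looking along -z (the intrinsics and any distortion apply to the point x, -y, -z); pixel columns grow to the right and rows downward; lengths in m; the calibration is good to about 2 mm. A picture is of the moment at which its call begins. There is no depth.
- finish_job(): hands the job in, once; it reports no verdict.
The state is a dict: "time_s": time; "joints": joint angles; "joint_velocities": joint speeds; "effort": joint torques, N m; "tcp_pos": TCP position; "ee_rot": TCP orientation; "wrist_force": force on the tool from outside, world axes, zero at the start; "moment": the same for the moment, N m; "gripper_width": opening from 0.0 (shut) to 1.0 (fully open).
Only numpy, scipy, OpenCV 4.12 (cv2) and the standard library are available. Lean on these libraries where they do the work, as an engineer would, in place of code of your own. Each camera call takes 0.05 s, during which the arm holds its last target.

### The job

Make the specimen holder ready for the microscope: swing its window frame open and, at a seat of its own in the holder, give each mounted specimen on the bench packers that together with it fill the height under the shut frame snugly, with no more than about 2 mm of play, and lay the specimen centred on them, polished face up. When all are in, swing the frame fully shut without forcing it down on a specimen. Put every packer you did not use into the bin of its own colour, and leave the jar, the dish and the forceps where they are.

Things in the scene. Friction and masses are not known exactly. Their poses are not given: they have to be found in the camera images.
- holder: Specimen holder, fixed to the bench: base plate 118 x 220 x 12 mm with two grey walls, 200 mm long (its y), 8 mm thick, 45 mm high, forming a channel 60 mm wide (its x), ends open. Origin: centre of the underside; x from front to rear (hinge) wall, z up. The gap to fill, from channel floor (12 mm above the bench) to the underside of the closed frame, is 45 mm, the same at both seats.
- seat_left (a point): Centre of the left seat (+y) on the channel floor, marked by two white lines 36 mm apart that run across the channel; a window of the closed frame lies above it. Axes as the holder's.
- seat_right (a point): The same for the right seat (-y), 100 mm from the left one. If only one specimen is there either seat may be used and the other stays empty.
- hinge_mid (a point): Middle of the window frame's hinge axis, above the rear wall: 44 mm behind the channel's middle line (+x of the holder), 59.5 mm above the bench. The axis runs along the holder's y.
- frame (a joint): Angle of the window frame, rad: 0 = shut, level on the walls (shut means under 0.03); it opens upward and away from the robot to 2.95. Aluminium, 140 g, 5 mm thick, 200 mm wide, reaching 80 mm from its hinge, two windows 46 x 35 mm. The hinge is stiff: it stays where it is left and takes 1 to 2 N at the bar. It starts shut or ajar, 0 to 0.4.
- frame_bar (a point): Middle of the frame's round black handle bar: 84 mm long, 9 mm thick, parallel to the hinge axis and 116 mm from it, 30 mm clear of the frame's edge, carried by two steel arms 76 mm apart. It can be pinched from above; it circles about the hinge from the near side when shut (59.5 mm above the bench) over the top to the far side when open.
- spec_black_c (a point): Centre of a mounted specimen: block of black resin with a steel piece polished flush in its top face, 46 mm (its x) x 34 mm (its y) x 24 mm high, 60 to 90 g (varies); it lies polished face up, z up. One or two of the three specimens are there.
- spec_green_c (a point): Centre of a mounted specimen: block of green resin with a copper piece polished flush in its top face, 46 mm (its x) x 34 mm (its y) x 16 mm high, 60 to 90 g (varies); it lies polished face up, z up. One or two of the three specimens are there.
- spec_white_c (a point): Centre of a mounted specimen: block of white resin with a brass piece polished flush in its top face, 46 mm (its x) x 34 mm (its y) x 12 mm high, 60 to 90 g (varies); it lies polished face up, z up. One or two of the three specimens are there.
- blue1_c (a point): Centre of a blue packer, 8 mm thick: a flat plastic horseshoe plate 50 mm (its x) x 34 mm (its y), a slot 8 mm wide opening to its +x end, 16 g. It lies flat on the bench. Two blue (8 mm), two yellow (12 mm) and two red (20 mm) packers exist; five or all six are there. In the holder its 50 mm side lies across the channel.
- blue2_c (a point): Centre of a blue packer, 8 mm thick: a flat plastic horseshoe plate 50 mm (its x) x 34 mm (its y), a slot 8 mm wide opening to its +x end, 16 g. It lies flat on the bench. Two blue (8 mm), two yellow (12 mm) and two red (20 mm) packers exist; five or all six are there. In the holder its 50 mm side lies across the channel.
- bin_blue: The blue parts bin for the blue packers: open box fixed to the bench, 104 x 104 mm outside, 40 mm high, 4 mm walls and floor, a blank white card on the front. Origin at the centre of its underside.
- yellow1_c (a point): Centre of a yellow packer, 12 mm thick: a flat plastic horseshoe plate 50 mm (its x) x 34 mm (its y), a slot 8 mm wide opening to its +x end, 24 g. It lies flat on the bench. Two blue (8 mm), two yellow (12 mm) and two red (20 mm) packers exist; five or all six are there. In the holder its 50 mm side lies across the channel.
- yellow2_c (a point): Centre of a yellow packer, 12 mm thick: a flat plastic horseshoe plate 50 mm (its x) x 34 mm (its y), a slot 8 mm wide opening to its +x end, 24 g. It lies flat on the bench. Two blue (8 mm), two yellow (12 mm) and two red (20 mm) packers exist; five or all six are there. In the holder its 50 mm side lies across the channel.
- bin_yellow: The yellow parts bin for the yellow packers: open box fixed to the bench, 104 x 104 mm outside, 40 mm high, 4 mm walls and floor, a blank white card on the front. Origin at the centre of its underside.
- red1_c (a point): Centre of a red packer, 20 mm thick: a flat plastic horseshoe plate 50 mm (its x) x 34 mm (its y), a slot 8 mm wide opening to its +x end, 40 g. It lies flat on the bench. Two blue (8 mm), two yellow (12 mm) and two red (20 mm) packers exist; five or all six are there. In the holder its 50 mm side lies across the channel.
- red2_c (a point): Centre of a red packer, 20 mm thick: a flat plastic horseshoe plate 50 mm (its x) x 34 mm (its y), a slot 8 mm wide opening to its +x end, 40 g. It lies flat on the bench. Two blue (8 mm), two yellow (12 mm) and two red (20 mm) packers exist; five or all six are there. In the holder its 50 mm side lies across the channel.
- bin_red: The red parts bin for the red packers: open box fixed to the bench, 104 x 104 mm outside, 40 mm high, 4 mm walls and floor, a blank white card on the front. Origin at the centre of its underside.
- jar: Bystander: amber glass jar with a black cap, 48 mm across, 65 mm high. Origin at the centre of its underside.
- dish: Bystander: flat white dish, 84 mm across, 16 mm high. Origin at the centre of its underside.
- forceps: Bystander: steel forceps lying on the bench, 120 mm long, 7 mm high, tips to +x. Origin at the middle of the underside.
Things that resemble listed ones, but are neither listed nor needed, are in the scene too. Leave any turquoise look-alike of the part that bears red1_c alone. Of the things shaped like the part that bears spec_white_c, the white one is meant.

How it is judged:
By the outcome, as a careful person would: the job done as asked, in the order asked, and still so for the second after the job is handed in, with the robot touching nothing.
Of spec_black, spec_green, spec_white only 1 to 2 are there at a start; the rules pass over those that are not, and their reading is None.
Of blue1, blue2, yellow1, yellow2, red1, red2 only 5 to 6 are there at a start; the rules pass over those that are not, and their reading is None.
At some moment in a run one of blue1, blue2, yellow1, yellow2, red1, red2 may be knocked a few centimetres aside while the robot is not near it.
Once in a run the grip may slacken for a moment while it holds something.
It also fails if it takes over 210 s, if anything falls off the work surface, if the arm or the gripper's body presses on something with over 40 N, if the wrist force passes 120 N, or if a joint passes its speed limit or range.

## Working session

There is one attempt and no reset: what is moved stays moved. The work goes in short steps, Python scripts to look and compute and a shell command to move; the robot and the scene stay as the last step left them, time stands still between calls to the robot, and variables do not carry over. Pictures are saved under pics/ and viewed, and the job is handed in when it is done.

```bash
mkdir -p pics; ls; python3 - <<'E'
from station import sense,capture
import cv2,json,numpy as np
s=sense()
print(s)
for n in ["scene","top","wrist"]:
    c=capture(n); cv2.imwrite(f"pics/{n}0.png",c["frame"][:,:,::-1])
    print(n,c["fx"],c["fy"],c["cx"],c["cy"],[k for k in c]); print(np.round(c["world_to_cam"],3).tolist())
E
```

```text
pics
{'time_s': 0.0, 'joints': array([ 8.81559089e+01,  2.20918290e+01,  3.78576165e-01, -2.84554785e-02,
       -6.84124363e+01, -1.48168946e+01]), 'joint_velocities': array([ 0.08880766,  0.01021364,  0.0440618 , -0.05855728, -0.0260967 ,
       -0.02815257]), 'effort': array([ 3.93911714e-04, -3.90666890e+01,  1.87399203e+01,  4.21960384e+00,
        1.09789014e-02, -1.90121209e-04]), 'tcp_pos': array([0.17900036, 0.59817443, 0.22144154]), 'ee_rot': array([[ 9.57965425e-01, -2.86883184e-01, -5.32157614e-04],
       [-2.86883655e-01, -9.57962957e-01, -2.17764773e-03],
       [ 1.14943234e-04,  2.23877856e-03, -9.99997487e-01]]), 'wrist_force': array([-0.15124259,  0.62014837, -0.06956348]), 'moment': array([ 0.01548851, -0.02470196,  0.05304459]), 'gripper_width': 0.9982137282884161}
scene 613.3975646747991 613.3975646747991 316.5264292930493 238.81173853022312 ['frame', 'fx', 'fy', 'cx', 'cy', 'world_to_cam']
[[-0.51, 0.86, -0.002, 0.374], [-0.628, -0.37, 0.685, 0.29], [0.588, 0.351, 0.729, -2.025], [0.0, 0.0, 0.0, 1.0]]
top 437.7723655903376 437.7723655903376 308.1557499875729 240.06826498334345 ['frame', 'fx', 'fy', 'cx', 'cy', 'world_to_cam']
[[0.013, -1.0, -0.016, -0.052], [0.986, 0.011, 0.163, -0.602], [-0.163, -0.018, 0.986, -0.937], [0.0, 0.0, 0.0, 1.0]]
wrist 331.4783676748235 331.4783676748235 321.65505555920424 239.49858478181525 ['frame', 'fx', 'fy', 'cx', 'cy', 'world_to_cam']
[[-0.286, -0.958, 0.002, 0.623], [0.918, -0.275, -0.285, 0.034], [0.274, -0.079, 0.959, -0.392], [0.0, 0.0, 0.0, 1.0]]
```

View pics/scene0.png

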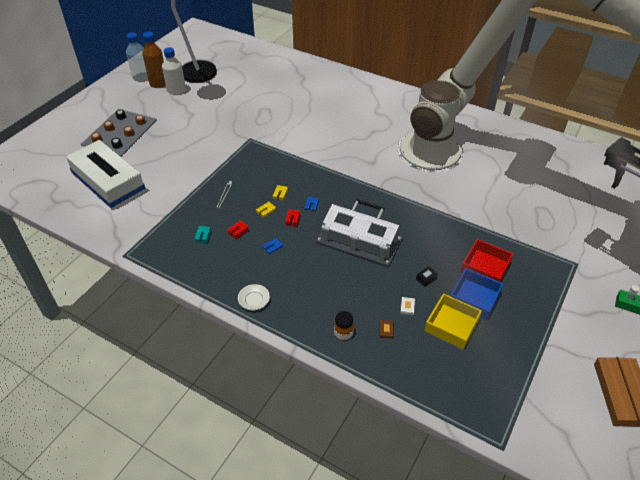

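View pics/top0.png

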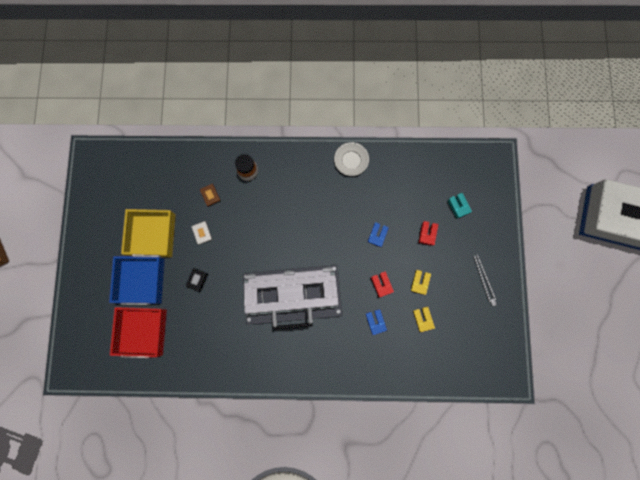

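View pics/wrist0.png

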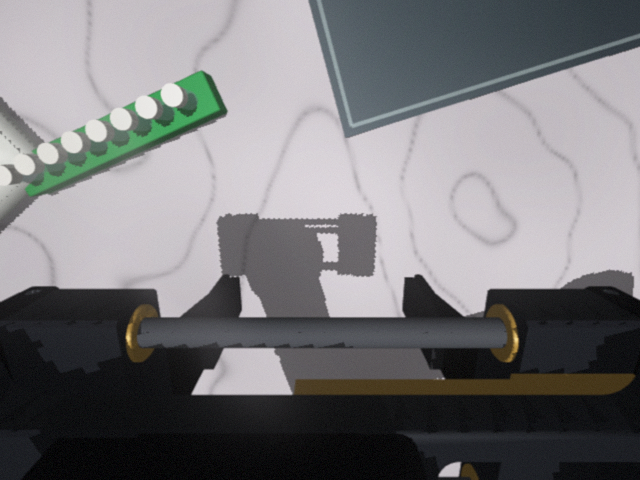

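The top view shows these things, by pixel:
- **Specimens:** black/steel at (197,280) and white/brass at (201,233). A brown look-alike sits at (210,195).
- **Packers, all six present:** blue at (377,235) and (376,322), yellow at (421,282) and (424,320), red at (428,233) and (382,285). The turquoise look-alike is at (460,206).
- **Fixtures:** the holder is around (291,292), with its bar at (291,322). The bins are on the left.

The plan by height is black 24 + red 20 = 44 mm, and white 12 + red 20 + yellow 12 = 44 mm. That leaves both blues and one yellow for the bins.

```bash
cat > h.py <<'E'
import numpy as np,cv2
from station import sense,capture
def ray(c,u,v):
    T=np.array(c["world_to_cam"]);R=T[:3,:3];t=T[:3,3]
    d=np.array([(u-c["cx"])/c["fx"],-(v-c["cy"])/c["fy"],-1.0])
    return -R.T@t,R.T@d
def onz(c,u,v,z):
    o,d=ray(c,u,v);return o+d*(z-o[2])/d[2]
def proj(c,p):
    T=np.array(c["world_to_cam"]);q=T[:3,:3]@np.array(p)+T[:3,3]
    return c["cx"]+c["fx"]*q[0]/-q[2],c["cy"]-c["fy"]*q[1]/-q[2]
R={'red':[(0,8),(172,180)],'yellow':[(20,32)],'blue':[(105,125)],'turq':[(80,98)]}
def mask(f,col,s=120,v=60):
    h=cv2.cvtColor(f,cv2.COLOR_RGB2HSV);m=0
    for a,b in R[col]: m=m|cv2.inRange(h,(a,s,v),(b,255,255))
    return m
def rects(c,m,z,amin=60):
    out=[]
    for k in cv2.findContours(m,cv2.RETR_EXTERNAL,cv2.CHAIN_APPROX_NONE)[0]:
        if cv2.contourArea(k)<amin: continue
        P=np.array([onz(c,u,v,z)[:2] for u,v in k[:,0]],np.float32)
        (x,y),(w,h),a=cv2.minAreaRect(P*1000)
        if w<h: w,h,a=h,w,a+90
        M=cv2.moments(k)
        out.append((round(x),round(y),round(w,1),round(h,1),round((a+90)%180-90,1),[int(t) for t in k[:,0].mean(0)]))
    return out
def save(c,n,box=None,s=1):
    f=c["frame"][:,:,::-1]
    if box: f=f[box[1]:box[3],box[0]:box[2]]
    cv2.imwrite("pics/"+n,cv2.resize(f,None,fx=s,fy=s,interpolation=cv2.INTER_CUBIC))
E
python3 - <<'E'
from h import *
T={'red':.02,'yellow':.012,'blue':.008,'turq':.02}
t=capture("top");s=capture("scene")
for c,n in((t,'top'),(s,'scene')):
  for k in T:
    for r in rects(c,mask(c["frame"],k),T[k]): print(n,k,r)
save(t,"holder_top.png",(230,250,360,340),6)
save(t,"spec_top.png",(100,170,260,370),3)
save(s,"holder_scene.png",(300,190,420,280),6)
E
```

```text
top red (394, 338, 120.1, 108.6, 88.5, [137, 331])
top red (508, -213, 50.7, 37.3, 21.4, [381, 283])
top red (627, -321, 53.3, 37.3, -12.6, [428, 232])
top yellow (431, -307, 50.6, 35.9, 17.0, [423, 318])
top yellow (514, -302, 51.5, 36.1, -15.6, [420, 281])
top yellow (624, 335, 121.5, 111.7, 88.7, [147, 232])
top blue (423, -200, 50.8, 35.4, 18.0, [375, 321])
top blue (512, 355, 123.4, 109.6, -89.8, [136, 279])
top blue (625, -207, 51.1, 34.7, -20.6, [377, 233])
top turq (694, -397, 51.8, 37.3, 23.7, [459, 204])
scene red (387, 331, 139.0, 110.0, 0.0, [486, 260])
scene red (631, -322, 60.1, 50.9, -13.7, [237, 229])
scene red (512, -214, 69.5, 37.2, 21.8, [292, 218])
scene yellow (609, 324, 135.6, 111.7, -0.9, [452, 320])
scene yellow (514, -305, 56.0, 44.3, -15.8, [265, 209])
scene yellow (430, -310, 61.5, 37.3, 16.3, [279, 192])
scene blue (495, 342, 139.3, 109.5, 0.2, [477, 292])
scene blue (624, -210, 55.4, 40.5, -21.0, [272, 245])
scene blue (421, -203, 56.6, 36.9, 18.4, [311, 203])
scene blue (661, -700, 85.4, 17.1, -14.7, [131, 193])
scene blue (-38, -1142, 72.4, 35.7, 39.8, [168, 52])
scene blue (-371, -1182, 363.9, 288.1, -59.6, [216, 12])
scene blue (-104, -1426, 744.1, 459.3, 54.1, [113, 29])
scene turq (698, -398, 68.9, 38.8, 24.6, [201, 234])
```

View pics/holder_top.png

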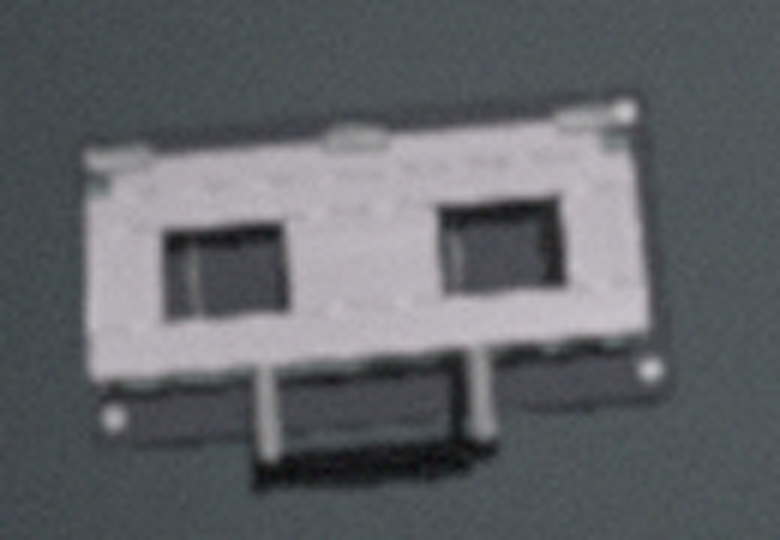

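View pics/spec_top.png

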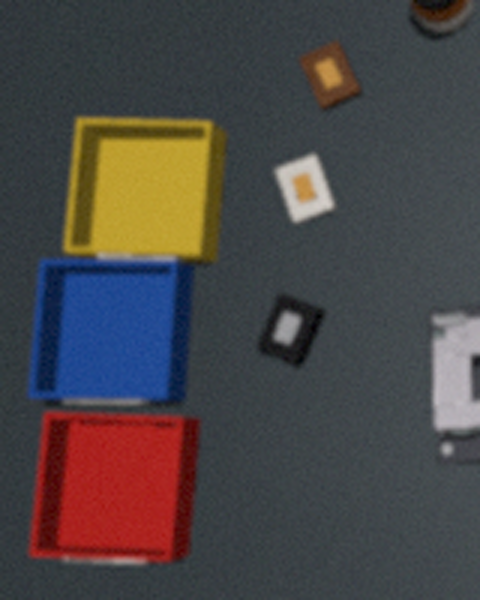

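View pics/holder_scene.png

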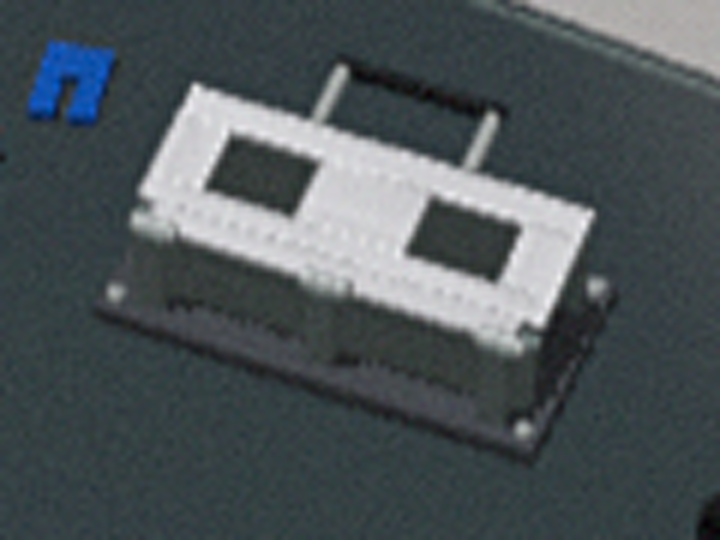

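```bash
python3 - <<'E'
from h import *
t=capture("top");s=capture("scene")
tp=lambda x,y:(230+(x-2.5)/6,250+(y-2.5)/6)
sp=lambda x,y:(300+(x-2.5)/6,190+(y-2.5)/6)
S=[onz(t,*tp(*p),.014)[:2] for p in((115,418),(650,370),(625,110))]
Q=[onz(s,*sp(*p),.014)[:2] for p in((598,287),(522,430),(115,292))]
print("top screws",np.round(S,4).tolist(),"ctr",(S[0]+S[2])/2,"scene ctr",(Q[0]+Q[2])/2,np.round(Q,4).tolist())
d=S[2]-S[1];e=S[0]-S[1];print("x ang",np.degrees(np.arctan2(d[1],d[0])),"y ang",np.degrees(np.arctan2(-e[0],e[1])))
d=Q[1]-Q[0];e=Q[1]-Q[2];print("x ang",np.degrees(np.arctan2(d[1],d[0])),"y ang",np.degrees(np.arctan2(-e[0],e[1])))
def tri(a,b):
    o1,d1=ray(t,*a);o2,d2=ray(s,*b)
    k=np.linalg.lstsq(np.c_[d1,-d2],o2-o1,rcond=None)[0]
    p,q=o1+k[0]*d1,o2+k[1]*d2;return (p+q)/2,np.linalg.norm(p-q)
print(tri(tp(268,457),sp(493,112)),tri(tp(485,437),sp(342,68)))
# specimens
f=t["frame"][170:370,100:260];h=cv2.cvtColor(f,cv2.COLOR_RGB2HSV)
M=np.zeros(t["frame"].shape[:2],np.uint8)
sub=M[220:250,185:220];sub[:]=cv2.inRange(cv2.cvtColor(t["frame"],cv2.COLOR_RGB2GRAY)[220:250,185:220],110,255);sub|=cv2.inRange(cv2.cvtColor(t["frame"],cv2.COLOR_RGB2HSV)[220:250,185:220],(8,100,80),(25,255,255))
print("white",rects(t,M,.012))
M[:]=0;sub=M[262:298,182:216]
g=cv2.cvtColor(t["frame"],cv2.COLOR_RGB2GRAY)[262:298,182:216];sub[:]=((g<38)|(g>100)).astype(np.uint8)*255
sub[:]=cv2.morphologyEx(sub,cv2.MORPH_CLOSE,np.ones((3,3)))
print(g[::4,::3])
print("black",rects(t,M,.024))
# bins floor
for n,b in(("red",(110,306,168,358)),("blue",(108,255,165,306)),("yellow",(120,207,176,258))):
    print(n,)
E
```

```text
top screws [[0.4247, 0.0889], [0.4454, -0.1133], [0.544, -0.1035]] ctr [ 0.48435584 -0.00730904] scene ctr [ 0.47932048 -0.01059687] [[0.42, 0.0868], [0.5188, 0.0955], [0.5386, -0.108]]
x ang 5.700402443516391 y ang 5.830225411728878
x ang 5.06551161248148 y ang 5.562633511796825
(array([0.41377378, 0.02272292, 0.09210496]), np.float64(0.0014498097512419521)) (array([ 0.42153432, -0.05253615,  0.09034906]), np.float64(0.0011123260962459358))
white [(625, 209, 48.1, 35.5, 21.2, [201, 232])]
[[ 60  58  64  65  61  68  66  65  68  69  63  69]
 [ 61  64  65  66  61  65  68  68  67  71  66  74]
 [ 58  63  63  52  25  33  48  65  66  64  65  65]
 [ 62  64  60  21  91  90  39  30  11  70  68  68]
 [ 63  63  49  42 153 155  57  21  35  72  69  68]
 [ 56  55  32 102 152 118  35  13  65  69  63  67]
 [ 65  58  26  31  25  28  16  41  64  68  66  72]
 [ 64  61  65  60  47  31  21  64  66  65  71  66]
 [ 64  65  67  66  65  63  64  65  65  67  70  63]]
black [(512, 210, 45.6, 37.1, -20.8, [196, 279])]
red
blue
yellow
```

```bash
cat > plan.py <<'E'
# usage: plan.py x y z theta(deg of tool x) n_rows -> constant row (tool pointing down)
import sys
from h import *
from scipy.spatial.transform import Rotation as Ro
x,y,z,th=map(float,sys.argv[1:5]);n=int(sys.argv[5])
s=sense();R0=s["ee_rot"];p0=s["tcp_pos"]
c,q=np.cos(np.radians(th)),np.sin(np.radians(th))
R1=np.array([[c,q,0],[q,-c,0],[0,0,-1.]])
w=Ro.from_matrix(R0.T@R1).as_rotvec(degrees=True)
w=np.round(w/n,2);Rr=Ro.from_rotvec(w,degrees=True).as_matrix()
A=np.zeros((3,3));P=np.eye(3)
for k in range(n): A+=P;P=P@Rr
t=np.linalg.solve(A,R0.T@(np.array([x,y,z])-p0))
row=[float(a) for a in np.r_[np.round(t*100,2),w]]
print(row, "x",n,"rows", "OK" if max(abs(t))<.0417 and np.linalg.norm(t)<.0417 and np.linalg.norm(w)<7.16 else "TOO FAST")
p=p0.copy();R=R0.copy();tr=[]
for k in range(n): p=p+R@(np.array(row[:3])/100);R=R@Rr;tr.append(p)
tr=np.array(tr);print("end",np.round(p,4),"rmin %.3f zmin %.3f"%(np.hypot(tr[:,0],tr[:,1]).min(),tr[:,2].min()),"now",np.round(p0,4))
E
python3 plan.py 0.415 -0.016 0.18 -84.3 20
```

```text
[3.27, 1.21, 0.21, 0.0, -0.0, 3.38] x 20 rows OK
end [ 0.414  -0.0157  0.1805] rmin 0.414 zmin 0.181 now [0.1791 0.5986 0.2223]
```

```bash
R=1; python3 -m jog '[[3.27,1.21,0.21,0,0,3.38],[3.27,1.21,0.21,0,0,3.38],[3.27,1.21,0.21,0,0,3.38],[3.27,1.21,0.21,0,0,3.38],[3.27,1.21,0.21,0,0,3.38]]' 2.6
python3 -m jog '[[3.27,1.21,0.21,0,0,3.38],[3.27,1.21,0.21,0,0,3.38],[3.27,1.21,0.21,0,0,3.38],[3.27,1.21,0.21,0,0,3.38],[3.27,1.21,0.21,0,0,3.38]]'
python3 -m jog '[[3.27,1.21,0.21,0,0,3.38],[3.27,1.21,0.21,0,0,3.38],[3.27,1.21,0.21,0,0,3.38],[3.27,1.21,0.21,0,0,3.38],[3.27,1.21,0.21,0,0,3.38]]'
python3 -m jog '[[3.27,1.21,0.21,0,0,3.38],[3.27,1.21,0.21,0,0,3.38],[3.27,1.21,0.21,0,0,3.38],[3.27,1.21,0.21,0,0,3.38],[3.27,1.21,0.21,0,0,3.38]]'
python3 -m jog '[[0,0,0,0,0,0],[0,0,0,0,0,0],[0,0,0,0,0,0],[0,0,0,0,0,0],[0,0,0,0,0,0]]'
python3 - <<'E'
from h import *
s=sense();print(s["joints"].round(1),s["ee_rot"].round(4).tolist())
c=capture("wrist");save(c,"w1.png")
E
```

```text
time_s: 0.77
tcp_pos: [0.3057, 0.4776, 0.2119]
ee_rot: [[0.832, -0.555, 0.0], [-0.555, -0.832, 0.0], [0.0, -0.0, -1.0]]
wrist_force: [0.3, 0.7, -0.2]
gripper_width: 0.707
time_s: 1.18
tcp_pos: [0.3907, 0.3258, 0.2016]
ee_rot: [[0.634, -0.773, 0.0], [-0.773, -0.634, 0.0], [-0.0, -0.001, -1.0]]
wrist_force: [0.8, 0.1, -0.2]
gripper_width: 0.343
time_s: 1.6
tcp_pos: [0.4277, 0.1561, 0.1912]
ee_rot: [[0.382, -0.924, 0.001], [-0.924, -0.382, 0.0], [-0.0, -0.001, -1.0]]
wrist_force: [0.4, -0.5, 1.0]
gripper_width: 0.299
time_s: 2.02
tcp_pos: [0.4139, -0.0171, 0.1808]
ee_rot: [[0.097, -0.995, 0.001], [-0.995, -0.097, 0.0], [-0.0, -0.001, -1.0]]
wrist_force: [0.8, -0.9, 0.6]
gripper_width: 0.3
time_s: 2.43
tcp_pos: [0.4145, -0.0146, 0.1807]
ee_rot: [[0.102, -0.995, 0.0], [-0.995, -0.102, 0.0], [-0.0, -0.0, -1.0]]
wrist_force: [-0.1, 0.2, 0.3]
gripper_width: 0.297
[ 20.6   3.4 -30.8   0.  -55.7 -14.8] [[0.1018, -0.9948, 0.0005], [-0.9948, -0.1018, 0.0002], [-0.0001, -0.0005, -1.0]]
```

View pics/w1.png

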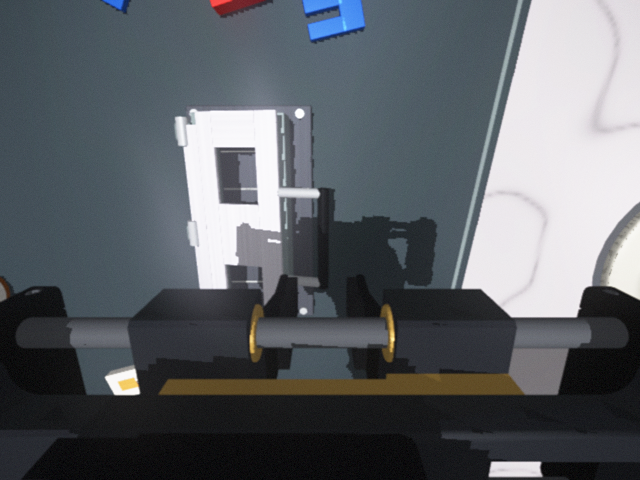

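Wrist picture: the bar runs vertically at column ~325 (rows 188–290), parallel to the pads, and the fingers are centred at ~321. I'll check the offset by casting a ray onto the bar height.

```bash
python3 - <<'E'
from h import *
c=capture("wrist");s=sense()
save(c,"w1c.png",(160,90,380,310),3)
g=cv2.cvtColor(c["frame"],cv2.COLOR_RGB2GRAY)
for v in (205,225,245,260): print(v,g[v,300:350:2])
for u,v in((325,200),(325,225),(325,240)):
    p=onz(c,u,v,.0916);print(p,s["ee_rot"].T@(p-s["tcp_pos"]))
E
```

```text
205 [120 119 116 120 118 119  66  89  98  43  43  48  46  33  36  51  50  56
  98  98  99  95  96  94  96]
225 [66 63 62 58 60 63 56 52 48 34 37 45 40 33 39 46 40 44 44 42 46 46 44 43
 45]
245 [62 60 59 53 60 57 52 47 48 31 27 26 25 25 35 44 40 41 43 39 37 43 44 40
 43]
260 [59 50 55 54 53 54 49 42 43 33 25 27 18 22 35 42 42 41 39 40 37 38 40 38
 34]
[ 0.41546798 -0.05035134  0.0916    ] [0.03556519 0.0024895  0.08898016]
[ 0.41339711 -0.03079502  0.0916    ] [0.01589966 0.00255991 0.08898134]
[ 0.41211004 -0.01864046  0.0916    ] [0.00367722 0.00260367 0.08898207]
```

View pics/w1c.png

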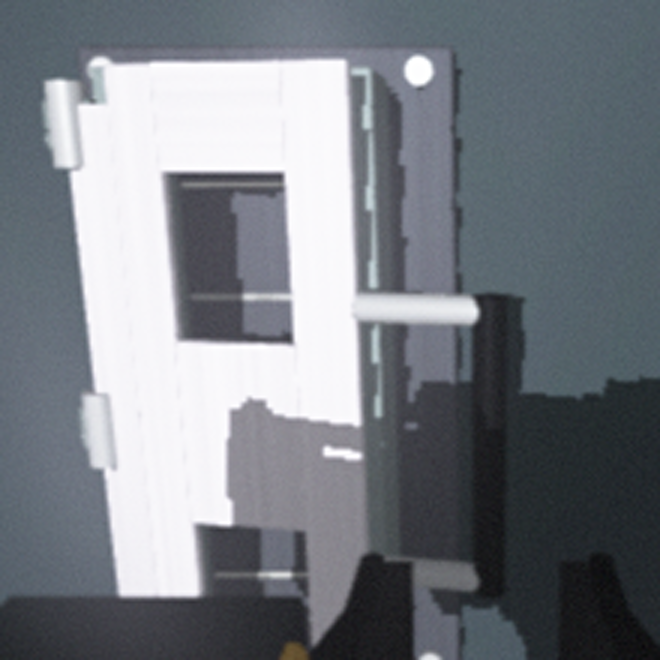

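```bash
python3 -m jog '[[0,0.04,2.2,0,0,0],[0,0.04,2.2,0,0,0],[0,0.04,2.2,0,0,0],[0,0.04,2.2,0,0,0],[0,0.04,2.2,0,0,0]]' 2.6
python3 -m jog '[[0,0,0,0,0,0],[0,0,0,0,0,0],[0,0,0,0,0,0],[0,0,0,0,0,0],[0,0,0,0,0,0]]' 0.5
python3 - <<'E'
from h import *
c=capture("wrist");save(c,"w2.png");save(capture("scene"),"s2.png",(280,150,440,280),5)
E
```

```text
time_s: 2.95
tcp_pos: [0.4124, -0.0151, 0.0698]
ee_rot: [[0.102, -0.995, 0.001], [-0.995, -0.102, 0.0], [-0.0, -0.001, -1.0]]
wrist_force: [0.3, 0.3, -0.9]
gripper_width: 0.301
time_s: 3.37
tcp_pos: [0.4138, -0.0151, 0.0719]
ee_rot: [[0.101, -0.995, 0.004], [-0.995, -0.101, 0.001], [-0.001, -0.005, -1.0]]
wrist_force: [2.0, 0.5, -0.1]
gripper_width: 0.092
```

View pics/w2.png

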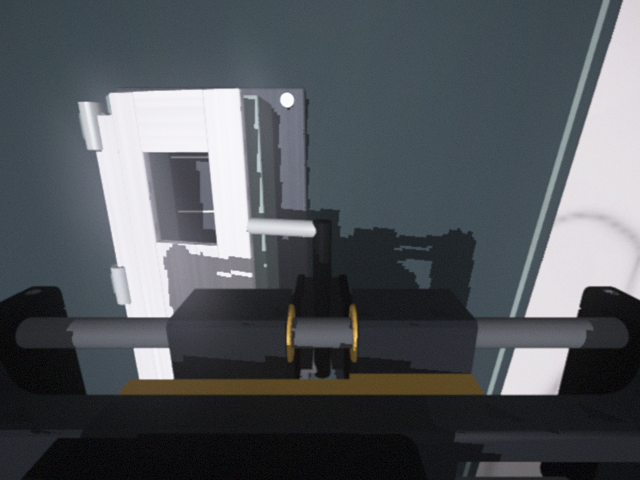

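View pics/s2.png

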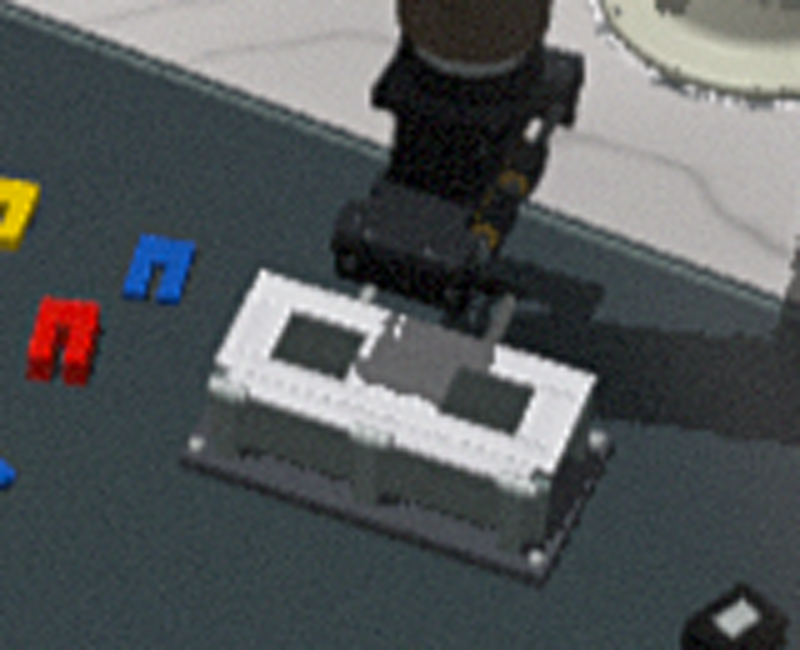

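The bar is pinched between the pads (opening 8 mm). Next I'll compute the arc about the hinge.

```bash
python3 - <<'E'
import numpy as np
a=np.linspace(.275,2.7,26)
# holder x,z of bar rel hinge: (-r cos a, r sin a); tool y=-holder x; tool z=-z
y=11.6*np.cos(a);z=-11.6*np.sin(a)
for i,(p,q) in enumerate(zip(np.diff(y),np.diff(z))): print("[0,%.2f,%.2f,0,0,0]"%(p,q),end="," if (i+1)%5 else "\n")
E
```

```text
[0,-0.36,-1.07,0,0,0],[0,-0.46,-1.03,0,0,0],[0,-0.56,-0.98,0,0,0],[0,-0.65,-0.92,0,0,0],[0,-0.73,-0.85,0,0,0]
[0,-0.81,-0.78,0,0,0],[0,-0.88,-0.69,0,0,0],[0,-0.95,-0.61,0,0,0],[0,-1.00,-0.51,0,0,0],[0,-1.05,-0.41,0,0,0]
[0,-1.08,-0.31,0,0,0],[0,-1.11,-0.20,0,0,0],[0,-1.12,-0.09,0,0,0],[0,-1.12,0.02,0,0,0],[0,-1.12,0.12,0,0,0]
[0,-1.10,0.23,0,0,0],[0,-1.07,0.34,0,0,0],[0,-1.04,0.44,0,0,0],[0,-0.99,0.54,0,0,0],[0,-0.93,0.63,0,0,0]
[0,-0.87,0.72,0,0,0],[0,-0.79,0.80,0,0,0],[0,-0.71,0.87,0,0,0],[0,-0.62,0.94,0,0,0],[0,-0.53,0.99,0,0,0]
```

```bash
python3 -m jog '[[0,-0.36,-1.07,0,0,0],[0,-0.46,-1.03,0,0,0],[0,-0.56,-0.98,0,0,0],[0,-0.65,-0.92,0,0,0],[0,-0.73,-0.85,0,0,0]]'
python3 -m jog '[[0,-0.81,-0.78,0,0,0],[0,-0.88,-0.69,0,0,0],[0,-0.95,-0.61,0,0,0],[0,-1.00,-0.51,0,0,0],[0,-1.05,-0.41,0,0,0]]'
python3 - <<'E'
from h import *
c=capture("wrist");save(c,"w3.png");save(capture("scene"),"s3.png",(280,120,440,280),4)
E
```

```text
time_s: 3.88
tcp_pos: [0.4335, -0.0134, 0.1181]
ee_rot: [[0.097, -0.995, -0.013], [-0.995, -0.097, -0.0], [-0.001, 0.013, -1.0]]
wrist_force: [-11.7, 6.5, 3.9]
gripper_width: 0.089
time_s: 4.3
tcp_pos: [0.4778, -0.0105, 0.1524]
ee_rot: [[0.101, -0.995, -0.018], [-0.995, -0.1, -0.005], [0.003, 0.019, -1.0]]
wrist_force: [-19.1, 0.8, 37.0]
gripper_width: 0.096
```

View pics/s3.png

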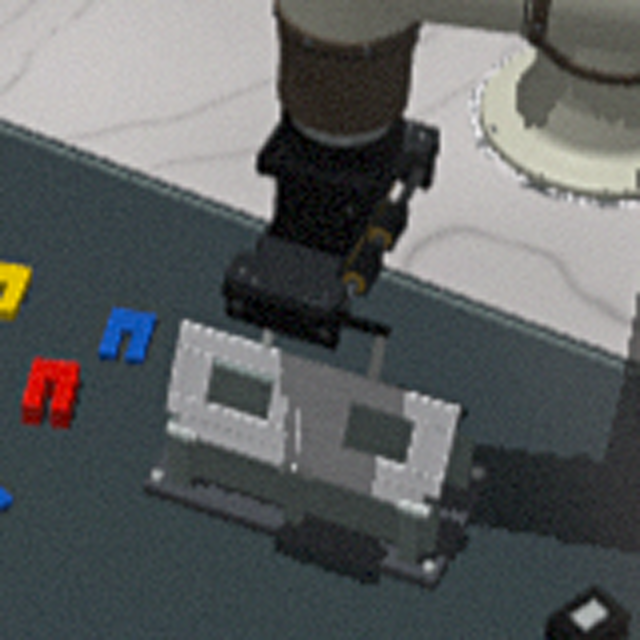

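The force (37 N up, 19 N back) shows that my arc runs inside the true circle. A fit to the measured path puts the frame at about 1.13 rad. I'll relieve that load first, then continue from there.

```bash
python3 -m jog '[[0,0.3,-0.2,0,0,0],[0,0.3,-0.2,0,0,0],[0,0,0,0,0,0],[0,0,0,0,0,0],[0,0,0,0,0,0]]'
python3 - <<'E'
import numpy as np
a=np.linspace(1.13,2.7,21)
y=11.6*np.cos(a);z=-11.6*np.sin(a)
for i,(p,q) in enumerate(zip(np.diff(y),np.diff(z))): print("[0,%.2f,%.2f,0,0,0]"%(p,q),end="," if (i+1)%5 else "\n")
E
```

```text
time_s: 4.82
tcp_pos: [0.4801, -0.0101, 0.1535]
ee_rot: [[0.1, -0.995, 0.0], [-0.995, -0.1, -0.002], [0.002, -0.0, -1.0]]
wrist_force: [2.4, -4.4, -2.3]
gripper_width: 0.087
[0,-0.84,-0.36,0,0,0],[0,-0.86,-0.29,0,0,0],[0,-0.88,-0.22,0,0,0],[0,-0.90,-0.15,0,0,0],[0,-0.91,-0.08,0,0,0]
[0,-0.91,-0.01,0,0,0],[0,-0.91,0.06,0,0,0],[0,-0.90,0.13,0,0,0],[0,-0.89,0.20,0,0,0],[0,-0.87,0.27,0,0,0]
[0,-0.84,0.34,0,0,0],[0,-0.81,0.41,0,0,0],[0,-0.78,0.47,0,0,0],[0,-0.74,0.53,0,0,0],[0,-0.70,0.58,0,0,0]
[0,-0.65,0.64,0,0,0],[0,-0.60,0.69,0,0,0],[0,-0.54,0.73,0,0,0],[0,-0.48,0.77,0,0,0],[0,-0.42,0.81,0,0,0]
```

```bash
python3 -m jog '[[0,-0.84,-0.36,0,0,0],[0,-0.86,-0.29,0,0,0],[0,-0.88,-0.22,0,0,0],[0,-0.90,-0.15,0,0,0],[0,-0.91,-0.08,0,0,0]]'

```

```text
time_s: 5.23
tcp_pos: [0.5229, -0.0058, 0.1645]
ee_rot: [[0.1, -0.995, -0.004], [-0.995, -0.1, -0.002], [0.002, 0.005, -1.0]]
wrist_force: [-1.7, -5.2, 2.1]
gripper_width: 0.092
```

```bash
python3 -m jog '[[0,-0.91,-0.01,0,0,0],[0,-0.91,0.06,0,0,0],[0,-0.90,0.13,0,0,0],[0,-0.89,0.20,0,0,0],[0,-0.87,0.27,0,0,0]]'
python3 -m jog '[[0,-0.84,0.34,0,0,0],[0,-0.81,0.41,0,0,0],[0,-0.78,0.47,0,0,0],[0,-0.74,0.53,0,0,0],[0,-0.70,0.58,0,0,0]]'
```

```text
time_s: 5.65
tcp_pos: [0.5688, -0.001, 0.1581]
ee_rot: [[0.1, -0.995, -0.001], [-0.995, -0.1, -0.002], [0.001, 0.001, -1.0]]
wrist_force: [-2.2, -5.5, 2.4]
gripper_width: 0.093
time_s: 6.07
tcp_pos: [0.6072, 0.0031, 0.134]
ee_rot: [[0.1, -0.995, -0.001], [-0.995, -0.1, -0.001], [0.001, 0.002, -1.0]]
wrist_force: [-1.4, -4.1, 1.4]
gripper_width: 0.09
```

```bash
python3 -m jog '[[0,-0.65,0.64,0,0,0],[0,-0.60,0.69,0,0,0],[0,-0.54,0.73,0,0,0],[0,-0.48,0.77,0,0,0],[0,-0.42,0.81,0,0,0]]'
python3 -m jog '[[0,0,0,0,0,0],[0,0,0,0,0,0],[0,0,0,0,0,0],[0,0,0,0,0,0],[0,0,0,0,0,0]]' 2.4
python3 -m jog '[[0,0,-2.4,0,0,0],[0,0,-2.4,0,0,0],[0,0,-2.4,0,0,0],[0,0,-2.4,0,0,0],[0,0,-2.4,0,0,0]]' 8.7
python3 - <<'E'
from h import *
c=capture("wrist");save(c,"w4.png");save(capture("top"),"t4.png",(200,180,360,340),5)
E
```

```text
time_s: 6.48
tcp_pos: [0.6335, 0.0059, 0.0971]
ee_rot: [[0.1, -0.995, -0.003], [-0.995, -0.1, -0.001], [0.001, 0.003, -1.0]]
wrist_force: [-2.3, -4.4, 1.3]
gripper_width: 0.087
time_s: 6.9
tcp_pos: [0.6342, 0.0071, 0.0986]
ee_rot: [[0.1, -0.995, 0.002], [-0.995, -0.1, 0.001], [-0.001, -0.002, -1.0]]
wrist_force: [-0.5, -0.3, 0.9]
gripper_width: 0.268
time_s: 7.32
tcp_pos: [0.6336, 0.0068, 0.2197]
ee_rot: [[0.1, -0.995, 0.001], [-0.995, -0.1, 0.001], [-0.001, -0.001, -1.0]]
wrist_force: [0.7, -0.6, -0.1]
gripper_width: 0.569
```

View pics/t4.png

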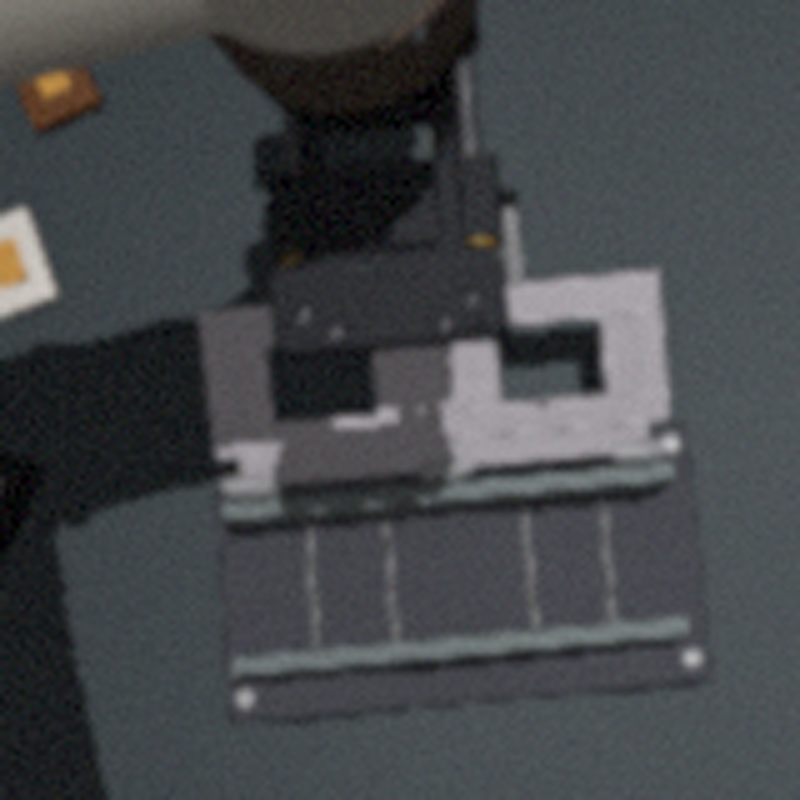

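View pics/w4.png

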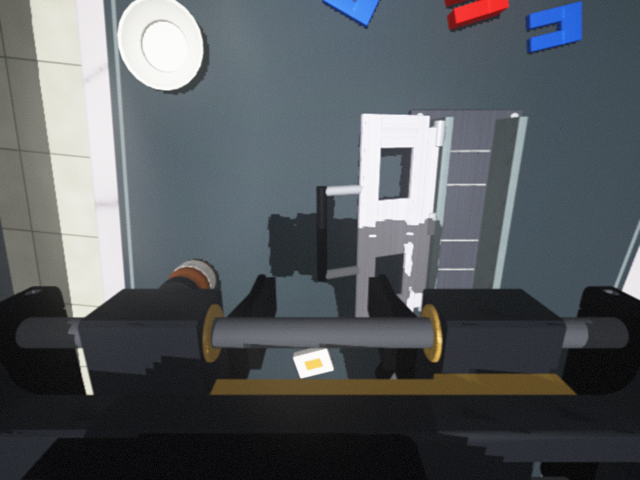

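The frame stays open at ~2.7 rad and the channel with its seat lines is in clear view. Now I'll measure the seats.

```bash
python3 - <<'E'
from h import *
t=capture("top");w=capture("wrist")
tp=lambda x,y:(200+(x-2)/5,180+(y-2)/5)
W=[onz(t,*tp(*p),.057)[:2] for p in((235,666),(688,627),(225,513),(672,472))]
print("wall ends",np.round(W,4).tolist(),"ctr",np.mean(W,0), "yaw",np.degrees(np.arctan2(-(W[0]-W[1])[0],(W[0]-W[1])[1])),np.degrees(np.arctan2(-(W[2]-W[3])[0],(W[2]-W[3])[1])))
for nm,L in(("left",((314.5,585),(392,581))),("right",((532,570),(608.5,564)))):
    print(nm,np.mean([onz(t,*tp(*p),.012)[:2] for p in L],0))
# wrist
print("w wall",[np.round(onz(w,*p,.057)[:2],4).tolist() for p in((447,118),(522,118),(435,300),(500,300))])
for nm,L in(("right",((470,151),(467,184))),("left",((460,240),(457,269)))):
    print(nm,np.mean([onz(w,*p,.012)[:2] for p in L],0))
save(w,"w4c.png",(400,90,560,320),3.4/1.3)
E
```

```text
wall ends [[0.4392, 0.0876], [0.4587, -0.1096], [0.5057, 0.0945], [0.5262, -0.1023]] ctr [ 0.48243385 -0.00743853] yaw 5.625343225570772 5.937879633126177
left [0.47738599 0.04164057]
right [ 0.48594937 -0.05778327]
w wall [[0.5308, -0.1031], [0.4621, -0.11], [0.5051, 0.0808], [0.4353, 0.0735]]
right [ 0.48148417 -0.05935037]
left [0.47039339 0.04076389]
```

View pics/w4c.png

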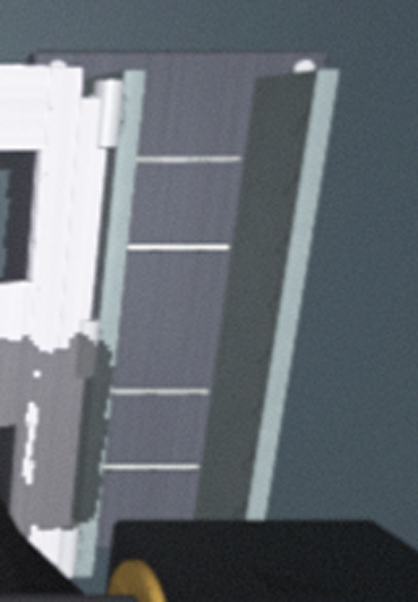

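```bash
python3 plan.py .582 -.184 .15 -158.6 15
```

```text
[1.38, -0.34, 0.46, -0.01, 0.01, 4.96] x 15 rows OK
end [ 0.582  -0.1847  0.1499] rmin 0.611 zmin 0.150 now [0.6338 0.0069 0.2189]
```

```bash
python3 -m jog '[[1.38,-0.34,0.46,0,0,4.96],[1.38,-0.34,0.46,0,0,4.96],[1.38,-0.34,0.46,0,0,4.96],[1.38,-0.34,0.46,0,0,4.96],[1.38,-0.34,0.46,0,0,4.96]]' 5.5
python3 -m jog '[[1.38,-0.34,0.46,0,0,4.96],[1.38,-0.34,0.46,0,0,4.96],[1.38,-0.34,0.46,0,0,4.96],[1.38,-0.34,0.46,0,0,4.96],[1.38,-0.34,0.46,0,0,4.96]]'
python3 -m jog '[[1.38,-0.34,0.46,0,0,4.96],[1.38,-0.34,0.46,0,0,4.96],[1.38,-0.34,0.46,0,0,4.96],[1.38,-0.34,0.46,0,0,4.96],[1.38,-0.34,0.46,0,0,4.96]]'
cat > look.py <<'E'
import sys
from h import *
s=sense();print("t",round(s["time_s"],1),"tcp",s["tcp_pos"].round(4),"th",round(float(np.degrees(np.arctan2(s["ee_rot"][1,0],s["ee_rot"][0,0]))),1),"J",s["joints"].round(0),"F",s["wrist_force"].round(1))
w=capture("wrist");t=capture("top")
T={'red':.02,'yellow':.012,'blue':.008}
m=np.zeros((480,640),np.uint8);m[5:290,5:635]=255
for k in T:
    print(k,"wrist",[r for r in rects(w,mask(w["frame"],k)&m,T[k],300) if r[2]<75])
    print(k,"top",[r for r in rects(t,mask(t["frame"],k),T[k]) if r[2]<75])
save(w,"w_%s.png"%sys.argv[1]);save(t,"t_%s.png"%sys.argv[1])
E
python3 -m jog '[[0,0,0,0,0,0],[0,0,0,0,0,0],[0,0,0,0,0,0],[0,0,0,0,0,0],[0,0,0,0,0,0]]'
python3 look.py 5
```

```text
time_s: 7.93
tcp_pos: [0.6449, -0.0634, 0.1928]
ee_rot: [[-0.331, -0.944, -0.003], [-0.944, 0.331, 0.0], [0.001, 0.003, -1.0]]
wrist_force: [-0.0, 0.4, 0.2]
gripper_width: 0.64
time_s: 8.35
tcp_pos: [0.6261, -0.1316, 0.1698]
ee_rot: [[-0.696, -0.718, -0.003], [-0.718, 0.696, 0.0], [0.002, 0.002, -1.0]]
wrist_force: [-1.0, 0.5, -0.3]
gripper_width: 0.63
time_s: 8.77
tcp_pos: [0.5805, -0.1855, 0.147]
ee_rot: [[-0.933, -0.36, -0.003], [-0.36, 0.933, 0.001], [0.002, 0.002, -1.0]]
wrist_force: [0.2, -0.2, 1.1]
gripper_width: 0.632
time_s: 9.18
tcp_pos: [0.5824, -0.1847, 0.1488]
ee_rot: [[-0.931, -0.365, 0.0], [-0.365, 0.931, 0.0], [-0.0, -0.0, -1.0]]
wrist_force: [1.4, -0.9, 0.2]
gripper_width: 0.633
t 9.2 tcp [ 0.5824 -0.1847  0.1488] th -158.6 J [ -2.  24.  -8.  -0. -58. -66.] F [ 1.4 -0.9  0.2]
red wrist [(626, -322, 56.9, 38.1, -12.3, [161, 221]), (507, -212, 49.9, 26.7, 20.8, [327, 139])]
red top [(509, -212, 52.4, 37.2, 21.6, [381, 283]), (609, -322, 30.2, 16.4, -89.4, [428, 240])]
yellow wrist []
yellow top [(431, -307, 50.6, 35.9, 17.0, [423, 318]), (514, -302, 51.5, 35.7, -15.6, [420, 281])]
blue wrist [(624, -209, 50.4, 34.4, -20.8, [282, 248])]
blue top [(423, -200, 50.8, 35.4, 18.0, [375, 321])]
```

View pics/w_5.png

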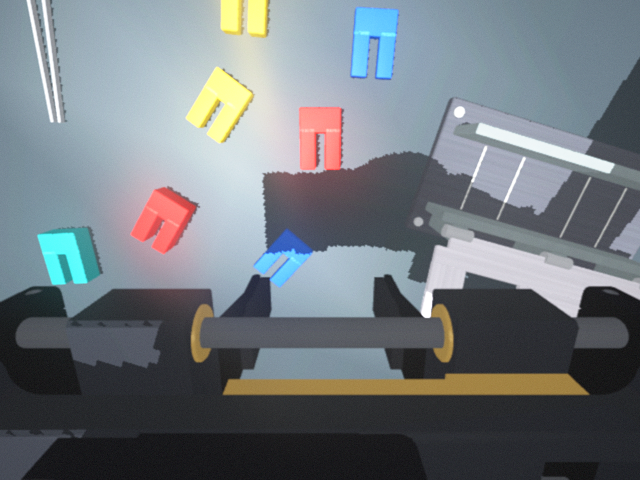

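The wrist picture confirms the red horseshoe at (321,137), with turquoise well apart at (70,255). Top and wrist agree to within 2 mm, so I'll pick this one.

```bash
python3 plan.py .508 -.2125 .07 -158.5 5
```

```text
[1.59, 0.03, 1.58, -0.0, 0.0, -0.02] x 5 rows OK
end [ 0.5077 -0.2124  0.0699] rmin 0.550 zmin 0.070 now [ 0.5823 -0.1848  0.1489]
```

```bash
python3 -m jog '[[1.6,0.03,1.58,0,0,0],[1.6,0.03,1.58,0,0,0],[1.6,0.03,1.58,0,0,0],[1.6,0.03,1.58,0,0,0],[1.6,0.03,1.58,0,0,0]]' 5.5
python3 -m jog '[[0,0,1.3,0,0,0],[0,0,1.3,0,0,0],[0,0,1.3,0,0,0],[0,0,1.3,0,0,0],[0,0,1.3,0,0,0]]'
python3 -m jog '[[0,0,0,0,0,0],[0,0,0,0,0,0],[0,0,0,0,0,0],[0,0,0,0,0,0],[0,0,0,0,0,0]]' 3.0
python3 -m jog '[[0,0,-0.2,0,0,0],[0,0,-1.5,0,0,0],[0,0,-2.5,0,0,0],[0,0,-3.0,0,0,0],[0,0,-2.8,0,0,0]]'
python3 plan.py .4774 .0423 .10 -174.25 10
```

```text
time_s: 9.7
tcp_pos: [0.5065, -0.2129, 0.0695]
ee_rot: [[-0.931, -0.365, 0.001], [-0.365, 0.931, -0.0], [-0.001, -0.0, -1.0]]
wrist_force: [-0.2, -0.2, -0.6]
gripper_width: 0.634
time_s: 10.12
tcp_pos: [0.5073, -0.2128, 0.0045]
ee_rot: [[-0.931, -0.364, 0.001], [-0.364, 0.931, -0.0], [-0.001, -0.0, -1.0]]
wrist_force: [-0.3, -0.1, 0.7]
gripper_width: 0.636
time_s: 10.53
tcp_pos: [0.5076, -0.213, 0.0058]
ee_rot: [[-0.931, -0.364, 0.002], [-0.364, 0.931, -0.0], [-0.002, -0.001, -1.0]]
wrist_force: [-0.0, -0.6, 0.6]
gripper_width: 0.387
time_s: 10.95
tcp_pos: [0.5064, -0.2129, 0.1063]
ee_rot: [[-0.931, -0.364, -0.0], [-0.364, 0.931, -0.0], [0.0, 0.0, -1.0]]
wrist_force: [0.6, -0.2, -0.3]
gripper_width: 0.387
[-0.35, 2.55, 0.06, 0.0, -0.0, 1.56] x 10 rows OK
end [0.4773 0.0421 0.1003] rmin 0.477 zmin 0.100 now [ 0.5064 -0.2129  0.1063]
```

```bash
python3 -m jog '[[-0.35,2.55,0.06,0,0,1.56],[-0.35,2.55,0.06,0,0,1.56],[-0.35,2.55,0.06,0,0,1.56],[-0.35,2.55,0.06,0,0,1.56],[-0.35,2.55,0.06,0,0,1.56]]'
python3 -m jog '[[-0.35,2.55,0.06,0,0,1.56],[-0.35,2.55,0.06,0,0,1.56],[-0.35,2.55,0.06,0,0,1.56],[-0.35,2.55,0.06,0,0,1.56],[-0.35,2.55,0.06,0,0,1.56]]'
python3 -m jog '[[0,0,0,0,0,0],[0,0,0,0,0,0],[0,0,0,0,0,0],[0,0,0,0,0,0],[0,0,0,0,0,0]]'
python3 plan.py .4774 .0423 .0175 -174.25 5
python3 - <<'E'
from h import *
save(capture("wrist"),"w6.png")
E
```

```text
time_s: 11.37
tcp_pos: [0.483, -0.0854, 0.1024]
ee_rot: [[-0.973, -0.232, 0.001], [-0.232, 0.973, 0.0], [-0.001, 0.0, -1.0]]
wrist_force: [0.6, 0.3, -0.3]
gripper_width: 0.386
time_s: 11.78
tcp_pos: [0.4773, 0.0432, 0.0994]
ee_rot: [[-0.995, -0.099, 0.001], [-0.099, 0.995, 0.0], [-0.001, 0.0, -1.0]]
wrist_force: [0.8, 0.1, -0.2]
gripper_width: 0.385
time_s: 12.2
tcp_pos: [0.4776, 0.0412, 0.0989]
ee_rot: [[-0.995, -0.099, -0.0], [-0.099, 0.995, -0.0], [0.0, -0.0, -1.0]]
wrist_force: [0.1, 0.1, -0.6]
gripper_width: 0.387
[0.0, 0.02, 1.63, -0.0, -0.0, -0.02] x 5 rows OK
end [0.4775 0.0422 0.0174] rmin 0.479 zmin 0.017 now [0.4776 0.0412 0.0989]
```

View pics/w6.png

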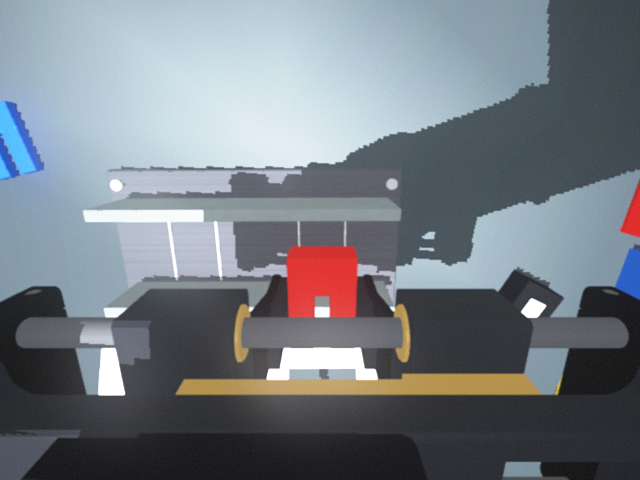

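The red packer is held square, lined up between the left seat's lines (columns 300 and 346). Lowering it now.

```bash
python3 -m jog '[[0,0.02,2.2,0,0,0],[0,0.02,2.0,0,0,0],[0,0.02,1.8,0,0,0],[0,0.02,1.3,0,0,0],[0,0,0.7,0,0,0]]'
python3 -m jog '[[0,0,0.12,0,0,0],[0,0,0,0,0,0],[0,0,0,0,0,0],[0,0,0,0,0,0],[0,0,0,0,0,0]]'

```

```text
time_s: 12.67
tcp_pos: [0.4767, 0.0418, 0.0174]
ee_rot: [[-0.995, -0.099, -0.003], [-0.099, 0.995, -0.001], [0.003, -0.001, -1.0]]
wrist_force: [-9.2, 2.3, 34.6]
gripper_width: 0.392
time_s: 13.08
tcp_pos: [0.478, 0.0428, 0.018]
ee_rot: [[-0.995, -0.1, 0.001], [-0.1, 0.995, 0.0], [-0.001, 0.0, -1.0]]
wrist_force: [-0.0, 0.3, -0.7]
gripper_width: 0.387
```

```bash
python3 -m jog '[[0,0,0,0,0,0],[0,0,0,0,0,0],[0,0,0,0,0,0],[0,0,-1,0,0,0],[0,0,-2.5,0,0,0]]' 4.8
python3 -m jog '[[0,0,-2.5,0,0,0],[0,0,-2.5,0,0,0],[-1.5,0,-1,0,0,0],[-3.0,0,0,0,0,0],[-3.0,0,0,0,0,0]]' 5.5
python3 look.py 7
```

```text
time_s: 13.5
tcp_pos: [0.4753, 0.042, 0.0505]
ee_rot: [[-0.995, -0.099, -0.007], [-0.099, 0.995, -0.002], [0.007, -0.002, -1.0]]
wrist_force: [0.0, -0.1, 0.8]
gripper_width: 0.544
time_s: 13.92
tcp_pos: [0.5533, 0.0507, 0.1145]
ee_rot: [[-0.995, -0.101, 0.003], [-0.101, 0.995, 0.001], [-0.003, 0.001, -1.0]]
wrist_force: [-0.4, -0.5, 0.2]
gripper_width: 0.63
t 13.9 tcp [0.5533 0.0507 0.1145] th -174.2 J [  22.   21.  -18.   -0.  -51. -106.] F [-0.4 -0.5  0.2]
red wrist [(479, 43, 53.0, 36.0, 5.6, [319, 143])]
red top [(478, 46, 51.6, 39.0, 5.9, [268, 295]), (627, -321, 53.5, 37.3, -12.9, [428, 232])]
yellow wrist [(569, 284, 36.0, 12.3, -84.2, [586, 282])]
yellow top [(430, -307, 50.8, 36.0, 17.0, [423, 318]), (514, -302, 51.5, 35.6, -15.6, [420, 281])]
blue wrist [(615, -202, 38.2, 33.6, 68.9, [26, 274]), (428, -187, 38.2, 18.3, 17.9, [13, 39])]
blue top [(423, -200, 50.6, 35.4, 18.0, [375, 321]), (625, -207, 51.8, 35.0, -20.1, [377, 233])]
```

View pics/w_7.png

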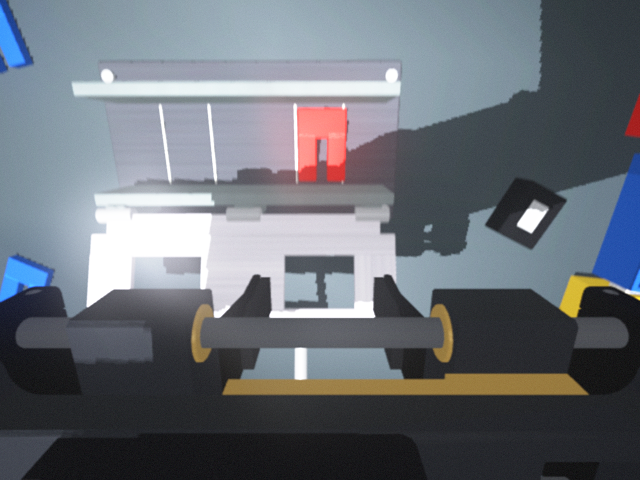

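```bash
python3 plan.py .627 -.321 .07 167.3 15
```

```text
[-0.6, -2.46, 0.29, 0.0, 0.02, 1.23] x 15 rows OK
end [ 0.6276 -0.3203  0.0695] rmin 0.565 zmin 0.069 now [0.5564 0.0511 0.113 ]
```

```bash
python3 -m jog '[[-0.6,-2.46,0,0,0,1.23],[-0.6,-2.46,0,0,0,1.23],[-0.6,-2.46,0,0,0,1.23],[-0.6,-2.46,0,0,0,1.23],[-0.6,-2.46,0,0,0,1.23]]'
python3 -m jog '[[-0.6,-2.46,0,0,0,1.23],[-0.6,-2.46,0,0,0,1.23],[-0.6,-2.46,0,0,0,1.23],[-0.6,-2.46,0.5,0,0,1.23],[-0.6,-2.46,0.5,0,0,1.23]]'
python3 -m jog '[[-0.6,-2.46,0.6,0,0,1.23],[-0.6,-2.46,0.6,0,0,1.23],[-0.6,-2.46,0.6,0,0,1.23],[-0.6,-2.46,0.6,0,0,1.23],[-0.6,-2.46,0.5,0,0,1.23]]' 5.5
python3 -m jog '[[0,0,0,0,0,0],[0,0,0,0,0,0],[0,0,0,0,0,0],[0,0,0,0,0,0],[0,0,0,0,0,0]]'
python3 plan.py .627 -.321 .0045 167.3 5; python3 look.py 8
```

```text
time_s: 14.43
tcp_pos: [0.5887, -0.0716, 0.1123]
ee_rot: [[-1.0, 0.008, -0.001], [0.008, 1.0, 0.0], [0.001, 0.0, -1.0]]
wrist_force: [-0.2, 1.1, -0.3]
gripper_width: 0.632
time_s: 14.85
tcp_pos: [0.6127, -0.196, 0.1026]
ee_rot: [[-0.993, 0.115, -0.0], [0.115, 0.993, 0.0], [0.0, 0.0, -1.0]]
wrist_force: [0.3, 0.4, 0.1]
gripper_width: 0.633
time_s: 15.27
tcp_pos: [0.6226, -0.3218, 0.0727]
ee_rot: [[-0.975, 0.221, -0.002], [0.221, 0.975, 0.001], [0.002, 0.0, -1.0]]
wrist_force: [0.5, 0.1, 0.8]
gripper_width: 0.627
time_s: 15.68
tcp_pos: [0.6236, -0.32, 0.0742]
ee_rot: [[-0.976, 0.219, 0.0], [0.219, 0.976, -0.0], [-0.0, 0.0, -1.0]]
wrist_force: [-0.7, -0.4, 1.3]
gripper_width: 0.631
[-0.07, -0.01, 1.39, 0.0, 0.0, 0.01] x 5 rows OK
end [ 0.6269 -0.3212  0.0047] rmin 0.702 zmin 0.005 now [ 0.6236 -0.32    0.0742]
t 15.7 tcp [ 0.6236 -0.32    0.0742] th 167.4 J [-14.  36.   2.  -0. -56. -89.] F [-0.7 -0.4  1.3]
red wrist [(623, -324, 46.3, 34.4, -12.6, [317, 260])]
red top [(479, 46, 52.4, 36.5, 1.8, [268, 294]), (612, -318, 34.9, 20.2, 77.8, [427, 240])]
yellow wrist []
yellow top [(431, -307, 50.6, 35.9, 17.0, [423, 318]), (514, -302, 52.1, 36.1, -15.6, [420, 281])]
blue wrist [(625, -211, 50.7, 37.2, -20.7, [472, 223])]
blue top []
```

View pics/w_8.png

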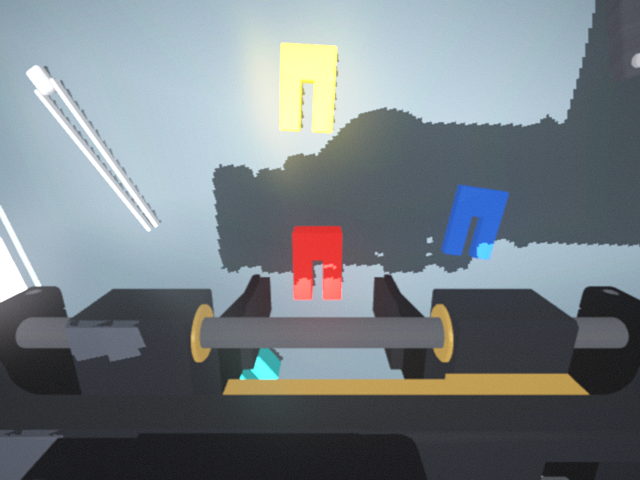

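```bash
python3 -m jog '[[-0.06,-0.03,1.6,0,0,0],[-0.06,-0.03,1.6,0,0,0],[-0.06,-0.03,1.5,0,0,0],[-0.06,-0.03,1.4,0,0,0],[-0.06,-0.03,0.85,0,0,0]]'
python3 -m jog '[[0,0,0,0,0,0],[0,0,0,0,0,0],[0,0,0,0,0,0],[0,0,0,0,0,0],[0,0,0,0,0,0]]' 3.0
python3 -m jog '[[0,0,-0.2,0,0,0],[0,0,-1.5,0,0,0],[0,0,-2.5,0,0,0],[0,0,-3.0,0,0,0],[0,0,-3.8,0,0,0]]'
python3 plan.py .4874 -.0573 .10 -174.25 10
```

```text
time_s: 16.2
tcp_pos: [0.6253, -0.3225, 0.0024]
ee_rot: [[-0.976, 0.22, -0.002], [0.22, 0.976, 0.001], [0.002, 0.0, -1.0]]
wrist_force: [0.7, 0.0, -0.7]
gripper_width: 0.631
time_s: 16.62
tcp_pos: [0.6267, -0.3234, 0.0054]
ee_rot: [[-0.976, 0.22, 0.002], [0.22, 0.976, -0.001], [-0.002, -0.0, -1.0]]
wrist_force: [-0.4, 0.1, 1.6]
gripper_width: 0.387
time_s: 17.03
tcp_pos: [0.6244, -0.3226, 0.1132]
ee_rot: [[-0.975, 0.22, -0.005], [0.22, 0.975, 0.002], [0.005, 0.001, -1.0]]
wrist_force: [1.4, -0.5, -0.8]
gripper_width: 0.39
[1.58, 2.55, 0.14, 0.01, -0.03, -1.85] x 10 rows OK
end [ 0.487  -0.0574  0.0997] rmin 0.490 zmin 0.100 now [ 0.6244 -0.3226  0.1132]
```

```bash
python3 -m jog '[[1.58,2.55,0,0,0,-1.85],[1.58,2.55,0,0,0,-1.85],[1.58,2.55,0,0,0,-1.85],[1.58,2.55,0,0,0,-1.85],[1.58,2.55,0,0,0,-1.85]]'
python3 -m jog '[[1.58,2.55,0,0,0,-1.85],[1.58,2.55,0.2,0,0,-1.85],[1.58,2.55,0.3,0,0,-1.85],[1.58,2.55,0.4,0,0,-1.85],[1.58,2.55,0.5,0,0,-1.85]]'
python3 -m jog '[[0,0,0,0,0,0],[0,0,0,0,0,0],[0,0,0,0,0,0],[0,0,0,0,0,0],[0,0,0,0,0,0]]'
python3 plan.py .4874 -.0573 .018 -174.25 5
python3 - <<'E'
from h import *
save(capture("wrist"),"w9.png")
E
```

```text
time_s: 17.45
tcp_pos: [0.5673, -0.1839, 0.1147]
ee_rot: [[-0.998, 0.059, 0.001], [0.059, 0.998, 0.0], [-0.001, 0.0, -1.0]]
wrist_force: [0.8, 0.0, -0.0]
gripper_width: 0.387
time_s: 17.87
tcp_pos: [0.4881, -0.0569, 0.1008]
ee_rot: [[-0.995, -0.102, 0.002], [-0.102, 0.995, 0.0], [-0.002, 0.0, -1.0]]
wrist_force: [-0.1, 1.3, -0.8]
gripper_width: 0.392
time_s: 18.28
tcp_pos: [0.4893, -0.0586, 0.1004]
ee_rot: [[-0.995, -0.099, 0.001], [-0.099, 0.995, 0.0], [-0.001, -0.0, -1.0]]
wrist_force: [-0.7, -0.7, -0.3]
gripper_width: 0.386
[0.04, 0.03, 1.65, -0.0, 0.01, -0.01] x 5 rows OK
end [ 0.4872 -0.0573  0.0179] rmin 0.491 zmin 0.018 now [ 0.4893 -0.0586  0.1004]
```

View pics/w9.png

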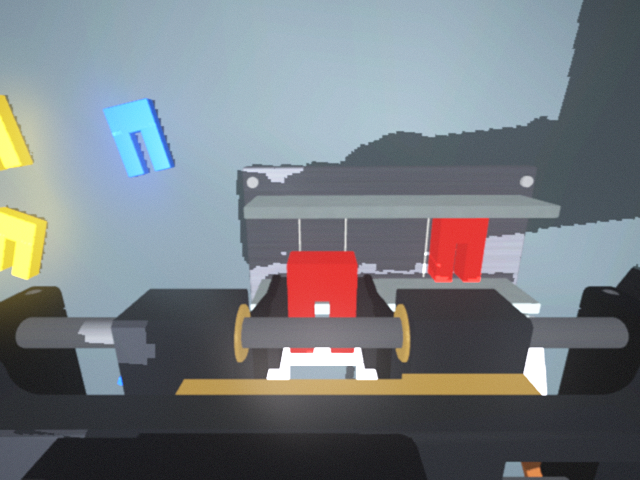

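The second red is held square over the right seat. Lowering it more gently this time.

```bash
python3 -m jog '[[0.04,0.03,2.4,0,0,0],[0.04,0.03,2.2,0,0,0],[0.04,0.03,1.8,0,0,0],[0.04,0.03,1.0,0,0,0],[0.04,0,0.4,0,0,0]]'
python3 -m jog '[[0,0,0.2,0,0,0],[0,0,0.15,0,0,0],[0,0,0.05,0,0,0],[0,0,0,0,0,0],[0,0,0,0,0,0]]'
python3 -m jog '[[0,0,0,0,0,0],[0,0,0,0,0,0],[0,0,0,0,0,0],[0,0,-1,0,0,0],[0,0,-2.5,0,0,0]]' 4.8
python3 -m jog '[[0,0,-2.5,0,0,0],[0,0,-2.5,0,0,0],[-1.5,0,-1,0,0,0],[-3.0,0,0,0,0,0],[-3.0,0,0,0,0,0]]' 5.5
python3 look.py 10;python3 - <<'E'
from h import *
w=capture("wrist");m=np.zeros((480,640),np.uint8);m[5:290]=255
print(rects(w,mask(w["frame"],'red')&m,.032,300))
E
```

```text
time_s: 18.75
tcp_pos: [0.4855, -0.0578, 0.0203]
ee_rot: [[-0.995, -0.099, -0.004], [-0.099, 0.995, -0.001], [0.004, -0.0, -1.0]]
wrist_force: [-0.7, -0.2, -0.4]
gripper_width: 0.386
time_s: 19.17
tcp_pos: [0.4869, -0.057, 0.0188]
ee_rot: [[-0.995, -0.101, 0.001], [-0.101, 0.995, 0.0], [-0.002, 0.0, -1.0]]
wrist_force: [0.3, 0.5, -0.3]
gripper_width: 0.389
time_s: 19.58
tcp_pos: [0.4839, -0.0573, 0.051]
ee_rot: [[-0.995, -0.1, -0.007], [-0.1, 0.995, -0.001], [0.007, -0.0, -1.0]]
wrist_force: [0.4, 0.2, -0.7]
gripper_width: 0.541
time_s: 20.0
tcp_pos: [0.5621, -0.0493, 0.1151]
ee_rot: [[-0.995, -0.101, 0.003], [-0.101, 0.995, 0.001], [-0.003, 0.0, -1.0]]
wrist_force: [-0.5, -0.2, 1.0]
gripper_width: 0.63
t 20.0 tcp [ 0.5621 -0.0493  0.1151] th -174.2 J [ 11.  22. -17.  -0. -51. -96.] F [-0.5 -0.2  1. ]
red wrist [(501, -66, 32.9, 13.7, 1.2, [311, 164]), (490, -54, 52.6, 29.8, 7.0, [333, 141]), (479, 44, 53.2, 42.0, 5.8, [458, 145])]
red top [(479, 46, 51.9, 36.4, 1.5, [268, 295]), (489, -55, 50.8, 35.5, 5.7, [312, 290])]
yellow wrist [(518, -289, 54.5, 22.8, -9.6, [17, 150]), (442, -282, 29.7, 11.1, -9.6, [9, 44])]
yellow top [(430, -307, 51.0, 36.0, 17.0, [423, 318]), (514, -302, 51.5, 35.8, -15.5, [420, 281])]
blue wrist [(617, -204, 37.6, 36.0, -20.9, [139, 276]), (430, -199, 40.1, 37.2, 18.5, [136, 47])]
blue top [(423, -200, 50.6, 35.4, 18.0, [375, 321]), (625, -207, 51.6, 34.9, -20.9, [377, 233])]
[(489, -57, 49.4, 33.9, 5.7, [327, 140]), (478, 39, 50.0, 40.2, 4.8, [460, 139])]
```

View pics/w_10.png

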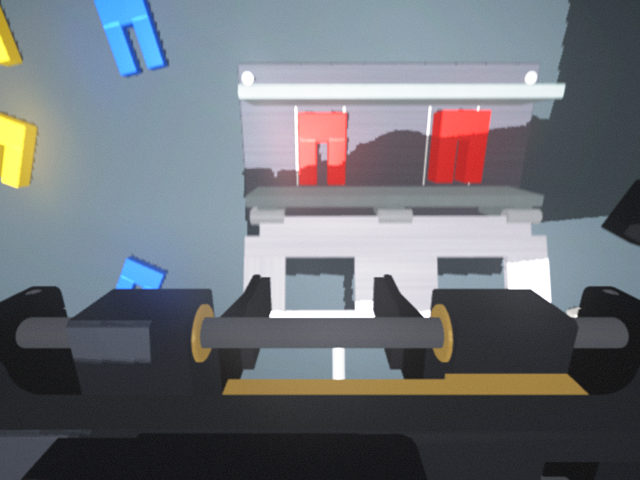

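Both reds sit between their lines, left at (458,145) and right at (323,147). Next is the yellow at (514,-302) for the right seat.

```bash
python3 plan.py .514 -.302 .08 164.4 10
```

```text
[0.32, -2.57, 0.33, 0.0, 0.0, 2.14] x 10 rows OK
end [ 0.5136 -0.302   0.0798] rmin 0.567 zmin 0.080 now [ 0.5624 -0.0492  0.1128]
```

```bash
python3 -m jog '[[0.32,-2.57,0,0,0,2.14],[0.32,-2.57,0,0,0,2.14],[0.32,-2.57,0,0,0,2.14],[0.32,-2.57,0,0,0,2.14],[0.32,-2.57,0,0,0,2.14]]'
python3 -m jog '[[0.32,-2.57,0.6,0,0,2.14],[0.32,-2.57,0.6,0,0,2.14],[0.32,-2.57,0.7,0,0,2.14],[0.32,-2.57,0.7,0,0,2.14],[0.32,-2.57,0.7,0,0,2.14]]' 5.5
python3 -m jog '[[0,0,0,0,0,0],[0,0,0,0,0,0],[0,0,0,0,0,0],[0,0,0,0,0,0],[0,0,0,0,0,0]]'
python3 plan.py .514 -.302 .0045 164.4 5; python3 look.py 11
```

```text
time_s: 20.57
tcp_pos: [0.547, -0.1791, 0.1129]
ee_rot: [[-0.996, 0.087, -0.001], [0.087, 0.996, 0.0], [0.001, 0.0, -1.0]]
wrist_force: [0.2, -0.4, -1.3]
gripper_width: 0.631
time_s: 20.98
tcp_pos: [0.5106, -0.303, 0.0797]
ee_rot: [[-0.963, 0.271, -0.001], [0.271, 0.963, 0.0], [0.001, 0.0, -1.0]]
wrist_force: [-0.2, 0.2, 0.4]
gripper_width: 0.631
time_s: 21.4
tcp_pos: [0.5126, -0.3014, 0.0806]
ee_rot: [[-0.964, 0.268, 0.001], [0.268, 0.964, -0.0], [-0.001, 0.0, -1.0]]
wrist_force: [-0.0, 0.1, -0.0]
gripper_width: 0.628
[-0.03, -0.0, 1.52, 0.0, 0.01, 0.02] x 5 rows OK
end [ 0.5141 -0.3018  0.0046] rmin 0.595 zmin 0.005 now [ 0.5126 -0.3014  0.0806]
t 21.4 tcp [ 0.5126 -0.3014  0.0806] th 164.5 J [-15.  27. -14.  -0. -49. -91.] F [-0.   0.1 -0. ]
red wrist []
red top [(479, 46, 52.3, 36.6, 1.5, [268, 294]), (489, -54, 50.5, 36.5, 6.3, [312, 290])]
yellow wrist [(512, -305, 48.9, 34.2, -15.1, [316, 249]), (442, -316, 33.6, 17.8, 3.6, [276, 162]), (429, -299, 47.7, 13.9, 16.0, [299, 138])]
yellow top [(431, -307, 51.1, 36.8, 16.4, [423, 318])]
blue wrist [(427, -213, 50.3, 15.1, 19.0, [413, 103])]
blue top []
```

View pics/w_11.png

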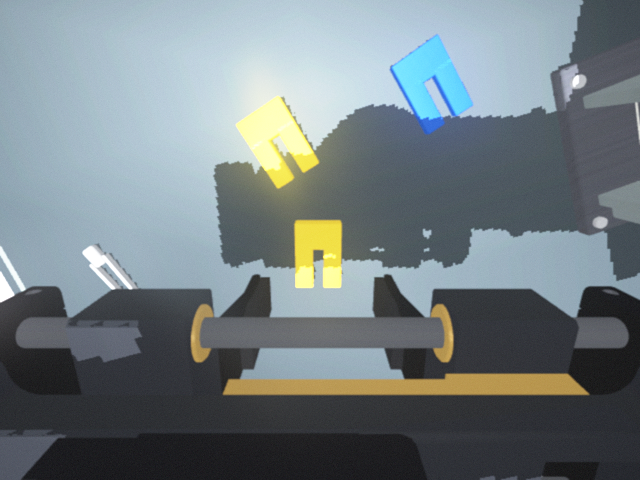

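Yellow at (318,254), square between the fingers.

```bash
python3 -m jog '[[0,-0.03,1.8,0,0,0],[0,-0.03,1.7,0,0,0],[0,-0.03,1.6,0,0,0],[0,-0.03,1.5,0,0,0],[0,-0.03,1.0,0,0,0]]'
python3 -m jog '[[0,0,0,0,0,0],[0,0,0,0,0,0],[0,0,0,0,0,0],[0,0,0,0,0,0],[0,0,0,0,0,0]]' 3.0
python3 -m jog '[[0,0,-0.2,0,0,0],[0,0,-1.5,0,0,0],[0,0,-2.5,0,0,0],[0,0,-3.0,0,0,0],[0,0,-3.8,0,0,0]]'
python3 plan.py .4874 -.0573 .10 -174.25 10
```

```text
time_s: 21.92
tcp_pos: [0.5113, -0.303, 0.0028]
ee_rot: [[-0.963, 0.268, -0.002], [0.268, 0.963, 0.001], [0.002, 0.0, -1.0]]
wrist_force: [-0.2, -0.0, -0.3]
gripper_width: 0.635
time_s: 22.33
tcp_pos: [0.5125, -0.3039, 0.0053]
ee_rot: [[-0.963, 0.269, 0.002], [0.269, 0.963, -0.001], [-0.002, -0.0, -1.0]]
wrist_force: [-0.5, 0.7, 2.1]
gripper_width: 0.386
time_s: 22.75
tcp_pos: [0.5102, -0.3032, 0.1138]
ee_rot: [[-0.963, 0.27, -0.004], [0.27, 0.963, 0.002], [0.004, 0.001, -1.0]]
wrist_force: [0.9, -0.2, -0.2]
gripper_width: 0.386
[0.49, 2.44, 0.14, 0.01, -0.02, -2.14] x 10 rows OK
end [ 0.4871 -0.0568  0.1   ] rmin 0.490 zmin 0.100 now [ 0.5102 -0.3032  0.1138]
```

```bash
python3 -m jog '[[0.49,2.44,0.1,0,0,-2.14],[0.49,2.44,0.1,0,0,-2.14],[0.49,2.44,0.1,0,0,-2.14],[0.49,2.44,0.1,0,0,-2.14],[0.49,2.44,0.1,0,0,-2.14]]'
python3 -m jog '[[0.49,2.44,0.1,0,0,-2.14],[0.49,2.44,0.1,0,0,-2.14],[0.49,2.44,0.1,0,0,-2.14],[0.49,2.44,0.1,0,0,-2.14],[0.49,2.44,0.1,0,0,-2.14]]'
python3 -m jog '[[0,0,0,0,0,0],[0,0,0,0,0,0],[0,0,0,0,0,0],[0,0,0,0,0,0],[0,0,0,0,0,0]]'
python3 plan.py .4868 -.0570 .0375 -174.25 5
python3 - <<'E'
from h import *
save(capture("wrist"),"w12.png")
E
```

```text
time_s: 23.17
tcp_pos: [0.5117, -0.1784, 0.1097]
ee_rot: [[-0.996, 0.084, 0.001], [0.084, 0.996, -0.0], [-0.001, 0.0, -1.0]]
wrist_force: [0.2, 0.0, 0.5]
gripper_width: 0.386
time_s: 23.58
tcp_pos: [0.4884, -0.0562, 0.1046]
ee_rot: [[-0.995, -0.103, 0.001], [-0.103, 0.995, 0.0], [-0.001, 0.0, -1.0]]
wrist_force: [-0.8, -0.3, 0.2]
gripper_width: 0.385
time_s: 24.0
tcp_pos: [0.4888, -0.0581, 0.1042]
ee_rot: [[-0.995, -0.099, 0.0], [-0.099, 0.995, 0.0], [-0.0, -0.0, -1.0]]
wrist_force: [-0.5, 0.6, -1.2]
gripper_width: 0.384
[0.04, 0.03, 1.33, -0.0, 0.0, -0.01] x 5 rows OK
end [ 0.4867 -0.0568  0.0377] rmin 0.490 zmin 0.038 now [ 0.4888 -0.0581  0.1042]
```

View pics/w12.png

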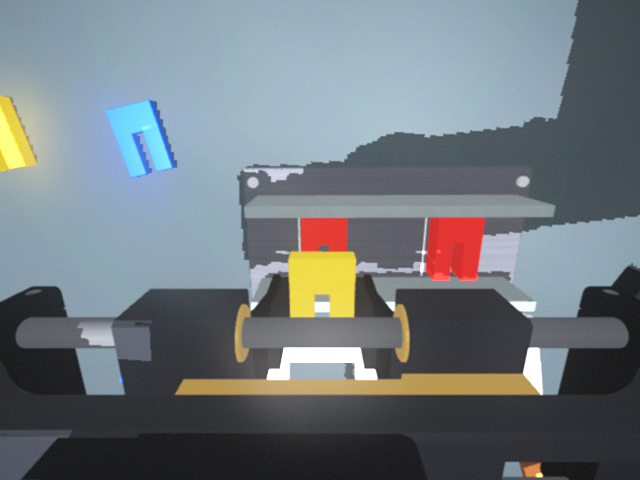

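```bash
python3 -m jog '[[0.04,0.03,2.0,0,0,0],[0.04,0.03,2.0,0,0,0],[0.04,0.03,1.4,0,0,0],[0.04,0.02,0.6,0,0,0],[0.04,0,0.2,0,0,0]]'
python3 -m jog '[[0,0,0.2,0,0,0],[0,0,0.15,0,0,0],[0,0,0.05,0,0,0],[0,0,0,0,0,0],[0,0,0,0,0,0]]'
python3 -m jog '[[0,0,0,0,0,0],[0,0,0,0,0,0],[0,0,0,0,0,0],[0,0,-1,0,0,0],[0,0,-2.0,0,0,0]]' 4.8
python3 -m jog '[[0,0,-1.5,0,0,0],[0,0,-1.5,0,0,0],[-1.5,0,-1,0,0,0],[-3.0,0,0,0,0,0],[-3.0,0,0,0,0,0]]' 5.5
python3 -m jog '[[0,0,0,0,0,0],[0,0,0,0,0,0],[0,0,0,0,0,0],[0,0,0,0,0,0],[0,0,0,0,0,0]]'
python3 look.py 13;python3 - <<'E'
from h import *
w=capture("wrist");m=np.zeros((480,640),np.uint8);m[5:290,200:]=255
print(rects(w,mask(w["frame"],'yellow')&m,.044,300))
t=capture("top");m[:]=0;m[270:310,240:345]=255
print(rects(t,mask(t["frame"],'yellow')&m,.044,60),rects(t,mask(t["frame"],'red')&m,.032,60))
E
```

```text
time_s: 24.47
tcp_pos: [0.4858, -0.0571, 0.041]
ee_rot: [[-0.995, -0.1, -0.003], [-0.1, 0.995, -0.001], [0.003, -0.0, -1.0]]
wrist_force: [1.5, -0.2, 0.1]
gripper_width: 0.381
time_s: 24.88
tcp_pos: [0.4869, -0.0564, 0.0387]
ee_rot: [[-0.995, -0.101, 0.001], [-0.101, 0.995, 0.0], [-0.001, 0.0, -1.0]]
wrist_force: [-0.1, -0.1, 0.1]
gripper_width: 0.388
time_s: 25.3
tcp_pos: [0.4846, -0.0567, 0.0666]
ee_rot: [[-0.995, -0.1, -0.006], [-0.1, 0.995, -0.001], [0.006, -0.0, -1.0]]
wrist_force: [0.6, 0.3, 0.2]
gripper_width: 0.541
time_s: 25.72
tcp_pos: [0.5621, -0.0488, 0.1097]
ee_rot: [[-0.995, -0.101, 0.003], [-0.101, 0.995, 0.0], [-0.003, 0.0, -1.0]]
wrist_force: [0.2, -0.0, -0.3]
gripper_width: 0.627
time_s: 26.13
tcp_pos: [0.5601, -0.0491, 0.1082]
ee_rot: [[-0.995, -0.101, -0.001], [-0.101, 0.995, -0.0], [0.001, 0.0, -1.0]]
wrist_force: [-0.4, 0.1, -0.1]
gripper_width: 0.631
t 26.1 tcp [ 0.5601 -0.0491  0.1082] th -174.2 J [ 12.  22. -17.  -0. -50. -96.] F [-0.4  0.1 -0.1]
red wrist [(478, 44, 52.1, 42.3, 5.7, [461, 147])]
red top [(478, 46, 50.0, 36.6, 1.5, [268, 295])]
yellow wrist [(502, -66, 36.1, 15.6, -1.1, [311, 168]), (489, -45, 56.8, 16.5, 7.1, [340, 155])]
yellow top [(431, -307, 50.6, 36.0, 17.0, [423, 318]), (490, -54, 54.3, 36.6, 5.7, [311, 290])]
blue wrist [(426, -200, 47.1, 37.6, 17.9, [128, 44])]
blue top [(423, -200, 50.6, 35.4, 18.0, [375, 321]), (625, -207, 51.6, 34.6, -20.6, [377, 233])]
[(500, -65, 31.7, 13.7, -1.1, [311, 167]), (488, -46, 49.8, 14.0, 6.1, [339, 154])]
[(488, -54, 52.8, 35.4, 5.7, [311, 290])] [(478, 45, 51.3, 36.1, 1.8, [268, 295])]
```

View pics/w_13.png

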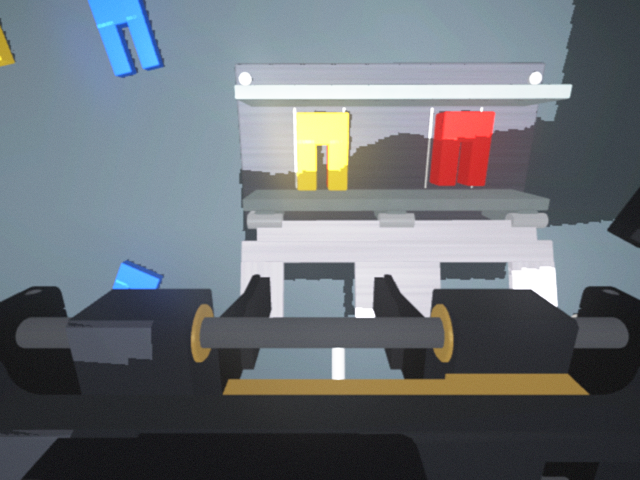

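The yellow lies squarely on the red in the right seat. Next is the white specimen at (625,209). The brown look-alike beside it is not wanted. I'll rise first to clear the open bar.

```bash
python3 -m jog '[[0,1.5,-1,0,0,0],[0,1.5,-1,0,0,0],[0,1.5,-1,0,0,0],[0,1.5,-1,0,0,0],[0,1.5,-1,0,0,0]]' 5.5
python3 plan.py .625 .209 .14 -158.8 5;python3 plan.py .625 .209 .14 -158.8 10
```

```text
time_s: 26.75
tcp_pos: [0.5532, 0.0263, 0.1588]
ee_rot: [[-0.995, -0.101, 0.0], [-0.101, 0.995, 0.0], [-0.0, 0.0, -1.0]]
wrist_force: [-0.3, 0.1, -0.7]
gripper_width: 0.631
[-2.17, 3.29, 0.38, 0.0, 0.0, -3.08] x 5 rows OK
end [0.6251 0.2092 0.1398] rmin 0.575 zmin 0.140 now [0.5532 0.0263 0.1588]
[-1.11, 1.63, 0.19, 0.0, 0.0, -1.54] x 10 rows OK
end [0.6254 0.2092 0.1398] rmin 0.564 zmin 0.140 now [0.5532 0.0263 0.1588]
```

```bash
python3 -m jog '[[-2.17,3.29,0.1,0,0,-3.08],[-2.17,3.29,0.1,0,0,-3.08],[-2.17,3.29,0.3,0,0,-3.08],[-2.17,3.29,0.7,0,0,-3.08],[-2.17,3.29,0.7,0,0,-3.08]]'
python3 -m jog '[[0,0,1.2,0,0,0],[0,0,1.2,0,0,0],[0,0,1.2,0,0,0],[0,0,1.2,0,0,0],[0,0,1.2,0,0,0]]'
python3 -m jog '[[0,0,0,0,0,0],[0,0,0,0,0,0],[0,0,0,0,0,0],[0,0,0,0,0,0],[0,0,0,0,0,0]]'
python3 look.py 14;python3 plan.py .625 .209 .0045 -158.8 5
```

```text
time_s: 27.17
tcp_pos: [0.6261, 0.2103, 0.1394]
ee_rot: [[-0.932, -0.364, 0.001], [-0.364, 0.932, 0.001], [-0.001, 0.0, -1.0]]
wrist_force: [0.9, -0.4, 0.1]
gripper_width: 0.631
time_s: 27.58
tcp_pos: [0.625, 0.2072, 0.0782]
ee_rot: [[-0.933, -0.36, -0.001], [-0.36, 0.933, -0.0], [0.001, -0.0, -1.0]]
wrist_force: [-0.1, -0.3, 0.6]
gripper_width: 0.629
time_s: 28.0
tcp_pos: [0.626, 0.2087, 0.0802]
ee_rot: [[-0.932, -0.361, 0.002], [-0.361, 0.932, 0.001], [-0.002, 0.0, -1.0]]
wrist_force: [0.4, -0.0, 0.3]
gripper_width: 0.633
t 28.0 tcp [0.626  0.2087 0.0802] th -158.8 J [  32.   32.   -4.    0.  -53. -101.] F [ 0.4 -0.   0.3]
red wrist [(436, 306, 71.1, 33.8, -83.1, [591, 33])]
red top [(479, 45, 53.7, 36.7, 5.6, [268, 294])]
yellow wrist []
yellow top [(431, -307, 50.6, 35.9, 17.0, [423, 318]), (490, -53, 54.8, 37.4, 4.9, [311, 289]), (633, 332, 34.9, 13.8, 19.7, [149, 228])]
blue wrist []
blue top [(423, -200, 50.6, 35.4, 18.0, [375, 321]), (625, -207, 51.6, 34.8, -20.9, [377, 233])]
[0.01, 0.01, 1.51, 0.0, 0.02, -0.0] x 5 rows OK
end [0.6251 0.209  0.0044] rmin 0.659 zmin 0.004 now [0.6257 0.2087 0.0799]
```

View pics/w_14.png

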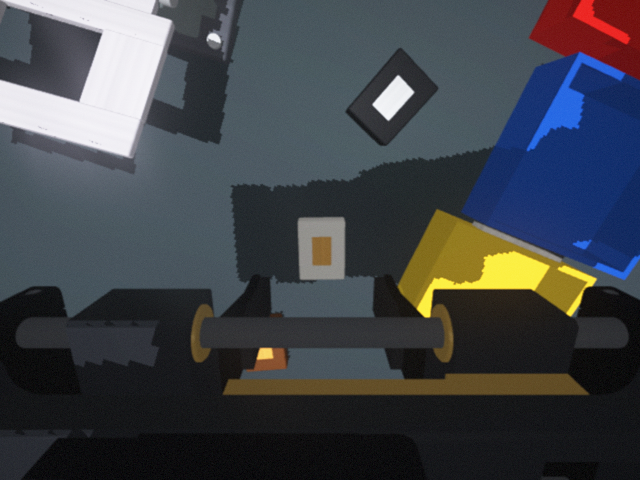

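```bash
python3 - <<'E'
from h import *
w=capture("wrist");t=capture("top")
print("white ctr",onz(w,321.5,248,.012),"yaw pts",onz(w,323,217,.012),onz(w,322,280,.012))
B=[(401,49),(438,88),(384,145),(346,110)]
P=np.array([onz(w,u,v,.024)[:2] for u,v in B[:2]]+[onz(w,u,v,.024)[:2] for u,v in ((384,137),(347,101))])
print("black",P.round(4).tolist(),P.mean(0))
print("brown",onz(t,210,195,.012))
save(w,"w14c.png",(330,40,450,150),5)
E
```

```text
white ctr [0.62269375 0.20691629 0.012     ] yaw pts [0.60072998 0.19953427 0.012     ] [0.64614415 0.21642082 0.012     ]
black [[0.4878, 0.2046], [0.4988, 0.2343], [0.5364, 0.2156], [0.5254, 0.1859]] [0.51212068 0.21008327]
brown [0.71532729 0.19235269 0.012     ]
```

View pics/w14c.png

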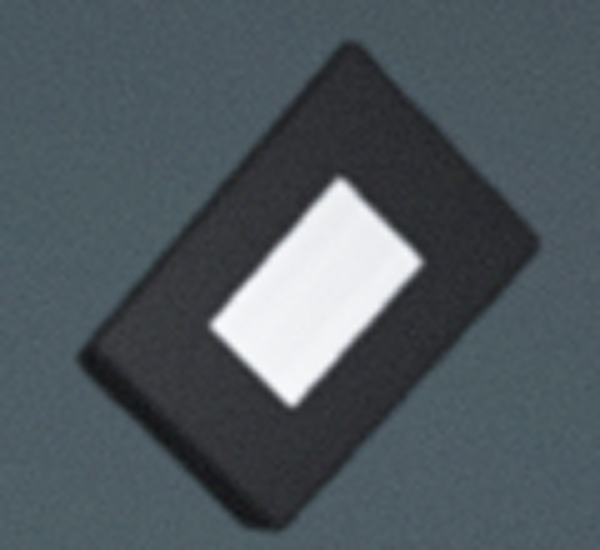

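```bash
python3 -m jog '[[0.02,0,1.8,0,0,0],[0.02,0,1.7,0,0,0],[0.02,0,1.6,0,0,0],[0.02,0,1.5,0,0,0],[0.02,0,0.95,0,0,0]]'
python3 -m jog '[[0,0,0,0,0,0],[0,0,0,0,0,0],[0,0,0,0,0,0],[0,0,0,0,0,0],[0,0,0,0,0,0]]' 3.0
python3 -m jog '[[0,0,-0.2,0,0,0],[0,0,-1.5,0,0,0],[0,0,-3.0,0,0,0],[0,0,-4.0,0,0,0],[0,0,-4.0,0,0,0]]'
python3 -m jog '[[0,0,-2,0,0,0],[0,0,0,0,0,0],[0,0,0,0,0,0],[0,0,0,0,0,0],[0,0,0,0,0,0]]'
python3 plan.py .4874 -.0573 .13 -174.25 10;python3 -c "
from h import *
save(capture('wrist'),'w15.png')"
```

```text
time_s: 28.62
tcp_pos: [0.6237, 0.2079, 0.002]
ee_rot: [[-0.932, -0.361, -0.002], [-0.361, 0.932, -0.001], [0.002, -0.0, -1.0]]
wrist_force: [-0.4, -0.0, 0.0]
gripper_width: 0.628
time_s: 29.03
tcp_pos: [0.625, 0.2085, 0.0047]
ee_rot: [[-0.932, -0.362, 0.002], [-0.362, 0.932, 0.001], [-0.002, 0.0, -1.0]]
wrist_force: [-0.9, 0.2, 1.2]
gripper_width: 0.386
time_s: 29.45
tcp_pos: [0.6236, 0.2077, 0.1313]
ee_rot: [[-0.932, -0.361, -0.002], [-0.361, 0.932, -0.001], [0.003, -0.0, -1.0]]
wrist_force: [0.0, 1.8, -0.4]
gripper_width: 0.383
time_s: 29.87
tcp_pos: [0.6234, 0.2077, 0.1487]
ee_rot: [[-0.932, -0.361, -0.003], [-0.361, 0.932, -0.002], [0.004, -0.0, -1.0]]
wrist_force: [0.3, 0.1, -1.6]
gripper_width: 0.385
[1.98, -2.24, 0.19, -0.0, -0.02, 1.54] x 10 rows OK
end [ 0.4869 -0.0574  0.1303] rmin 0.490 zmin 0.130 now [0.6234 0.2077 0.1487]
```

View pics/w15.png

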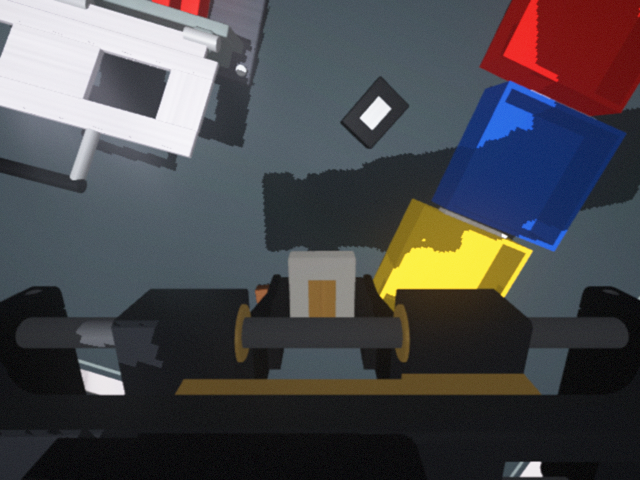

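The white specimen is held polished face up at (321,285). Carrying it to the right seat.

```bash
python3 -m jog '[[1.98,-2.24,0,0,0,1.54],[1.98,-2.24,0,0,0,1.54],[1.98,-2.24,0,0,0,1.54],[1.98,-2.24,0,0,0,1.54],[1.98,-2.24,0,0,0,1.54]]'
python3 -m jog '[[1.98,-2.24,0.3,0,0,1.54],[1.98,-2.24,0.5,0,0,1.54],[1.98,-2.24,1,0,0,1.54],[1.98,-2.24,1.2,0,0,1.54],[1.98,-2.24,1,0,0,1.54]]'
python3 -m jog '[[0,0,0,0,0,0],[0,0,0,0,0,0],[0,0,0,0,0,0],[0,0,0,0,0,0],[0,0,0,0,0,0]]'
python3 plan.py .4872 -.0570 .0495 -174.25 5
python3 - <<'E'
from h import *
save(capture("wrist"),"w16.png")
E
```

```text
time_s: 30.33
tcp_pos: [0.564, 0.0697, 0.1492]
ee_rot: [[-0.973, -0.232, -0.003], [-0.232, 0.973, -0.001], [0.003, -0.0, -1.0]]
wrist_force: [0.2, -0.1, -0.0]
gripper_width: 0.387
time_s: 30.75
tcp_pos: [0.4866, -0.0581, 0.1092]
ee_rot: [[-0.995, -0.1, -0.002], [-0.1, 0.995, -0.0], [0.002, -0.0, -1.0]]
wrist_force: [0.3, -0.8, -1.8]
gripper_width: 0.385
time_s: 31.17
tcp_pos: [0.4891, -0.0561, 0.1108]
ee_rot: [[-0.995, -0.102, 0.001], [-0.102, 0.995, 0.0], [-0.001, -0.0, -1.0]]
wrist_force: [-0.3, -0.2, -0.4]
gripper_width: 0.382
[0.04, -0.01, 1.23, -0.0, 0.01, 0.02] x 5 rows OK
end [ 0.4871 -0.0568  0.0493] rmin 0.490 zmin 0.049 now [ 0.4891 -0.0561  0.1108]
```

View pics/w16.png

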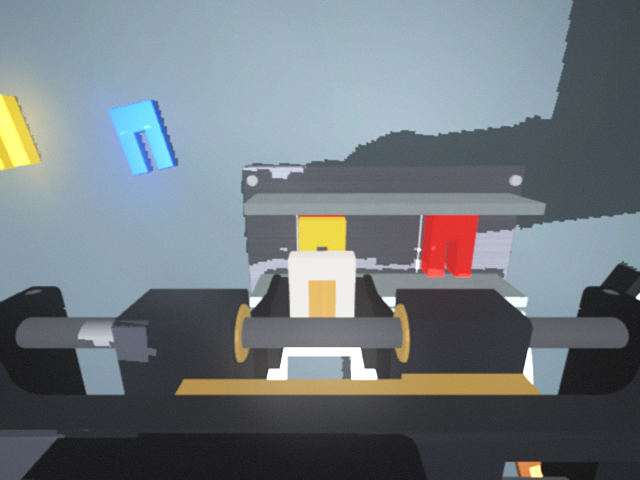

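```bash
python3 -m jog '[[0.04,-0.02,2.0,0,0,0],[0.04,-0.02,1.9,0,0,0],[0.04,0,1.2,0,0,0],[0.04,0,0.5,0,0,0],[0.04,0,0.2,0,0,0]]'
python3 -m jog '[[0,0,0.2,0,0,0],[0,0,0.1,0,0,0],[0,0,0.05,0,0,0],[0,0,0,0,0,0],[0,0,0,0,0,0]]'
python3 -m jog '[[0,0,0,0,0,0],[0,0,0,0,0,0],[0,0,0,0,0,0],[0,0,-1,0,0,0],[0,0,-2.0,0,0,0]]' 4.8
python3 -m jog '[[0,0,-1,0,0,0],[0,0,-1,0,0,0],[-1.5,0,-1,0,0,0],[-3.0,0,0,0,0,0],[-3.0,0,0,0,0,0]]' 5.5
python3 -m jog '[[0,0,0,0,0,0],[0,0,0,0,0,0],[0,0,0,0,0,0],[0,0,0,0,0,0],[0,0,0,0,0,0]]'
python3 look.py 17
```

```text
time_s: 31.63
tcp_pos: [0.4861, -0.0571, 0.0519]
ee_rot: [[-0.995, -0.102, -0.001], [-0.102, 0.995, -0.0], [0.002, -0.0, -1.0]]
wrist_force: [-0.2, 0.1, -2.0]
gripper_width: 0.387
time_s: 32.05
tcp_pos: [0.4866, -0.0574, 0.0497]
ee_rot: [[-0.995, -0.101, 0.001], [-0.101, 0.995, 0.0], [-0.001, 0.0, -1.0]]
wrist_force: [-0.5, 0.1, -0.1]
gripper_width: 0.382
time_s: 32.47
tcp_pos: [0.4844, -0.0577, 0.0776]
ee_rot: [[-0.995, -0.1, -0.005], [-0.1, 0.995, -0.001], [0.005, -0.0, -1.0]]
wrist_force: [0.3, 0.4, 0.4]
gripper_width: 0.543
time_s: 32.88
tcp_pos: [0.5618, -0.0499, 0.1107]
ee_rot: [[-0.995, -0.101, 0.002], [-0.101, 0.995, 0.0], [-0.002, 0.0, -1.0]]
wrist_force: [0.1, -0.1, 0.8]
gripper_width: 0.631
time_s: 33.3
tcp_pos: [0.5599, -0.05, 0.1092]
ee_rot: [[-0.995, -0.101, -0.001], [-0.101, 0.995, -0.0], [0.001, -0.0, -1.0]]
wrist_force: [-0.5, -0.3, -0.5]
gripper_width: 0.629
t 33.3 tcp [ 0.5599 -0.05    0.1092] th -174.2 J [ 11.  22. -17.  -0. -51. -96.] F [-0.5 -0.3 -0.5]
red wrist [(478, 44, 52.7, 42.3, 5.0, [462, 148])]
red top [(478, 45, 51.6, 36.5, 5.5, [268, 295])]
yellow wrist []
yellow top [(431, -306, 50.6, 36.1, 17.0, [423, 318])]
blue wrist [(426, -200, 47.8, 37.3, 18.4, [130, 45])]
blue top [(423, -200, 50.8, 35.4, 18.0, [375, 321]), (625, -207, 51.6, 34.5, -21.1, [377, 233])]
```

View pics/w_17.png

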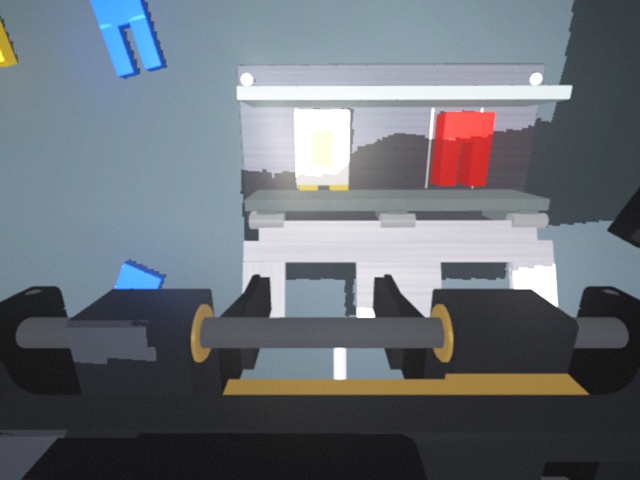

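```bash
python3 - <<'E'
from h import *
w=capture("wrist")
P=np.array([onz(w,u,v,.056)[:2] for u,v in((296,109),(350,109),(350,185),(295,185))]);print(P.round(4).tolist(),P.mean(0))
P=np.array([onz(w,u,v,.044)[:2] for u,v in((296,112),(350,112),(348,189.5),(297,189.5))]);print("y",P.mean(0))
print("rear edge yellow",onz(w,323,190,.044),"rear wall",onz(w,323,200,.057),"front wall in/out edges",onz(w,400,86,.057),onz(w,400,98,.057))
E
python3 -m jog '[[0,1.5,-1,0,0,0],[0,1.5,-1,0,0,0],[0,1.5,-1,0,0,0],[0,1.5,-1,0,0,0],[0,1.5,-1,0,0,0]]' 5.5
python3 plan.py .511 .210 .13 -206 10
```

```text
[[0.4654, -0.0758], [0.4621, -0.0432], [0.5077, -0.0374], [0.5113, -0.0728]] [ 0.48661778 -0.05729161]
y [ 0.48927845 -0.05698456]
rear edge yellow [ 0.5143492  -0.05422591  0.044     ] rear wall [ 0.51900515 -0.05379157  0.057     ] front wall in/out edges [ 0.44651653 -0.01530174  0.057     ] [ 0.45303427 -0.01419053  0.057     ]
time_s: 33.87
tcp_pos: [0.5529, 0.0253, 0.1598]
ee_rot: [[-0.995, -0.101, 0.0], [-0.101, 0.995, 0.0], [-0.0, 0.0, -1.0]]
wrist_force: [0.3, 0.1, 0.2]
gripper_width: 0.629
[0.7, 1.79, 0.3, 0.0, 0.0, 3.18] x 10 rows OK
end [0.5107 0.2103 0.1298] rmin 0.531 zmin 0.130 now [0.5529 0.0253 0.1598]
```

```bash
python3 -m jog '[[0.7,1.79,0.3,0,0,3.18],[0.7,1.79,0.3,0,0,3.18],[0.7,1.79,0.3,0,0,3.18],[0.7,1.79,0.3,0,0,3.18],[0.7,1.79,0.3,0,0,3.18]]'
python3 -m jog '[[0.7,1.79,0.4,0,0,3.18],[0.7,1.79,0.6,0,0,3.18],[0.7,1.79,1.2,0,0,3.18],[0.7,1.79,1.8,0,0,3.18],[0.7,1.79,2.0,0,0,3.18]]'
python3 -m jog '[[0,0,0,0,0,0],[0,0,0,0,0,0],[0,0,0,0,0,0],[0,0,0,0,0,0],[0,0,0,0,0,0]]'
python3 look.py 18;python3 plan.py .511 .210 .009 -206 5
```

```text
time_s: 34.28
tcp_pos: [0.5185, 0.1149, 0.1443]
ee_rot: [[-0.984, 0.178, 0.0], [0.178, 0.984, 0.0], [-0.0, 0.0, -1.0]]
wrist_force: [0.1, 0.5, -0.1]
gripper_width: 0.634
time_s: 34.7
tcp_pos: [0.5112, 0.211, 0.0847]
ee_rot: [[-0.898, 0.441, 0.002], [0.441, 0.898, 0.002], [-0.001, 0.002, -1.0]]
wrist_force: [0.7, 1.0, -0.7]
gripper_width: 0.631
time_s: 35.12
tcp_pos: [0.5116, 0.2093, 0.0853]
ee_rot: [[-0.898, 0.439, 0.002], [0.439, 0.898, 0.001], [-0.001, 0.002, -1.0]]
wrist_force: [0.2, 0.0, 0.6]
gripper_width: 0.637
t 35.1 tcp [0.5116 0.2093 0.0853] th 154.0 J [  39.   23.  -20.    0.  -47. -155.] F [0.2 0.  0.6]
red wrist [(456, 50, 39.8, 16.8, 64.0, [98, 282])]
red top [(479, 46, 52.2, 36.6, 1.5, [268, 294])]
yellow wrist [(614, 383, 48.6, 28.1, 1.8, [587, 266])]
yellow top [(431, -307, 50.6, 35.9, 17.0, [423, 318])]
blue wrist []
blue top [(423, -200, 50.6, 35.4, 18.0, [375, 321]), (625, -207, 51.6, 34.9, -20.6, [377, 233])]
[0.02, 0.01, 1.52, 0.02, 0.01, -0.01] x 5 rows OK
end [0.5109 0.2103 0.009 ] rmin 0.552 zmin 0.009 now [0.5115 0.2093 0.085 ]
```

View pics/w_18.png

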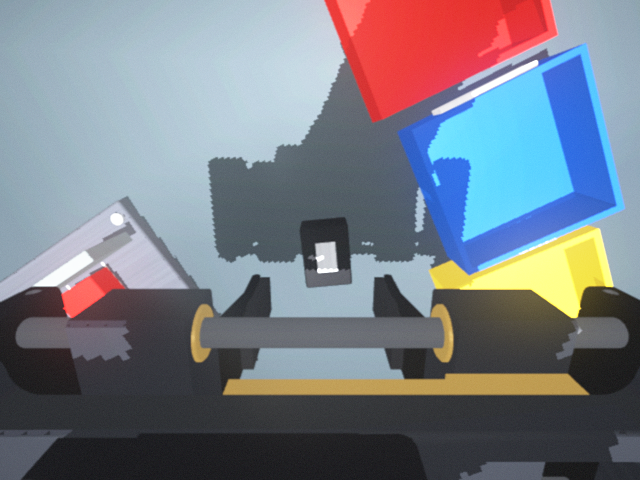

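```bash
python3 - <<'E'
from h import *
w=capture("wrist");save(w,"w18c.png",(290,200,365,300),7)
E
```

```text
(no output)
```

View pics/w18c.png

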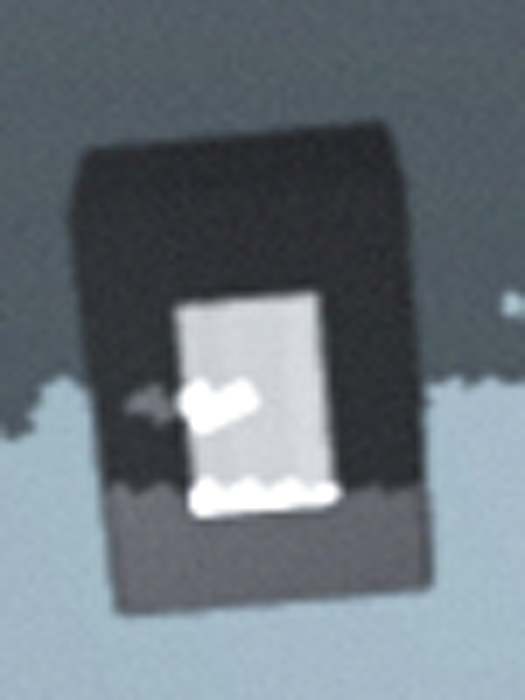

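```bash
python3 - <<'E'
from h import *
w=capture("wrist")
q=[(75,212),(405,185),(432,588),(118,612)]
P=np.array([onz(w,290+(a-3)/7,200+(b-3)/7,.024)[:2] for a,b in q]);print(P.round(4).tolist(),P.mean(0))
print([np.linalg.norm(P[i]-P[(i+1)%4]).round(4) for i in range(4)])
for a,b in((0,3),(1,2)): d=P[b]-P[a];print(np.degrees(np.arctan2(d[1],d[0])))
for a,b in((0,1),(3,2)): d=P[b]-P[a];print(np.degrees(np.arctan2(-d[0],d[1])))
E
python3 plan.py .511 .210 .009 -201 5
```

```text
[[0.488, 0.2039], [0.4999, 0.2345], [0.5405, 0.2189], [0.5286, 0.1882]] [0.51422612 0.2113863 ]
[np.float64(0.0329), np.float64(0.0436), np.float64(0.033), np.float64(0.0435)]
-21.130529609989008
-21.03260407837244
-21.197277820475545
-21.27896146371579
[0.01, 0.01, 1.51, 0.01, 0.01, -1.01] x 5 rows OK
end [0.5111 0.2101 0.0092] rmin 0.553 zmin 0.009 now [0.5114 0.2094 0.0847]
```

```bash
python3 -m jog '[[0,0.03,1.8,0,0,-1.02],[-0.02,0.03,1.7,0,0,-1.02],[-0.02,0.03,1.6,0,0,-1.02],[-0.02,0,1.5,0,0,-1.02],[-0.02,0,0.9,0,0,-1.02]]'
python3 -m jog '[[0,0,0,0,0,0],[0,0,0,0,0,0],[0,0,0,0,0,0],[0,0,0,0,0,0],[0,0,0,0,0,0]]' 3.0
python3 -m jog '[[0,0,-0.2,0,0,0],[0,0,-1.5,0,0,0],[0,0,-2.5,0,0,0],[0,0,-3.5,0,0,0],[0,0,-3.5,0,0,0]]'
python3 plan.py .4774 .0423 .12 -174.25 10
```

```text
time_s: 35.73
tcp_pos: [0.5116, 0.2096, 0.0078]
ee_rot: [[-0.934, 0.356, -0.002], [0.356, 0.934, -0.001], [0.001, -0.002, -1.0]]
wrist_force: [-0.7, 0.6, 0.0]
gripper_width: 0.628
time_s: 36.15
tcp_pos: [0.5129, 0.2108, 0.0102]
ee_rot: [[-0.934, 0.357, 0.002], [0.357, 0.934, 0.001], [-0.001, 0.002, -1.0]]
wrist_force: [0.1, -0.1, 0.6]
gripper_width: 0.385
time_s: 36.57
tcp_pos: [0.5113, 0.2096, 0.1219]
ee_rot: [[-0.934, 0.357, -0.002], [0.357, 0.934, -0.002], [0.001, -0.002, -1.0]]
wrist_force: [0.7, 0.8, -1.0]
gripper_width: 0.389
[0.08, -1.72, 0.02, -0.01, -0.01, -2.67] x 10 rows OK
end [0.4771 0.0424 0.1201] rmin 0.479 zmin 0.120 now [0.5113 0.2096 0.1219]
```

```bash
python3 -m jog '[[0.08,-1.72,0,0,0,-2.67],[0.08,-1.72,0,0,0,-2.67],[0.08,-1.72,0,0,0,-2.67],[0.08,-1.72,0,0,0,-2.67],[0.08,-1.72,0,0,0,-2.67]]'
python3 -m jog '[[0.08,-1.72,0,0,0,-2.67],[0.08,-1.72,0,0,0,-2.67],[0.08,-1.72,0.3,0,0,-2.67],[0.08,-1.72,0.5,0,0,-2.67],[0.08,-1.72,0.5,0,0,-2.67]]'
python3 -m jog '[[0,0,0,0,0,0],[0,0,0,0,0,0],[0,0,0,0,0,0],[0,0,0,0,0,0],[0,0,0,0,0,0]]'
python3 plan.py .4774 .0423 .043 -174.25 5
python3 - <<'E'
from h import *
save(capture("wrist"),"w19.png")
E
```

```text
time_s: 36.98
tcp_pos: [0.4846, 0.1278, 0.1215]
ee_rot: [[-0.992, 0.129, -0.0], [0.129, 0.992, 0.0], [0.0, 0.0, -1.0]]
wrist_force: [0.3, -0.2, -1.8]
gripper_width: 0.389
time_s: 37.4
tcp_pos: [0.4776, 0.0422, 0.1085]
ee_rot: [[-0.995, -0.103, 0.001], [-0.103, 0.995, 0.0], [-0.001, 0.0, -1.0]]
wrist_force: [0.1, 0.0, -0.8]
gripper_width: 0.39
time_s: 37.82
tcp_pos: [0.4783, 0.0438, 0.1085]
ee_rot: [[-0.995, -0.102, 0.001], [-0.102, 0.995, 0.0], [-0.001, 0.0, -1.0]]
wrist_force: [-0.1, 0.2, -1.7]
gripper_width: 0.39
[0.02, -0.03, 1.31, 0.0, 0.01, 0.02] x 5 rows OK
end [0.4775 0.0422 0.043 ] rmin 0.479 zmin 0.043 now [0.4783 0.0438 0.1085]
```

View pics/w19.png

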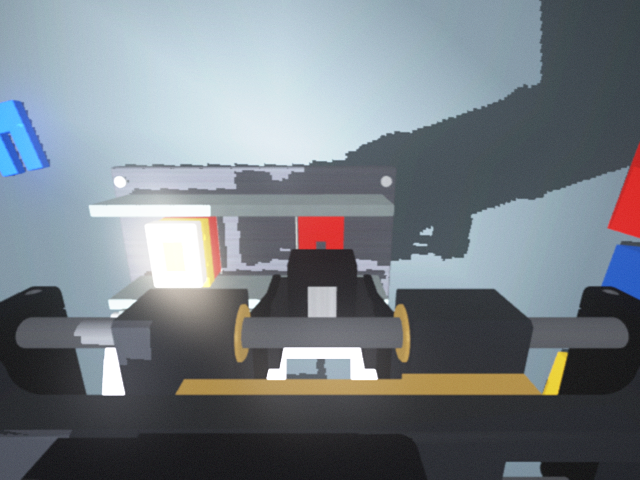

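```bash
python3 -m jog '[[0,-0.02,2.2,0,0,0],[0.02,-0.02,2.0,0,0,0],[0.02,-0.01,1.3,0,0,0],[0,0,0.5,0,0,0],[0,0,0.2,0,0,0]]'
python3 -m jog '[[0,0,0.2,0,0,0],[0,0,0.1,0,0,0],[0,0,0.05,0,0,0],[0,0,0,0,0,0],[0,0,0,0,0,0]]'
python3 -m jog '[[0,0,0,0,0,0],[0,0,0,0,0,0],[0,0,0,0,0,0],[0,0,-1,0,0,0],[0,0,-2.0,0,0,0]]' 4.8
python3 -m jog '[[0,0,-1.5,0,0,0],[0,0,-1.5,0,0,0],[-1.5,0,-1,0,0,0],[-3.0,0,0,0,0,0],[-3.0,0,0,0,0,0]]' 5.5
python3 -m jog '[[0,0,0,0,0,0],[0,0,0,0,0,0],[0,0,0,0,0,0],[0,0,0,0,0,0],[0,0,0,0,0,0]]'
python3 look.py 20
```

```text
time_s: 38.28
tcp_pos: [0.4773, 0.0427, 0.0454]
ee_rot: [[-0.995, -0.101, -0.002], [-0.101, 0.995, -0.001], [0.002, -0.001, -1.0]]
wrist_force: [-0.2, 0.5, -0.1]
gripper_width: 0.39
time_s: 38.7
tcp_pos: [0.4781, 0.0427, 0.0432]
ee_rot: [[-0.995, -0.101, 0.001], [-0.101, 0.995, 0.0], [-0.001, 0.0, -1.0]]
wrist_force: [-0.1, -0.7, -1.1]
gripper_width: 0.386
time_s: 39.12
tcp_pos: [0.476, 0.0419, 0.0712]
ee_rot: [[-0.995, -0.1, -0.005], [-0.1, 0.995, -0.002], [0.005, -0.001, -1.0]]
wrist_force: [1.0, -0.2, 0.5]
gripper_width: 0.547
time_s: 39.53
tcp_pos: [0.5534, 0.0503, 0.1143]
ee_rot: [[-0.995, -0.101, 0.003], [-0.101, 0.995, 0.001], [-0.003, 0.001, -1.0]]
wrist_force: [0.7, 0.2, 0.6]
gripper_width: 0.626
time_s: 39.95
tcp_pos: [0.5513, 0.0499, 0.1127]
ee_rot: [[-0.995, -0.101, -0.001], [-0.101, 0.995, -0.0], [0.001, -0.0, -1.0]]
wrist_force: [0.4, 0.6, -0.4]
gripper_width: 0.632
t 40.0 tcp [0.5513 0.0499 0.1127] th -174.2 J [  22.   21.  -18.   -0.  -51. -106.] F [ 0.4  0.6 -0.4]
red wrist [(488, -41, 50.1, 5.3, 6.0, [208, 147])]
red top []
yellow wrist [(489, -50, 55.4, 5.1, 6.0, [201, 148])]
yellow top [(431, -306, 50.6, 36.1, 17.0, [423, 318])]
blue wrist [(613, -201, 39.4, 33.6, 80.6, [23, 276]), (427, -187, 39.4, 18.6, 17.8, [13, 40])]
blue top [(423, -200, 50.6, 35.4, 18.0, [375, 321]), (625, -206, 51.7, 34.7, -20.3, [377, 233])]
```

View pics/w_20.png

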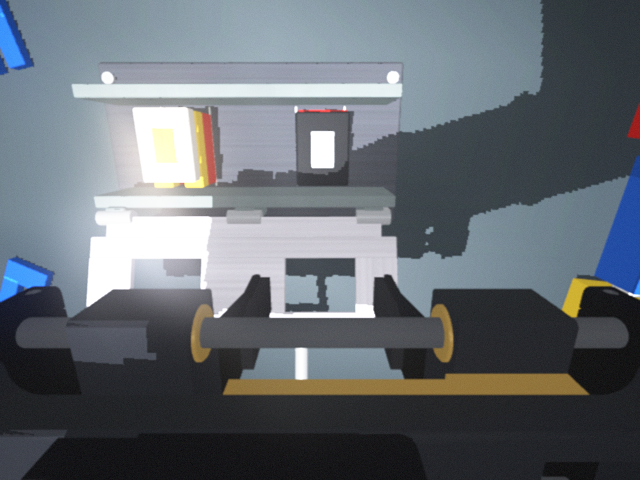

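```bash
python3 - <<'E'
from h import *
w=capture("wrist");save(w,"w20c.png",(120,70,410,220),2.7)
P=np.array([onz(w,u,v,.056)[:2] for u,v in((296,112),(350,112),(348,185.5),(298,185.5))]);print(P.round(4).tolist(),P.mean(0),[np.linalg.norm(P[i]-P[(i+1)%4]).round(4) for i in range(4)])
print("red front",onz(w,322,108,.032))
E
```

```text
[[0.4584, 0.024], [0.455, 0.0573], [0.5, 0.0617], [0.5034, 0.029]] [0.47916951 0.04298872] [np.float64(0.0334), np.float64(0.0453), np.float64(0.0329), np.float64(0.0453)]
red front [0.45229435 0.03960741 0.032     ]
```

View pics/w20c.png

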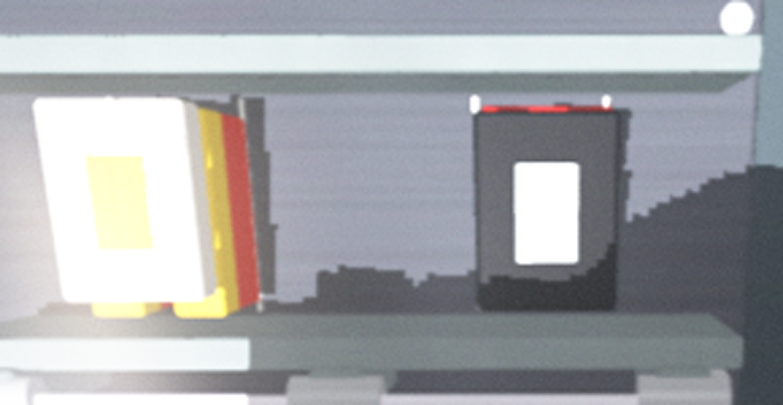

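Both specimens are centred on their stacks to about 2 mm. Black is at (323,148) and white at (170,147), each between its lines. Next is shutting the frame: back to the bar at (0.634, 0.007).

```bash
python3 plan.py .634 .007 .17 -84.25 15
```

```text
[-0.17, -0.66, -0.38, -0.0, 0.0, -6.0] x 15 rows OK
end [0.6334 0.0072 0.1699] rmin 0.556 zmin 0.117 now [0.5519 0.0501 0.1129]
```

```bash
python3 -m jog '[[-0.17,-0.66,-1.6,0,0,-6],[-0.17,-0.66,-1.6,0,0,-6],[-0.17,-0.66,-1.3,0,0,-6],[-0.17,-0.66,-1.2,0,0,-6],[-0.17,-0.66,0,0,0,-6]]' 2.3
python3 -m jog '[[-0.17,-0.66,0,0,0,-6],[-0.17,-0.66,0,0,0,-6],[-0.17,-0.66,0,0,0,-6],[-0.17,-0.66,0,0,0,-6],[-0.17,-0.66,0,0,0,-6]]'
python3 -m jog '[[-0.17,-0.66,0,0,0,-6],[-0.17,-0.66,0,0,0,-6],[-0.17,-0.66,0,0,0,-6],[-0.17,-0.66,0,0,0,-6],[-0.17,-0.66,0,0,0,-6]]'
python3 -m jog '[[0,0,0,0,0,0],[0,0,0,0,0,0],[0,0,0,0,0,0],[0,0,0,0,0,0],[0,0,0,0,0,0]]'
python3 look.py 21;python3 plan.py .634 .007 .0975 -84.25 5
```

```text
time_s: 40.52
tcp_pos: [0.5717, 0.0215, 0.1728]
ee_rot: [[-0.808, -0.59, 0.006], [-0.59, 0.808, 0.001], [-0.005, -0.003, -1.0]]
wrist_force: [-0.9, -0.3, -0.1]
gripper_width: 0.343
time_s: 40.93
tcp_pos: [0.6, 0.0056, 0.1698]
ee_rot: [[-0.405, -0.914, -0.0], [-0.914, 0.405, 0.0], [-0.0, 0.0, -1.0]]
wrist_force: [0.7, 1.0, 0.8]
gripper_width: 0.269
time_s: 41.35
tcp_pos: [0.6338, 0.0071, 0.1697]
ee_rot: [[0.106, -0.994, -0.0], [-0.994, -0.106, 0.0], [-0.0, 0.0, -1.0]]
wrist_force: [0.4, 0.2, -1.0]
gripper_width: 0.264
time_s: 41.77
tcp_pos: [0.6334, 0.0071, 0.1698]
ee_rot: [[0.1, -0.995, -0.0], [-0.995, -0.1, 0.0], [-0.0, 0.0, -1.0]]
wrist_force: [0.8, -0.6, 0.1]
gripper_width: 0.264
t 41.8 tcp [0.6334 0.0071 0.1698] th -84.3 J [ 15.  25.  -3.  -0. -62. -10.] F [ 0.8 -0.6  0.1]
red wrist []
red top []
yellow wrist [(461, -56, 23.3, 14.1, 5.8, [507, 177])]
yellow top [(431, -307, 50.5, 36.8, 16.4, [423, 318])]
blue wrist [(423, -194, 54.4, 19.4, 18.8, [591, 20])]
blue top [(423, -200, 50.6, 35.4, 18.0, [375, 321]), (625, -206, 51.1, 34.9, -20.9, [377, 233])]
[0.0, -0.01, 1.45, -0.0, 0.0, 0.0] x 5 rows OK
end [0.6341 0.0072 0.0973] rmin 0.634 zmin 0.097 now [0.6336 0.0071 0.1698]
```

View pics/w_21.png

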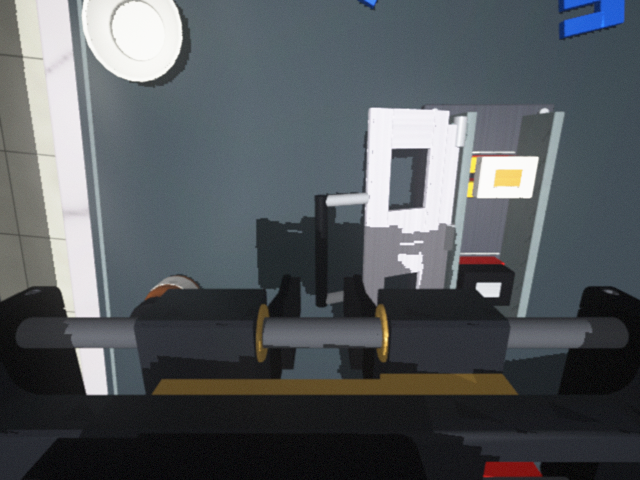

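```bash
python3 -m jog '[[0,0,1.6,0,0,0],[0,0,1.6,0,0,0],[0,0,1.6,0,0,0],[0,0,1.5,0,0,0],[0,0,0.95,0,0,0]]' 2.3
python3 -m jog '[[0,0,0,0,0,0],[0,0,0,0,0,0],[0,0,0,0,0,0],[0,0,0,0,0,0],[0,0,0,0,0,0]]' 0.5
python3 - <<'E'
import numpy as np
a=np.linspace(2.7,0.12,31)
y=11.6*np.cos(a);z=-11.6*np.sin(a)
for i,(p,q) in enumerate(zip(np.diff(y),np.diff(z))): print("[0,%.2f,%.2f,0,0,0]"%(p,q),end="," if (i+1)%5 else "  %.2f\n"%a[i+1])
E
```

```text
time_s: 42.28
tcp_pos: [0.6328, 0.007, 0.0955]
ee_rot: [[0.1, -0.995, -0.002], [-0.995, -0.1, -0.0], [-0.0, 0.002, -1.0]]
wrist_force: [-0.5, 0.6, -0.4]
gripper_width: 0.264
time_s: 42.7
tcp_pos: [0.6341, 0.0072, 0.0982]
ee_rot: [[0.101, -0.995, 0.001], [-0.995, -0.101, 0.0], [-0.0, -0.001, -1.0]]
wrist_force: [-0.6, -0.2, 0.3]
gripper_width: 0.09
[0,0.46,-0.88,0,0,0],[0,0.54,-0.84,0,0,0],[0,0.61,-0.79,0,0,0],[0,0.67,-0.73,0,0,0],[0,0.73,-0.67,0,0,0]  2.27
[0,0.79,-0.61,0,0,0],[0,0.84,-0.54,0,0,0],[0,0.88,-0.46,0,0,0],[0,0.92,-0.39,0,0,0],[0,0.95,-0.31,0,0,0]  1.84
[0,0.97,-0.22,0,0,0],[0,0.99,-0.14,0,0,0],[0,1.00,-0.05,0,0,0],[0,1.00,0.03,0,0,0],[0,0.99,0.12,0,0,0]  1.41
[0,0.98,0.20,0,0,0],[0,0.96,0.28,0,0,0],[0,0.93,0.37,0,0,0],[0,0.89,0.44,0,0,0],[0,0.85,0.52,0,0,0]  0.98
[0,0.80,0.59,0,0,0],[0,0.75,0.66,0,0,0],[0,0.69,0.72,0,0,0],[0,0.63,0.78,0,0,0],[0,0.56,0.83,0,0,0]  0.55
[0,0.48,0.87,0,0,0],[0,0.41,0.91,0,0,0],[0,0.33,0.94,0,0,0],[0,0.25,0.97,0,0,0],[0,0.16,0.98,0,0,0]  0.12
```

```bash
python3 -m jog '[[0,0.46,-0.88,0,0,0],[0,0.54,-0.84,0,0,0],[0,0.61,-0.79,0,0,0],[0,0.67,-0.73,0,0,0],[0,0.73,-0.67,0,0,0]]'
python3 -m jog '[[0,0.79,-0.61,0,0,0],[0,0.84,-0.54,0,0,0],[0,0.88,-0.46,0,0,0],[0,0.92,-0.39,0,0,0],[0,0.95,-0.31,0,0,0]]'
python3 -m jog '[[0,0.97,-0.22,0,0,0],[0,0.99,-0.14,0,0,0],[0,1.00,-0.05,0,0,0],[0,1.00,0.03,0,0,0],[0,0.99,0.12,0,0,0]]'
```

```text
time_s: 43.12
tcp_pos: [0.6071, 0.0045, 0.14]
ee_rot: [[0.102, -0.995, 0.011], [-0.995, -0.102, 0.001], [0.0, -0.011, -1.0]]
wrist_force: [6.8, -1.4, 1.5]
gripper_width: 0.095
time_s: 43.53
tcp_pos: [0.5659, 0.0003, 0.1658]
ee_rot: [[0.103, -0.994, 0.018], [-0.995, -0.103, 0.001], [0.0, -0.018, -1.0]]
wrist_force: [7.1, 0.1, 9.0]
gripper_width: 0.093
time_s: 43.95
tcp_pos: [0.5162, -0.0048, 0.1701]
ee_rot: [[0.104, -0.994, 0.017], [-0.995, -0.104, 0.001], [0.001, -0.017, -1.0]]
wrist_force: [-0.4, 0.2, 21.9]
gripper_width: 0.088
```

The bar sits ~5 mm from the tips, and the commanded pose is ~4 mm too low. I'll relieve that and continue.

```bash
python3 -m jog '[[0,0,-0.2,0,0,0],[0,0,-0.2,0,0,0],[0,0,0,0,0,0],[0,0,0,0,0,0],[0,0,0,0,0,0]]'
python3 -m jog '[[0,0.98,0.15,0,0,0],[0,0.97,0.22,0,0,0],[0,0.95,0.30,0,0,0],[0,0.93,0.37,0,0,0],[0,0.89,0.44,0,0,0]]'
```

```text
time_s: 44.37
tcp_pos: [0.5121, -0.0053, 0.1696]
ee_rot: [[0.102, -0.995, 0.005], [-0.995, -0.102, -0.0], [0.001, -0.005, -1.0]]
wrist_force: [-1.2, 0.0, 13.7]
gripper_width: 0.093
time_s: 44.78
tcp_pos: [0.4641, -0.01, 0.1518]
ee_rot: [[0.101, -0.995, 0.003], [-0.995, -0.101, 0.001], [-0.0, -0.003, -1.0]]
wrist_force: [5.1, -1.4, -2.8]
gripper_width: 0.093
```

```bash
python3 - <<'E'
import numpy as np
a=np.r_[np.linspace(.994,.2,11),np.linspace(.2,0.0,6)[1:]]
y=11.6*np.cos(a);z=-11.6*np.sin(a)
for i,(p,q) in enumerate(zip(np.diff(y),np.diff(z))): print("[0,%.2f,%.2f,0,0,0]"%(p,q),end="," if (i+1)%5 else "  %.2f\n"%a[i+1])
E
```

```text
[0,0.75,0.53,0,0,0],[0,0.71,0.59,0,0,0],[0,0.66,0.64,0,0,0],[0,0.60,0.69,0,0,0],[0,0.55,0.74,0,0,0]  0.60
[0,0.49,0.78,0,0,0],[0,0.42,0.82,0,0,0],[0,0.36,0.85,0,0,0],[0,0.29,0.87,0,0,0],[0,0.22,0.89,0,0,0]  0.20
[0,0.08,0.46,0,0,0],[0,0.06,0.46,0,0,0],[0,0.05,0.46,0,0,0],[0,0.03,0.46,0,0,0],[0,0.01,0.46,0,0,0]  0.00
```

```bash
python3 -m jog '[[0,0.75,0.53,0,0,0],[0,0.71,0.59,0,0,0],[0,0.66,0.64,0,0,0],[0,0.60,0.69,0,0,0],[0,0.55,0.74,0,0,0]]'
python3 -m jog '[[0,0.49,0.78,0,0,0],[0,0.42,0.82,0,0,0],[0,0.36,0.85,0,0,0],[0,0.29,0.87,0,0,0],[0,0.22,0.89,0,0,0]]'
python3 -c "
from h import *
save(capture('wrist'),'w22.png')"
```

```text
time_s: 45.2
tcp_pos: [0.4311, -0.0132, 0.1187]
ee_rot: [[0.101, -0.995, 0.0], [-0.995, -0.101, 0.0], [-0.0, -0.0, -1.0]]
wrist_force: [1.6, 0.7, 1.1]
gripper_width: 0.09
time_s: 45.62
tcp_pos: [0.4137, -0.0149, 0.0764]
ee_rot: [[0.101, -0.995, 0.0], [-0.995, -0.101, 0.0], [-0.0, -0.0, -1.0]]
wrist_force: [3.6, 2.0, 1.1]
gripper_width: 0.089
```

View pics/w22.png

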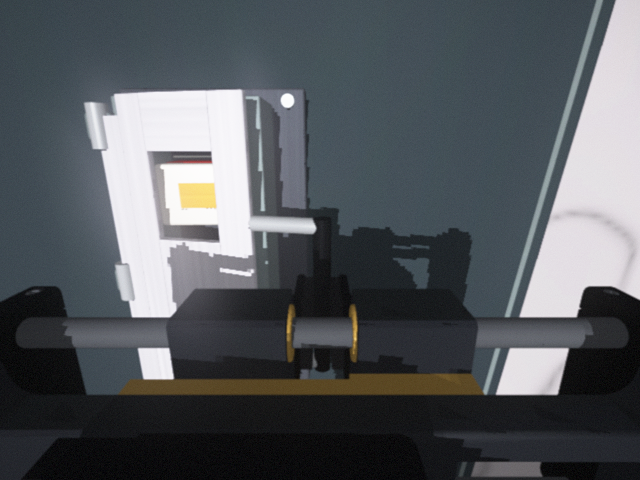

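```bash
python3 -m jog '[[0,0.08,0.46,0,0,0],[0,0.06,0.46,0,0,0],[0,0.05,0.46,0,0,0],[0,0.02,0.4,0,0,0],[0,0,0.2,0,0,0]]'
python3 -m jog '[[0,0,0.1,0,0,0],[0,0,0,0,0,0],[0,0,0,0,0,0],[0,0,0,0,0,0],[0,0,0,0,0,0]]'
```

```text
time_s: 46.08
tcp_pos: [0.4114, -0.0153, 0.0568]
ee_rot: [[0.101, -0.995, -0.001], [-0.995, -0.101, 0.0], [-0.0, 0.001, -1.0]]
wrist_force: [-0.3, 3.2, 2.3]
gripper_width: 0.091
time_s: 46.5
tcp_pos: [0.4114, -0.0153, 0.0563]
ee_rot: [[0.101, -0.995, -0.001], [-0.995, -0.101, 0.0], [-0.0, 0.001, -1.0]]
wrist_force: [0.5, 5.3, -0.7]
gripper_width: 0.09
```

```bash
python3 -m jog '[[0,0,0.1,0,0,0],[0,0,0.1,0,0,0],[0,0,0,0,0,0],[0,0,0,0,0,0],[0,0,0,0,0,0]]'
python3 -m jog '[[0,0,0.1,0,0,0],[0,0,0,0,0,0],[0,0,0,0,0,0],[0,0,0,0,0,0],[0,0,0,0,0,0]]'
```

```text
time_s: 46.92
tcp_pos: [0.4114, -0.0153, 0.0543]
ee_rot: [[0.101, -0.995, -0.001], [-0.995, -0.101, 0.0], [-0.0, 0.001, -1.0]]
wrist_force: [0.2, 5.7, -0.0]
gripper_width: 0.092
time_s: 47.33
tcp_pos: [0.4113, -0.0153, 0.0534]
ee_rot: [[0.101, -0.995, -0.001], [-0.995, -0.101, 0.0], [-0.0, 0.001, -1.0]]
wrist_force: [-0.4, 4.9, 1.0]
gripper_width: 0.087
```

```bash
python3 -m jog '[[0,0,0.1,0,0,0],[0,0,0,0,0,0],[0,0,0,0,0,0],[0,0,0,0,0,0],[0,0,0,0,0,0]]'
python3 -m jog '[[0,0,0.1,0,0,0],[0,0,0,0,0,0],[0,0,0,0,0,0],[0,0,0,0,0,0],[0,0,0,0,0,0]]'
python3 -m jog '[[0,0,0.1,0,0,0],[0,0,0,0,0,0],[0,0,0,0,0,0],[0,0,0,0,0,0],[0,0,0,0,0,0]]'
```

```text
time_s: 47.75
tcp_pos: [0.4113, -0.0153, 0.0524]
ee_rot: [[0.101, -0.995, -0.001], [-0.995, -0.101, 0.0], [-0.0, 0.001, -1.0]]
wrist_force: [-0.9, 4.5, 1.1]
gripper_width: 0.087
time_s: 48.17
tcp_pos: [0.4113, -0.0153, 0.052]
ee_rot: [[0.101, -0.995, -0.001], [-0.995, -0.101, -0.0], [0.0, 0.001, -1.0]]
wrist_force: [-3.1, 6.2, 6.7]
gripper_width: 0.091
time_s: 48.58
tcp_pos: [0.4114, -0.0154, 0.0517]
ee_rot: [[0.101, -0.995, -0.0], [-0.995, -0.101, -0.0], [0.0, 0.001, -1.0]]
wrist_force: [-5.6, 6.8, 15.1]
gripper_width: 0.092
```

Contact shows as the upward force rising to 15 N while the bar stops. Releasing and checking.

```bash
python3 -m jog '[[0,0,0,0,0,0],[0,0,0,0,0,0],[0,0,0,0,0,0],[0,0,0,0,0,0],[0,0,-1,0,0,0]]' 2.4
python3 -m jog '[[0,0,-2.5,0,0,0],[0,0,-3,0,0,0],[-2,0,-3,0,0,0],[-3,-3,-2,0,0,0],[-3,-3,-1,0,0,0]]' 
python3 - <<'E'
from h import *
w=capture("wrist");save(w,"w23.png")
s=capture("scene");save(s,"s23.png",(290,170,430,280),5.5)
t=capture("top");save(t,"t23.png",(230,250,360,340),6)
E
```

```text
time_s: 49.0
tcp_pos: [0.4097, -0.0162, 0.0589]
ee_rot: [[0.1, -0.995, -0.005], [-0.995, -0.1, -0.002], [0.001, 0.006, -1.0]]
wrist_force: [0.2, -0.5, -0.4]
gripper_width: 0.265
time_s: 49.42
tcp_pos: [0.4595, 0.0653, 0.1758]
ee_rot: [[0.1, -0.995, 0.004], [-0.995, -0.1, 0.001], [-0.001, -0.004, -1.0]]
wrist_force: [0.7, -0.6, -0.1]
gripper_width: 0.275
```

View pics/w23.png

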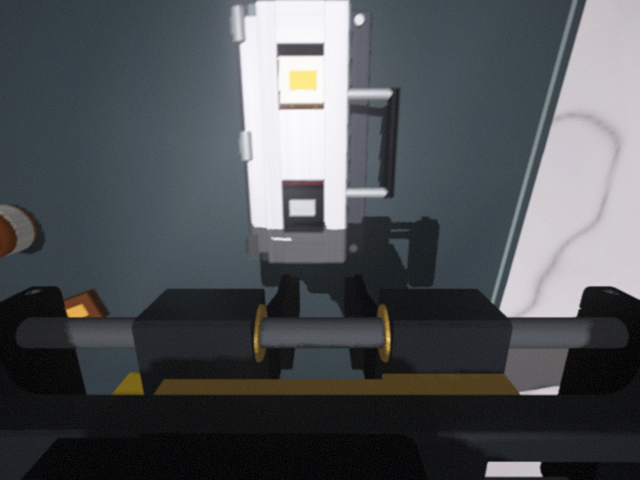

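View pics/s23.png

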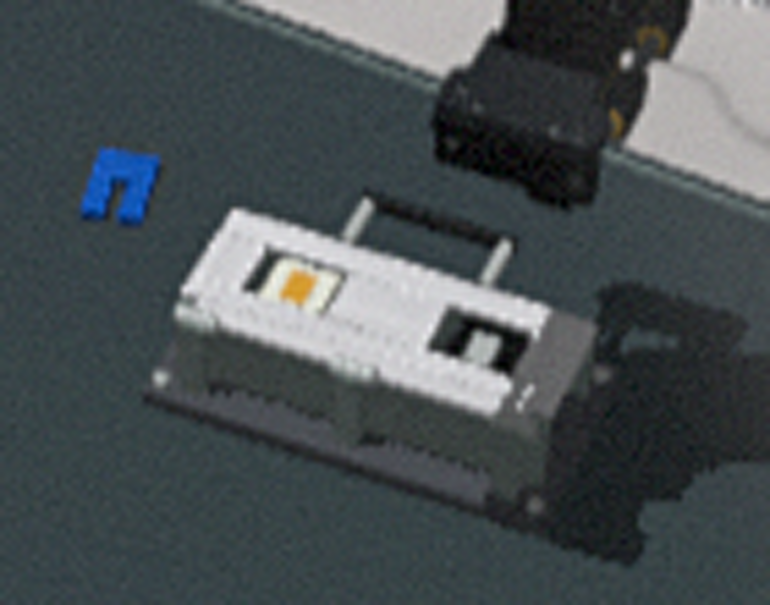

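View pics/t23.png

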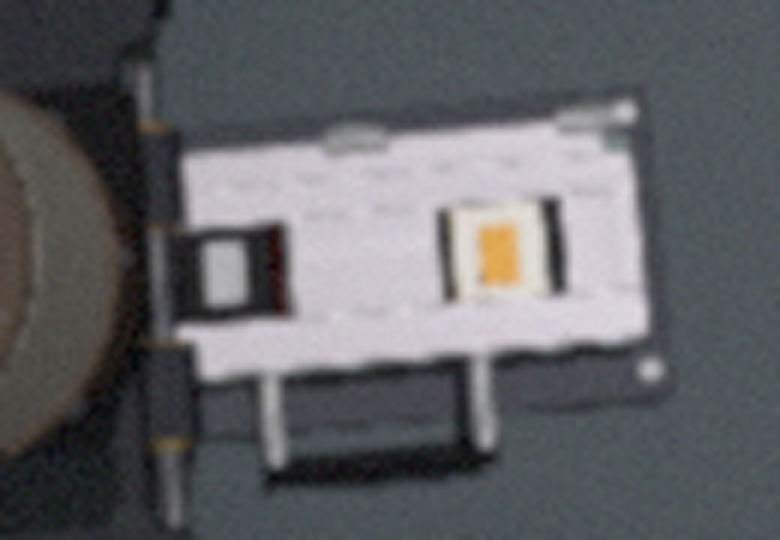

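```bash
python3 - <<'E'
from h import *
t=capture("top");s=capture("scene")
tp=lambda x,y:(230+(x-2.5)/6,250+(y-2.5)/6)
sp=lambda x,y:(290+(x-2.25)/5.5,170+(y-2.25)/5.5)
def tri(a,b):
    o1,d1=ray(t,*a);o2,d2=ray(s,*b)
    k=np.linalg.lstsq(np.c_[d1,-d2],o2-o1,rcond=None)[0]
    p,q=o1+k[0]*d1,o2+k[1]*d2;return (p+q)/2,np.linalg.norm(p-q)
print(tri(tp(277,463),sp(502,243)),tri(tp(486,444),sp(366,205)))
E
python3 -m jog '[[0,0,0,0,0,0],[0,0,0,0,0,0],[0,0,0,0,0,0],[0,0,0,0,0,0],[0,0,0,0,0,0]]' 5.5
python3 look.py 24
python3 plan.py .423 -.200 .08 -162 15
```

```text
(array([0.4112042 , 0.0212511 , 0.06771419]), np.float64(0.002431571210177015)) (array([ 0.41883314, -0.05329069,  0.06451547]), np.float64(0.002543669925364209))
time_s: 50.08
tcp_pos: [0.4589, 0.0648, 0.1726]
ee_rot: [[0.1, -0.995, -0.0], [-0.995, -0.1, -0.0], [0.0, 0.0, -1.0]]
wrist_force: [-0.2, -0.6, 0.5]
gripper_width: 0.56
t 50.1 tcp [0.4589 0.0648 0.1726] th -84.2 J [ 28.   9. -26.   0. -55. -22.] F [-0.2 -0.6  0.5]
red wrist []
red top []
yellow wrist []
yellow top [(431, -307, 50.6, 36.0, 17.0, [423, 318])]
blue wrist []
blue top [(423, -200, 50.6, 35.4, 18.0, [375, 321]), (625, -206, 51.1, 34.7, -20.3, [377, 233])]
[1.78, -0.74, 0.62, -0.0, -0.0, 5.18] x 15 rows OK
end [ 0.4223 -0.2001  0.0797] rmin 0.467 zmin 0.080 now [0.4591 0.065  0.1727]
```

The frame looks shut. The triangulated bar height is ~66 mm at the arm tops, which is consistent with level but noisy, so I'll touch-probe it later. Now the leftovers: first the blue at (423,-200).

```bash
python3 -m jog '[[1.78,-0.74,0.4,0,0,5.18],[1.78,-0.74,0.4,0,0,5.18],[1.78,-0.74,0.4,0,0,5.18],[1.78,-0.74,0.4,0,0,5.18],[1.78,-0.74,0.4,0,0,5.18]]'
python3 -m jog '[[1.78,-0.74,0.4,0,0,5.18],[1.78,-0.74,0.4,0,0,5.18],[1.78,-0.74,0.4,0,0,5.18],[1.78,-0.74,0.6,0,0,5.18],[1.78,-0.74,0.6,0,0,5.18]]'
python3 -m jog '[[1.78,-0.74,1,0,0,5.18],[1.78,-0.74,1,0,0,5.18],[1.78,-0.74,1,0,0,5.18],[1.78,-0.74,1,0,0,5.18],[1.78,-0.74,0.9,0,0,5.18]]' 5.5
python3 -m jog '[[0,0,0,0,0,0],[0,0,0,0,0,0],[0,0,0,0,0,0],[0,0,0,0,0,0],[0,0,0,0,0,0]]'
python3 look.py 25;python3 plan.py .423 -.200 .003 -162 5
```

```text
time_s: 50.6
tcp_pos: [0.4892, -0.0265, 0.1525]
ee_rot: [[-0.348, -0.938, 0.0], [-0.938, 0.348, -0.0], [-0.0, -0.0, -1.0]]
wrist_force: [-1.1, 1.2, -1.2]
gripper_width: 0.63
time_s: 51.02
tcp_pos: [0.4758, -0.1214, 0.1285]
ee_rot: [[-0.723, -0.691, 0.001], [-0.691, 0.723, -0.0], [-0.0, -0.001, -1.0]]
wrist_force: [0.7, -0.4, 0.2]
gripper_width: 0.634
time_s: 51.43
tcp_pos: [0.422, -0.2007, 0.0792]
ee_rot: [[-0.952, -0.306, 0.0], [-0.306, 0.952, -0.0], [-0.0, -0.0, -1.0]]
wrist_force: [-0.4, -0.1, 0.2]
gripper_width: 0.631
time_s: 51.85
tcp_pos: [0.4235, -0.1995, 0.0802]
ee_rot: [[-0.95, -0.312, 0.002], [-0.312, 0.95, -0.0], [-0.001, -0.001, -1.0]]
wrist_force: [0.2, 0.0, 0.4]
gripper_width: 0.635
t 51.9 tcp [ 0.4235 -0.1995  0.0802] th -161.8 J [ -5.  16. -32.   0. -41. -67.] F [0.2 0.  0.4]
red wrist []
red top []
yellow wrist [(429, -308, 51.1, 38.3, 16.2, [174, 215])]
yellow top []
blue wrist [(423, -203, 51.6, 34.5, 19.2, [318, 248])]
blue top [(625, -207, 51.6, 34.8, -20.1, [377, 233])]
[0.01, -0.01, 1.54, -0.0, 0.01, 0.03] x 5 rows OK
end [ 0.4228 -0.2001  0.003 ] rmin 0.468 zmin 0.003 now [ 0.4231 -0.1995  0.08  ]
```

View pics/w_25.png

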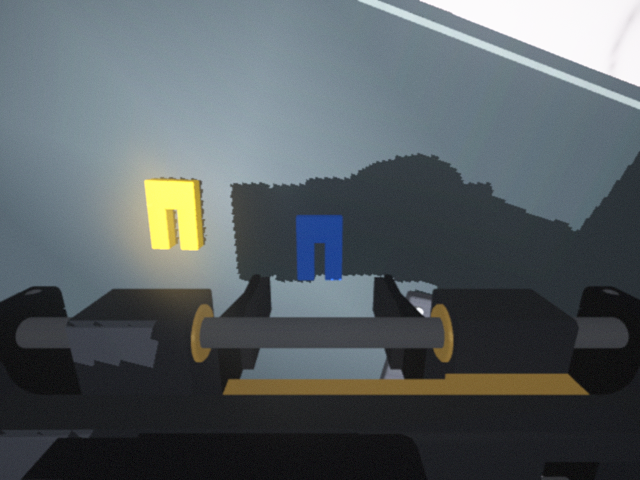

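```bash
python3 -m jog '[[0,-0.02,1.8,0,0,0],[0,-0.02,1.7,0,0,0],[0,-0.02,1.6,0,0,0],[0,0,1.5,0,0,0],[0,0,1.1,0,0,0]]'
python3 -m jog '[[0,0,0,0,0,0],[0,0,0,0,0,0],[0,0,0,0,0,0],[0,0,0,0,0,0],[0,0,0,0,0,0]]' 3.0
python3 -m jog '[[0,0,-0.2,0,0,0],[0,0,-1.5,0,0,0],[0,0,-3,0,0,0],[0,0,-3.5,0,0,0],[0,0,-3.5,0,0,0]]'
python3 - <<'E'
from h import *
t=capture("top")
for n,k in(("red",'red'),("blue",'blue'),("yellow",'yellow')):
    m=mask(t["frame"],k,100,40);m[:,200:]=0
    # rim outer (z=.04)
    print(n,rects(t,m,.04,500),rects(t,mask(t["frame"],k,100,110)*(np.arange(640)<200).astype(np.uint8),.004,500))
E
python3 plan.py .505 .345 .13 -174 20
```

```text
time_s: 52.37
tcp_pos: [0.4226, -0.2001, 0.0017]
ee_rot: [[-0.95, -0.311, -0.001], [-0.311, 0.95, 0.0], [0.001, 0.0, -1.0]]
wrist_force: [-0.3, 0.4, 1.0]
gripper_width: 0.632
time_s: 52.78
tcp_pos: [0.423, -0.2004, 0.0033]
ee_rot: [[-0.951, -0.311, 0.001], [-0.311, 0.951, -0.0], [-0.001, -0.001, -1.0]]
wrist_force: [-0.1, 0.9, 0.2]
gripper_width: 0.383
time_s: 53.2
tcp_pos: [0.4218, -0.2004, 0.121]
ee_rot: [[-0.951, -0.31, -0.001], [-0.31, 0.951, 0.0], [0.001, 0.001, -1.0]]
wrist_force: [1.0, 0.3, -0.3]
gripper_width: 0.385
red [(395, 330, 118.8, 106.6, 88.5, [137, 331])] [(394, 350, 109.7, 108.4, 89.1, [135, 331])]
blue [(509, 342, 120.4, 107.1, 89.8, [136, 279])] [(514, 362, 108.0, 107.7, -89.8, [134, 279])]
yellow [(618, 324, 119.1, 110.9, 88.7, [147, 232])] [(626, 343, 111.0, 110.2, 89.1, [145, 231])]
[-0.97, 2.59, -0.01, -0.02, 0.03, 0.61] x 20 rows OK
end [0.5046 0.3449 0.1298] rmin 0.439 zmin 0.128 now [ 0.4267 -0.2017  0.1283]
```

```bash
python3 plan.py .508 .349 .13 -174.25 15
```

```text
[-1.32, 3.48, -0.02, -0.02, 0.05, 0.83] x 15 rows OK
end [0.5078 0.3496 0.1301] rmin 0.440 zmin 0.128 now [ 0.4267 -0.2017  0.1283]
```

```bash
python3 -m jog '[[-1.32,3.48,-0.1,0,0,0.83],[-1.32,3.48,-0.1,0,0,0.83],[-1.32,3.48,0,0,0,0.83],[-1.32,3.48,0,0,0,0.83],[-1.32,3.48,0,0,0,0.83]]'
python3 -m jog '[[-1.32,3.48,0,0,0,0.83],[-1.32,3.48,0,0,0,0.83],[-1.32,3.48,0,0,0,0.83],[-1.32,3.48,0,0,0,0.83],[-1.32,3.48,0,0,0,0.83]]'
python3 -m jog '[[-1.32,3.48,0,0,0,0.83],[-1.32,3.48,0,0,0,0.83],[-1.32,3.48,0,0,0,0.83],[-1.32,3.48,0,0,0,0.83],[-1.32,3.48,0,0,0,0.83]]'
python3 -m jog '[[0,0,0,0,0,0],[0,0,0,0,0,0],[0,0,0,0,0,0],[0,0,0,0,0,0],[0,0,0,0,0,0]]'
python3 -c "
from h import *
save(capture('wrist'),'w26.png')"
python3 plan.py .508 .349 .03 -174.25 5
```

```text
time_s: 53.67
tcp_pos: [0.4363, -0.0134, 0.1221]
ee_rot: [[-0.971, -0.24, 0.001], [-0.24, 0.971, 0.0], [-0.001, 0.0, -1.0]]
wrist_force: [0.1, 0.1, -0.2]
gripper_width: 0.38
time_s: 54.08
tcp_pos: [0.4638, 0.1709, 0.122]
ee_rot: [[-0.985, -0.17, 0.0], [-0.17, 0.985, 0.0], [-0.001, 0.0, -1.0]]
wrist_force: [0.5, 0.5, -0.8]
gripper_width: 0.381
time_s: 54.5
tcp_pos: [0.5047, 0.3524, 0.1218]
ee_rot: [[-0.995, -0.098, 0.0], [-0.098, 0.995, 0.0], [-0.0, 0.0, -1.0]]
wrist_force: [1.5, 0.0, 0.6]
gripper_width: 0.381
time_s: 54.92
tcp_pos: [0.5047, 0.3494, 0.122]
ee_rot: [[-0.995, -0.097, -0.0], [-0.097, 0.995, -0.0], [0.0, -0.0, -1.0]]
wrist_force: [0.8, 0.5, -0.6]
gripper_width: 0.381
[-0.06, -0.02, 1.84, 0.0, 0.0, -0.03] x 5 rows OK
end [0.5079 0.3488 0.0301] rmin 0.614 zmin 0.030 now [0.5048 0.3495 0.1221]
```

View pics/w26.png

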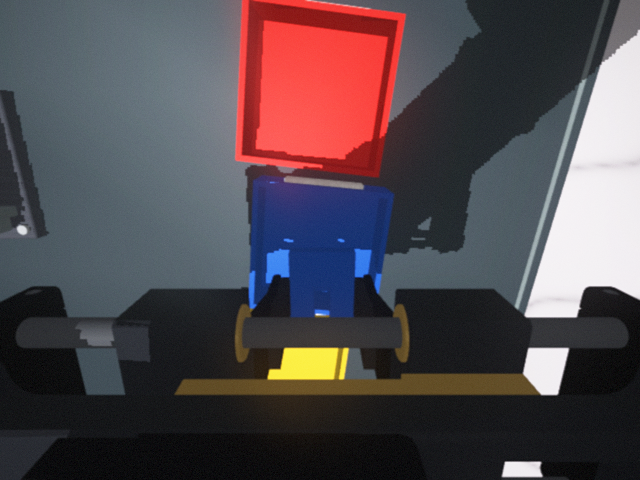

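The blue packer is centred over the blue bin, whose rim spans columns 255–392. Lowering into it and releasing.

```bash
python3 -m jog '[[-0.06,-0.02,2,0,0,0],[-0.06,-0.02,2,0,0,0],[-0.06,-0.02,2,0,0,0],[-0.06,0,1.7,0,0,0],[-0.06,0,1.2,0,0,0]]'
python3 -m jog '[[0,0,0,0,0,0],[0,0,0,0,0,0],[0,0,0,0,0,0],[0,0,0,0,0,0],[0,0,-1,0,0,0]]' 4.6
python3 -m jog '[[0,0,-2,0,0,0],[0,0,-2.5,0,0,0],[0,0,-2.5,0,0,0],[0,0,-2,0,0,0],[0,0,-1,0,0,0]]'
python3 look.py 27
python3 plan.py .625 -.2065 .08 -200.5 20
```

```text
time_s: 55.38
tcp_pos: [0.5074, 0.349, 0.0314]
ee_rot: [[-0.995, -0.097, -0.001], [-0.097, 0.995, -0.001], [0.001, -0.001, -1.0]]
wrist_force: [0.8, -0.5, -0.1]
gripper_width: 0.386
time_s: 55.8
tcp_pos: [0.5073, 0.3498, 0.0423]
ee_rot: [[-0.995, -0.098, -0.002], [-0.098, 0.995, -0.001], [0.002, -0.001, -1.0]]
wrist_force: [-0.3, 0.0, 0.1]
gripper_width: 0.52
time_s: 56.22
tcp_pos: [0.5093, 0.3516, 0.1476]
ee_rot: [[-0.995, -0.099, 0.006], [-0.099, 0.995, 0.005], [-0.006, 0.004, -1.0]]
wrist_force: [0.3, -0.8, 0.1]
gripper_width: 0.53
t 56.2 tcp [0.5093 0.3516 0.1476] th -174.3 J [  50.   25.   -7.    0.  -58. -134.] F [ 0.3 -0.8  0.1]
red wrist []
red top []
yellow wrist []
yellow top [(430, -307, 50.8, 36.0, 16.4, [423, 318])]
blue wrist []
blue top [(625, -206, 51.1, 34.9, -20.9, [377, 233])]
[-0.91, -2.73, 0.32, 0.01, 0.01, 1.31] x 20 rows OK
end [ 0.6242 -0.2072  0.0807] rmin 0.601 zmin 0.081 now [0.5089 0.3514 0.146 ]
```

View pics/w_27.png

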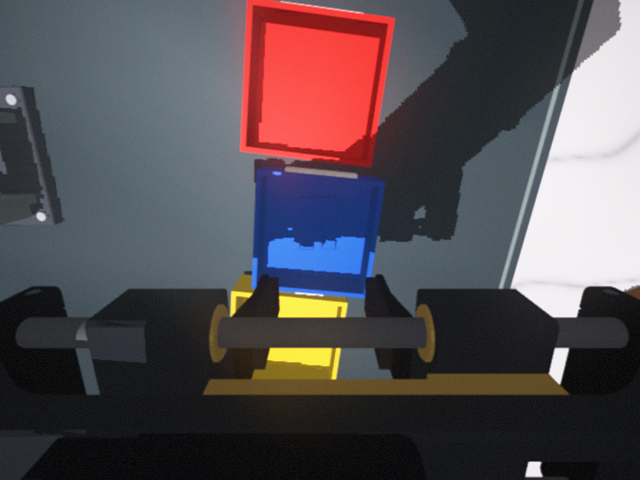

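```bash
python3 plan.py .625 -.2065 .08 -200.6 15
```

```text
[-1.21, -3.64, 0.43, 0.02, 0.01, 1.75] x 15 rows OK
end [ 0.6256 -0.2068  0.0807] rmin 0.601 zmin 0.081 now [0.5089 0.3514 0.146 ]
```

```bash
python3 -m jog '[[-1.21,-3.64,0.1,0,0,1.75],[-1.21,-3.64,0.1,0,0,1.75],[-1.21,-3.64,0.1,0,0,1.75],[-1.21,-3.64,0.1,0,0,1.75],[-1.21,-3.64,0.1,0,0,1.75]]' 5.5
python3 -m jog '[[-1.21,-3.64,0.2,0,0,1.75],[-1.21,-3.64,0.2,0,0,1.75],[-1.21,-3.64,0.3,0,0,1.75],[-1.21,-3.64,0.5,0,0,1.75],[-1.21,-3.64,0.6,0,0,1.75]]'
python3 -m jog '[[-1.21,-3.64,0.8,0,0,1.75],[-1.21,-3.64,0.8,0,0,1.75],[-1.21,-3.64,0.8,0,0,1.75],[-1.21,-3.64,0.8,0,0,1.75],[-1.21,-3.64,0.8,0,0,1.75]]'
python3 -m jog '[[0,0,0,0,0,0],[0,0,0,0,0,0],[0,0,0,0,0,0],[0,0,0,0,0,0],[0,0,0,0,0,0]]'
python3 look.py 28;python3 plan.py .625 -.2065 .003 -200.6 5
```

```text
time_s: 56.73
tcp_pos: [0.5746, 0.169, 0.1361]
ee_rot: [[-0.998, 0.055, -0.003], [0.055, 0.998, -0.001], [0.002, -0.001, -1.0]]
wrist_force: [0.7, 0.4, -0.7]
gripper_width: 0.629
time_s: 57.15
tcp_pos: [0.6137, -0.0185, 0.1183]
ee_rot: [[-0.978, 0.207, -0.002], [0.207, 0.978, -0.0], [0.002, -0.0, -1.0]]
wrist_force: [0.2, 0.2, 0.2]
gripper_width: 0.633
time_s: 57.57
tcp_pos: [0.6232, -0.2096, 0.0775]
ee_rot: [[-0.935, 0.354, -0.003], [0.354, 0.935, 0.001], [0.003, -0.0, -1.0]]
wrist_force: [0.2, -0.5, -0.3]
gripper_width: 0.634
time_s: 57.98
tcp_pos: [0.6246, -0.2066, 0.0798]
ee_rot: [[-0.937, 0.35, 0.0], [0.35, 0.937, 0.0], [-0.0, 0.0, -1.0]]
wrist_force: [0.3, -0.2, 0.1]
gripper_width: 0.63
t 58.0 tcp [ 0.6246 -0.2066  0.0798] th 159.5 J [  -4.   32.   -5.   -0.  -53. -106.] F [ 0.3 -0.2  0.1]
red wrist []
red top []
yellow wrist [(444, -312, 38.4, 16.4, 7.4, [64, 47]), (441, -293, 32.0, 15.2, 16.0, [90, 32]), (418, -321, 18.4, 14.8, -79.7, [24, 12])]
yellow top [(431, -306, 50.6, 36.1, 17.0, [423, 318])]
blue wrist [(620, -207, 41.1, 34.6, -20.5, [319, 243])]
blue top [(614, -203, 31.9, 25.3, 67.9, [375, 239])]
[-0.0, 0.01, 1.54, 0.0, 0.0, 0.02] x 5 rows OK
end [ 0.6249 -0.2062  0.003 ] rmin 0.658 zmin 0.003 now [ 0.6247 -0.2067  0.08  ]
```

View pics/w_28.png

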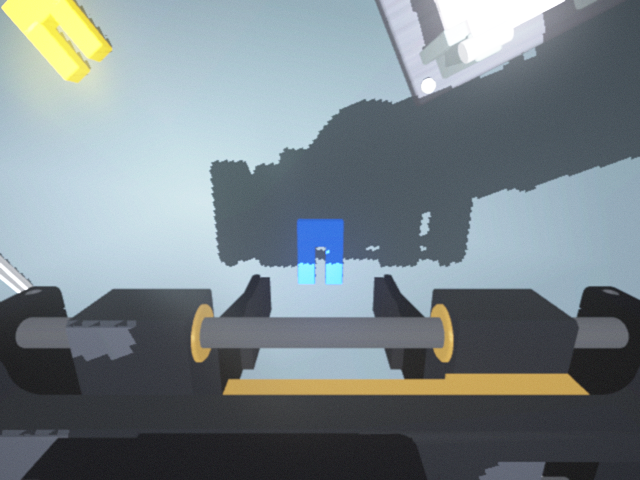

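The second blue is square between the fingers at (320,250).

```bash
python3 -m jog '[[0,0,1.8,0,0,0],[0,0,1.7,0,0,0],[0,0,1.6,0,0,0],[0,0,1.5,0,0,0],[0,0,1.1,0,0,0]]'
python3 -m jog '[[0,0,0,0,0,0],[0,0,0,0,0,0],[0,0,0,0,0,0],[0,0,0,0,0,0],[0,0,0,0,0,0]]' 3.0
python3 -m jog '[[0,0,-0.2,0,0,0],[0,0,-1.5,0,0,0],[0,0,-3,0,0,0],[0,0,-3.5,0,0,0],[0,0,-3.8,0,0,0]]'
python3 plan.py .508 .349 .13 -180 15
```

```text
time_s: 58.5
tcp_pos: [0.624, -0.2071, 0.0016]
ee_rot: [[-0.936, 0.351, -0.001], [0.351, 0.936, 0.0], [0.001, -0.0, -1.0]]
wrist_force: [-0.0, -0.2, -0.3]
gripper_width: 0.632
time_s: 58.92
tcp_pos: [0.6246, -0.208, 0.0033]
ee_rot: [[-0.936, 0.352, 0.001], [0.352, 0.936, -0.0], [-0.001, 0.0, -1.0]]
wrist_force: [-0.7, -0.0, 0.5]
gripper_width: 0.382
time_s: 59.33
tcp_pos: [0.6233, -0.208, 0.123]
ee_rot: [[-0.936, 0.352, -0.003], [0.352, 0.936, 0.0], [0.003, -0.001, -1.0]]
wrist_force: [0.8, -0.5, 0.1]
gripper_width: 0.385
[1.47, 3.52, -0.04, -0.0, -0.01, -1.38] x 15 rows OK
end [0.5079 0.3493 0.1293] rmin 0.593 zmin 0.123 now [ 0.6233 -0.208   0.123 ]
```

```bash
python3 -m jog '[[1.47,3.52,-0.1,0,0,-1.38],[1.47,3.52,-0.1,0,0,-1.38],[1.47,3.52,-0.1,0,0,-1.38],[1.47,3.52,-0.1,0,0,-1.38],[1.47,3.52,0,0,0,-1.38]]'
python3 -m jog '[[1.47,3.52,0,0,0,-1.38],[1.47,3.52,0,0,0,-1.38],[1.47,3.52,0,0,0,-1.38],[1.47,3.52,0,0,0,-1.38],[1.47,3.52,0,0,0,-1.38]]'
python3 -m jog '[[1.47,3.52,0,0,0,-1.38],[1.47,3.52,0,0,0,-1.38],[1.47,3.52,0,0,0,-1.38],[1.47,3.52,0,0,0,-1.38],[1.47,3.52,0,0,0,-1.38]]'
python3 -m jog '[[0,0,0,0,0,0],[0,0,0,0,0,0],[0,0,0,0,0,0],[0,0,0,0,0,0],[0,0,0,0,0,0]]'
python3 -c "
from h import *
save(capture('wrist'),'w29.png')"
python3 plan.py .508 .349 .036 -180 5
```

```text
time_s: 59.75
tcp_pos: [0.6081, -0.0166, 0.1274]
ee_rot: [[-0.972, 0.236, 0.001], [0.236, 0.972, 0.0], [-0.001, 0.001, -1.0]]
wrist_force: [0.8, -0.9, -0.1]
gripper_width: 0.379
time_s: 60.17
tcp_pos: [0.5691, 0.1703, 0.1272]
ee_rot: [[-0.993, 0.117, 0.001], [0.117, 0.993, 0.0], [-0.001, 0.0, -1.0]]
wrist_force: [0.2, 0.8, -0.5]
gripper_width: 0.382
time_s: 60.58
tcp_pos: [0.508, 0.3509, 0.1271]
ee_rot: [[-1.0, -0.003, 0.0], [-0.003, 1.0, 0.0], [-0.0, 0.0, -1.0]]
wrist_force: [1.0, 0.8, 0.1]
gripper_width: 0.385
time_s: 61.0
tcp_pos: [0.5093, 0.3478, 0.1268]
ee_rot: [[-1.0, 0.0, -0.0], [0.0, 1.0, -0.0], [0.0, -0.0, -1.0]]
wrist_force: [0.0, -1.2, 0.1]
gripper_width: 0.384
[0.03, 0.02, 1.82, -0.0, -0.0, -0.01] x 5 rows OK
end [0.5078 0.3489 0.0358] rmin 0.616 zmin 0.036 now [0.5093 0.3479 0.1268]
```

View pics/w29.png

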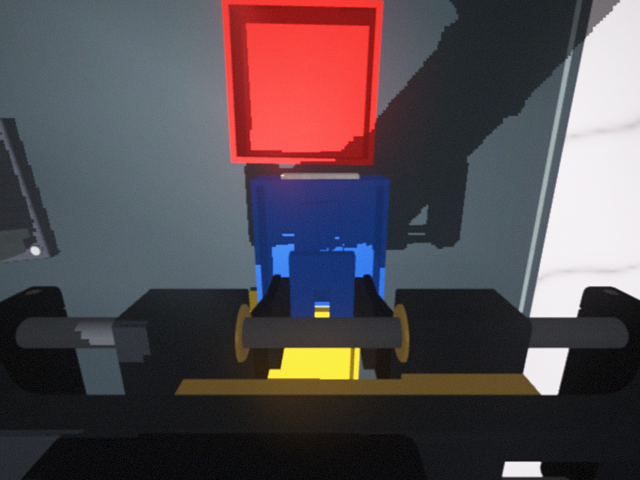

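```bash
python3 -m jog '[[0.03,0.02,2,0,0,0],[0.03,0.02,2,0,0,0],[0.03,0.02,2,0,0,0],[0.03,0,1.7,0,0,0],[0.03,0,1.2,0,0,0]]'
python3 -m jog '[[0,0,0,0,0,0],[0,0,0,0,0,0],[0,0,0,0,0,0],[0,0,0,0,0,0],[0,0,-1,0,0,0]]' 4.6
python3 -m jog '[[0,0,-2,0,0,0],[0,0,-2.5,0,0,0],[0,0,-2.5,0,0,0],[0,0,-2,0,0,0],[0,0,-1,0,0,0]]'
python3 look.py 30
python3 plan.py .431 -.3065 .08 -163.3 20
```

```text
time_s: 61.47
tcp_pos: [0.5072, 0.3482, 0.036]
ee_rot: [[-1.0, 0.001, -0.002], [0.001, 1.0, -0.002], [0.002, -0.002, -1.0]]
wrist_force: [0.6, -0.6, 0.8]
gripper_width: 0.383
time_s: 61.88
tcp_pos: [0.5067, 0.3491, 0.0473]
ee_rot: [[-1.0, -0.001, -0.002], [-0.001, 1.0, -0.001], [0.002, -0.001, -1.0]]
wrist_force: [0.1, -0.6, 0.1]
gripper_width: 0.523
time_s: 62.3
tcp_pos: [0.5087, 0.351, 0.1527]
ee_rot: [[-1.0, -0.002, 0.006], [-0.002, 1.0, 0.005], [-0.006, 0.005, -1.0]]
wrist_force: [0.5, -0.5, 0.1]
gripper_width: 0.529
t 62.3 tcp [0.5087 0.351  0.1527] th -179.9 J [  50.   24.   -7.    0.  -59. -140.] F [ 0.5 -0.5  0.1]
red wrist []
red top []
yellow wrist []
yellow top [(431, -307, 50.6, 36.0, 17.0, [423, 318])]
blue wrist []
blue top []
[0.84, -3.21, 0.34, 0.01, 0.01, -0.83] x 20 rows OK
end [ 0.4315 -0.3058  0.0809] rmin 0.441 zmin 0.081 now [0.5082 0.3509 0.151 ]
```

View pics/w_30.png

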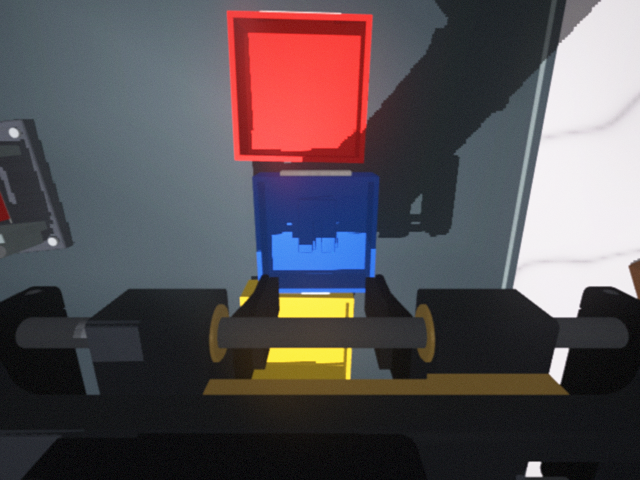

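Both blues are in the blue bin, with horseshoe outlines at (320,230). Now the last yellow at (431,-307).

```bash
python3 -m jog '[[0.84,-3.21,0,0,0,-0.83],[0.84,-3.21,0,0,0,-0.83],[0.84,-3.21,0,0,0,-0.83],[0.84,-3.21,0,0,0,-0.83],[0.84,-3.21,0,0,0,-0.83]]' 5.5
python3 -m jog '[[0.84,-3.21,0,0,0,-0.83],[0.84,-3.21,0,0,0,-0.83],[0.84,-3.21,0,0,0,-0.83],[0.84,-3.21,0,0,0,-0.83],[0.84,-3.21,0,0,0,-0.83]]'
python3 -m jog '[[0.84,-3.21,0.3,0,0,-0.83],[0.84,-3.21,0.3,0,0,-0.83],[0.84,-3.21,0.3,0,0,-0.83],[0.84,-3.21,0.3,0,0,-0.83],[0.84,-3.21,0.3,0,0,-0.83]]'
python3 -m jog '[[0.84,-3.21,1,0,0,-0.83],[0.84,-3.21,1.1,0,0,-0.83],[0.84,-3.21,1.1,0,0,-0.83],[0.84,-3.21,1.1,0,0,-0.83],[0.84,-3.21,1.1,0,0,-0.83]]'
python3 -m jog '[[0,0,0,0,0,0],[0,0,0,0,0,0],[0,0,0,0,0,0],[0,0,0,0,0,0],[0,0,0,0,0,0]]'
python3 look.py 31;python3 plan.py .431 -.3065 .0045 -163.3 5
```

```text
time_s: 62.82
tcp_pos: [0.4686, 0.1862, 0.1463]
ee_rot: [[-0.997, -0.075, -0.003], [-0.075, 0.997, -0.002], [0.003, -0.001, -1.0]]
wrist_force: [0.3, -0.2, -0.7]
gripper_width: 0.625
time_s: 63.23
tcp_pos: [0.4433, 0.0225, 0.1466]
ee_rot: [[-0.989, -0.147, -0.002], [-0.147, 0.989, -0.001], [0.002, -0.0, -1.0]]
wrist_force: [0.4, -0.0, -0.5]
gripper_width: 0.63
time_s: 63.65
tcp_pos: [0.4301, -0.1425, 0.1315]
ee_rot: [[-0.976, -0.218, -0.002], [-0.218, 0.976, 0.0], [0.002, 0.001, -1.0]]
wrist_force: [1.6, 0.0, -0.2]
gripper_width: 0.633
time_s: 64.07
tcp_pos: [0.4288, -0.3082, 0.0769]
ee_rot: [[-0.958, -0.287, -0.002], [-0.287, 0.958, 0.001], [0.002, 0.002, -1.0]]
wrist_force: [0.7, 0.1, -0.1]
gripper_width: 0.631
time_s: 64.48
tcp_pos: [0.4304, -0.3059, 0.079]
ee_rot: [[-0.957, -0.289, 0.0], [-0.289, 0.957, -0.0], [-0.0, -0.0, -1.0]]
wrist_force: [-0.9, 0.1, 0.4]
gripper_width: 0.629
t 64.5 tcp [ 0.4304 -0.3059  0.079 ] th -163.2 J [-18.  22. -24.  -0. -45. -55.] F [-0.9  0.1  0.4]
red wrist []
red top []
yellow wrist [(429, -310, 51.2, 34.2, 15.9, [317, 250])]
yellow top []
blue wrist []
blue top []
[-0.0, -0.01, 1.49, -0.01, 0.01, 0.02] x 5 rows OK
end [ 0.4308 -0.3066  0.0047] rmin 0.528 zmin 0.005 now [ 0.4306 -0.3061  0.0792]
```

View pics/w_31.png

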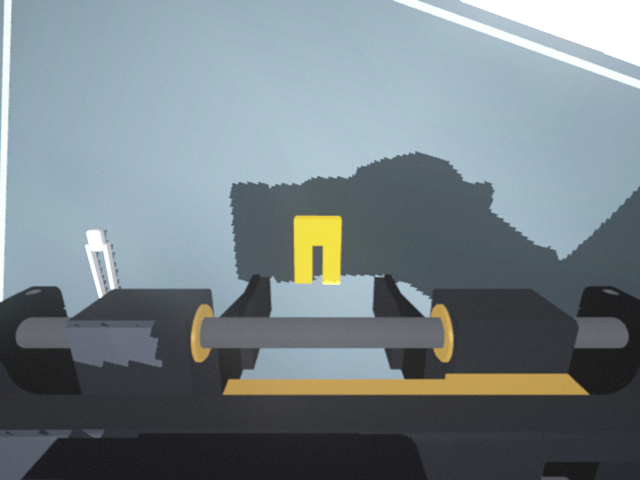

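```bash
python3 -m jog '[[0,-0.03,1.8,0,0,0],[0,-0.03,1.7,0,0,0],[0,-0.03,1.6,0,0,0],[0,0,1.5,0,0,0],[0,0,0.85,0,0,0]]'
python3 -m jog '[[0,0,0,0,0,0],[0,0,0,0,0,0],[0,0,0,0,0,0],[0,0,0,0,0,0],[0,0,0,0,0,0]]' 3.0
python3 -m jog '[[0,0,-0.2,0,0,0],[0,0,-1.5,0,0,0],[0,0,-3,0,0,0],[0,0,-3.8,0,0,0],[0,0,-4,0,0,0]]'
python3 plan.py .617 .3315 .14 -180 20
```

```text
time_s: 65.0
tcp_pos: [0.43, -0.307, 0.0031]
ee_rot: [[-0.958, -0.288, -0.001], [-0.288, 0.958, 0.001], [0.001, 0.001, -1.0]]
wrist_force: [-0.6, -0.0, -0.6]
gripper_width: 0.632
time_s: 65.42
tcp_pos: [0.4313, -0.308, 0.0052]
ee_rot: [[-0.958, -0.287, 0.002], [-0.287, 0.958, -0.001], [-0.002, -0.001, -1.0]]
wrist_force: [0.2, 1.8, 2.3]
gripper_width: 0.384
time_s: 65.83
tcp_pos: [0.4294, -0.3075, 0.13]
ee_rot: [[-0.958, -0.287, -0.003], [-0.287, 0.958, 0.001], [0.002, 0.002, -1.0]]
wrist_force: [1.2, -0.6, -0.8]
gripper_width: 0.386
[-1.42, 3.02, -0.05, 0.0, -0.01, 0.83] x 20 rows OK
end [0.6171 0.3306 0.1408] rmin 0.479 zmin 0.131 now [ 0.4294 -0.3075  0.13  ]
```

```bash
python3 -m jog '[[-1.42,3.02,-0.1,0,0,0.83],[-1.42,3.02,-0.1,0,0,0.83],[-1.42,3.02,0,0,0,0.83],[-1.42,3.02,0,0,0,0.83],[-1.42,3.02,0,0,0,0.83]]'
python3 -m jog '[[-1.42,3.02,0,0,0,0.83],[-1.42,3.02,0,0,0,0.83],[-1.42,3.02,0,0,0,0.83],[-1.42,3.02,0,0,0,0.83],[-1.42,3.02,0,0,0,0.83]]'
python3 -m jog '[[-1.42,3.02,0,0,0,0.83],[-1.42,3.02,0,0,0,0.83],[-1.42,3.02,0,0,0,0.83],[-1.42,3.02,0,0,0,0.83],[-1.42,3.02,0,0,0,0.83]]'
python3 -m jog '[[-1.42,3.02,0,0,0,0.83],[-1.42,3.02,0,0,0,0.83],[-1.42,3.02,0,0,0,0.83],[-1.42,3.02,0,0,0,0.83],[-1.42,3.02,0,0,0,0.83]]'
python3 -m jog '[[0,0,0,0,0,0],[0,0,0,0,0,0],[0,0,0,0,0,0],[0,0,0,0,0,0],[0,0,0,0,0,0]]'
python3 -c "
from h import *
save(capture('wrist'),'w32.png')"
python3 plan.py .617 .3315 .036 -180 5
```

```text
time_s: 66.25
tcp_pos: [0.4597, -0.1423, 0.1318]
ee_rot: [[-0.976, -0.216, 0.001], [-0.216, 0.976, 0.0], [-0.001, -0.0, -1.0]]
wrist_force: [0.5, -0.7, 0.4]
gripper_width: 0.384
time_s: 66.67
tcp_pos: [0.501, 0.0197, 0.1318]
ee_rot: [[-0.989, -0.145, 0.001], [-0.145, 0.989, 0.0], [-0.001, 0.0, -1.0]]
wrist_force: [1.0, 0.0, 0.1]
gripper_width: 0.384
time_s: 67.08
tcp_pos: [0.5539, 0.1779, 0.1316]
ee_rot: [[-0.997, -0.073, 0.0], [-0.073, 0.997, 0.0], [-0.0, 0.0, -1.0]]
wrist_force: [0.5, -0.4, -0.3]
gripper_width: 0.379
time_s: 67.5
tcp_pos: [0.6182, 0.3317, 0.1315]
ee_rot: [[-1.0, -0.001, -0.0], [-0.001, 1.0, 0.0], [0.0, 0.0, -1.0]]
wrist_force: [0.3, -0.5, 0.6]
gripper_width: 0.385
time_s: 67.92
tcp_pos: [0.6178, 0.3291, 0.1317]
ee_rot: [[-1.0, -0.001, -0.0], [-0.001, 1.0, -0.0], [0.0, -0.0, -1.0]]
wrist_force: [0.1, 1.2, 0.0]
gripper_width: 0.384
[0.02, 0.05, 1.92, 0.0, 0.0, 0.01] x 5 rows OK
end [0.6169 0.3317 0.0358] rmin 0.700 zmin 0.036 now [0.6179 0.3292 0.1318]
```

View pics/w32.png

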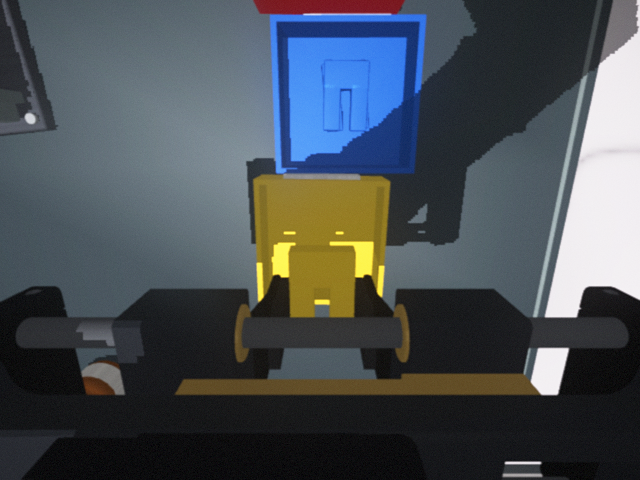

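The yellow is over the yellow bin (rim columns 255–388). The two blues are visible stacked in the blue bin at (345,95).

```bash
python3 -m jog '[[0.02,0.05,2.1,0,0,0],[0.02,0.05,2.1,0,0,0],[0.02,0.05,2.1,0,0,0],[0.02,0.05,1.8,0,0,0],[0.02,0,1.3,0,0,0]]'
python3 -m jog '[[0,0,0,0,0,0],[0,0,0,0,0,0],[0,0,0,0,0,0],[0,0,0,0,0,0],[0,0,-1,0,0,0]]' 4.6
python3 -m jog '[[0,0,-2,0,0,0],[0,0,-2.5,0,0,0],[0,0,-2.5,0,0,0],[0,0,-2,0,0,0],[0,0,-1,0,0,0]]'
python3 plan.py .4105 -.0155 .16 -174.25 20
```

```text
time_s: 68.38
tcp_pos: [0.6163, 0.3311, 0.0357]
ee_rot: [[-1.0, -0.001, -0.002], [-0.001, 1.0, -0.001], [0.002, -0.001, -1.0]]
wrist_force: [-0.8, -0.1, -0.1]
gripper_width: 0.385
time_s: 68.8
tcp_pos: [0.6164, 0.3319, 0.0468]
ee_rot: [[-1.0, -0.001, -0.002], [-0.001, 1.0, -0.001], [0.002, -0.001, -1.0]]
wrist_force: [-1.0, 1.1, 0.1]
gripper_width: 0.526
time_s: 69.22
tcp_pos: [0.6187, 0.3333, 0.1528]
ee_rot: [[-1.0, -0.002, 0.007], [-0.002, 1.0, 0.004], [-0.007, 0.004, -1.0]]
wrist_force: [0.6, -0.2, 1.3]
gripper_width: 0.525
[1.12, -1.69, -0.04, 0.01, 0.02, -0.28] x 20 rows OK
end [ 0.4114 -0.0151  0.1592] rmin 0.412 zmin 0.153 now [0.6187 0.3333 0.1528]
```

Now a touch probe of the bar, with shut fingers from above, to verify that the frame is level.

```bash
python3 -m jog '[[1.12,-1.69,0,0,0,-0.28],[1.12,-1.69,0,0,0,-0.28],[1.12,-1.69,0,0,0,-0.28],[1.12,-1.69,0,0,0,-0.28],[1.12,-1.69,0,0,0,-0.28]]' 0
python3 -m jog '[[1.12,-1.69,0,0,0,-0.28],[1.12,-1.69,0,0,0,-0.28],[1.12,-1.69,0,0,0,-0.28],[1.12,-1.69,0,0,0,-0.28],[1.12,-1.69,0,0,0,-0.28]]' 
python3 -m jog '[[1.12,-1.69,0,0,0,-0.28],[1.12,-1.69,0,0,0,-0.28],[1.12,-1.69,0,0,0,-0.28],[1.12,-1.69,0,0,0,-0.28],[1.12,-1.69,0,0,0,-0.28]]' 
python3 -m jog '[[1.12,-1.69,0,0,0,-0.28],[1.12,-1.69,0,0,0,-0.28],[1.12,-1.69,0,0,0,-0.28],[1.12,-1.69,0,0,0,-0.28],[1.12,-1.69,0,0,0,-0.28]]' 
python3 -m jog '[[0,0,0,0,0,0],[0,0,0,0,0,0],[0,0,0,0,0,0],[0,0,0,0,0,0],[0,0,0,0,0,0]]'
python3 plan.py .4113 -.0154 .067 -174.25 5
python3 look.py 33
```

```text
time_s: 69.63
tcp_pos: [0.5613, 0.2463, 0.1476]
ee_rot: [[-1.0, -0.026, 0.0], [-0.026, 1.0, 0.0], [-0.0, 0.0, -1.0]]
wrist_force: [0.4, -1.0, 0.2]
gripper_width: 0.24
time_s: 70.05
tcp_pos: [0.5084, 0.1599, 0.1477]
ee_rot: [[-0.999, -0.051, 0.001], [-0.051, 0.999, 0.0], [-0.001, 0.0, -1.0]]
wrist_force: [-0.4, 0.4, 0.3]
gripper_width: 0.01
time_s: 70.47
tcp_pos: [0.4576, 0.0722, 0.1477]
ee_rot: [[-0.997, -0.075, 0.001], [-0.075, 0.997, 0.0], [-0.001, 0.0, -1.0]]
wrist_force: [-0.4, -0.2, -0.6]
gripper_width: 0.004
time_s: 70.88
tcp_pos: [0.409, -0.0167, 0.1477]
ee_rot: [[-0.995, -0.1, 0.001], [-0.1, 0.995, 0.0], [-0.001, 0.0, -1.0]]
wrist_force: [0.1, -0.3, -0.6]
gripper_width: 0.005
time_s: 71.3
tcp_pos: [0.4101, -0.0153, 0.1473]
ee_rot: [[-0.995, -0.1, 0.0], [-0.1, 0.995, 0.0], [-0.0, 0.0, -1.0]]
wrist_force: [-0.6, -0.1, -0.9]
gripper_width: 0.005
[-0.02, -0.0, 1.61, 0.0, 0.0, -0.0] x 5 rows OK
end [ 0.4111 -0.0152  0.0668] rmin 0.411 zmin 0.067 now [ 0.4101 -0.0153  0.1473]
t 71.3 tcp [ 0.4101 -0.0153  0.1473] th -174.3 J [  21.    5.  -34.    0.  -50. -105.] F [-0.6 -0.1 -0.9]
red wrist [(410, 265, 65.1, 21.1, 20.8, [627, 261])]
red top []
yellow wrist []
yellow top []
blue wrist []
blue top []
```

View pics/t_33.png

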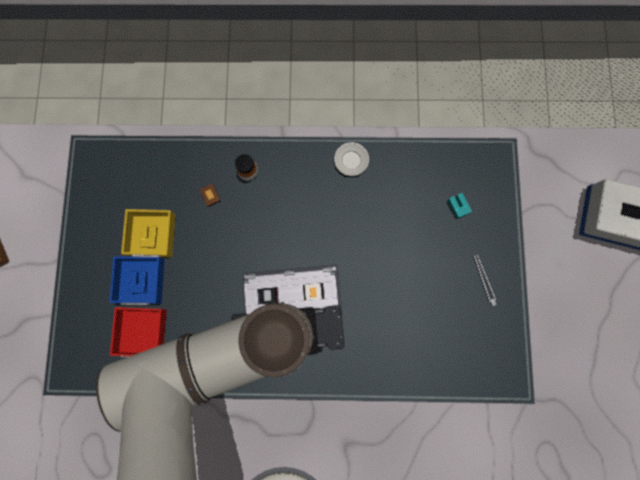

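```bash
python3 -m jog '[[-0.02,0,1.9,0,0,0],[-0.02,0,1.8,0,0,0],[-0.02,0,1.7,0,0,0],[-0.02,0,1.5,0,0,0],[-0.02,0,0.9,0,0,0]]'
python3 -m jog '[[0,0,0.1,0,0,0],[0,0,0.1,0,0,0],[0,0,0,0,0,0],[0,0,0,0,0,0],[0,0,0,0,0,0]]'
python3 -m jog '[[0,0,0.1,0,0,0],[0,0,0,0,0,0],[0,0,0,0,0,0],[0,0,0,0,0,0],[0,0,0,0,0,0]]'
```

```text
time_s: 71.82
tcp_pos: [0.4099, -0.0158, 0.0676]
ee_rot: [[-0.995, -0.099, -0.002], [-0.099, 0.995, -0.001], [0.003, -0.0, -1.0]]
wrist_force: [1.0, 0.9, 0.0]
gripper_width: 0.006
time_s: 72.23
tcp_pos: [0.4111, -0.0156, 0.0678]
ee_rot: [[-0.995, -0.099, 0.002], [-0.099, 0.995, 0.001], [-0.002, 0.0, -1.0]]
wrist_force: [0.2, 0.3, 1.2]
gripper_width: 0.007
time_s: 72.65
tcp_pos: [0.4106, -0.0158, 0.0662]
ee_rot: [[-0.995, -0.099, 0.0], [-0.099, 0.995, 0.0], [-0.0, 0.0, -1.0]]
wrist_force: [-0.1, -0.4, 0.2]
gripper_width: 0.005
```

```bash
python3 -m jog '[[0,0,0.1,0,0,0],[0,0,0,0,0,0],[0,0,0,0,0,0],[0,0,0,0,0,0],[0,0,0,0,0,0]]'
python3 -m jog '[[0,0,0.1,0,0,0],[0,0,0,0,0,0],[0,0,0,0,0,0],[0,0,0,0,0,0],[0,0,0,0,0,0]]'
python3 -m jog '[[0,0,0.1,0,0,0],[0,0,0,0,0,0],[0,0,0,0,0,0],[0,0,0,0,0,0],[0,0,0,0,0,0]]'
```

```text
time_s: 73.07
tcp_pos: [0.4106, -0.0158, 0.0652]
ee_rot: [[-0.995, -0.099, 0.0], [-0.099, 0.995, -0.0], [-0.0, -0.0, -1.0]]
wrist_force: [0.3, 1.4, -0.1]
gripper_width: 0.004
time_s: 73.48
tcp_pos: [0.4108, -0.0158, 0.0643]
ee_rot: [[-0.995, -0.099, 0.0], [-0.099, 0.995, 0.0], [-0.0, 0.0, -1.0]]
wrist_force: [0.2, -0.2, 1.6]
gripper_width: 0.004
time_s: 73.9
tcp_pos: [0.4108, -0.0158, 0.0639]
ee_rot: [[-0.995, -0.1, 0.0], [-0.1, 0.995, -0.0], [-0.0, -0.0, -1.0]]
wrist_force: [-2.4, 0.9, 8.3]
gripper_width: 0.003
```

Firm contact at 64.0 mm is exactly the bar's top when level (59.5 + 4.5 mm), so the frame is shut. Retreating for the final look.

```bash
python3 -m jog '[[0,0,-1,0,0,0],[0,0,-3,0,0,0],[0,0,-3.5,0,0,0],[0,0,-3.5,0,0,0],[0,0,-3,0,0,0]]'
python3 -m jog '[[0,3.5,0,0,0,0],[0,3.5,0,0,0,0],[0,3.5,0,0,0,0],[0,3.5,0,0,0,0],[0,3.5,0,0,0,0]]'
python3 -m jog '[[0,3,0,0,0,0],[0,3,0,0,0,0],[0,3,0,0,0,0],[0,0,0,0,0,0],[0,0,0,0,0,0]]'
python3 - <<'E'
from h import *
t=capture("top");save(t,"t34.png",(100,130,500,410),2);s=capture("scene");save(s,"s34.png",(180,140,540,380),2.2);save(t,"t34c.png",(230,250,360,340),6)
E
```

```text
time_s: 74.32
tcp_pos: [0.4105, -0.0159, 0.2052]
ee_rot: [[-0.995, -0.099, 0.001], [-0.099, 0.995, 0.0], [-0.001, 0.0, -1.0]]
wrist_force: [0.8, 0.5, -0.4]
gripper_width: 0.006
time_s: 74.73
tcp_pos: [0.3925, 0.1596, 0.2031]
ee_rot: [[-0.995, -0.099, -0.0], [-0.099, 0.995, 0.0], [0.0, 0.0, -1.0]]
wrist_force: [0.7, -0.3, 0.5]
gripper_width: 0.001
time_s: 75.15
tcp_pos: [0.3838, 0.2488, 0.2025]
ee_rot: [[-0.995, -0.101, -0.001], [-0.101, 0.995, -0.001], [0.001, -0.001, -1.0]]
wrist_force: [0.3, -0.3, 0.2]
gripper_width: 0.007
```

View pics/t34.png

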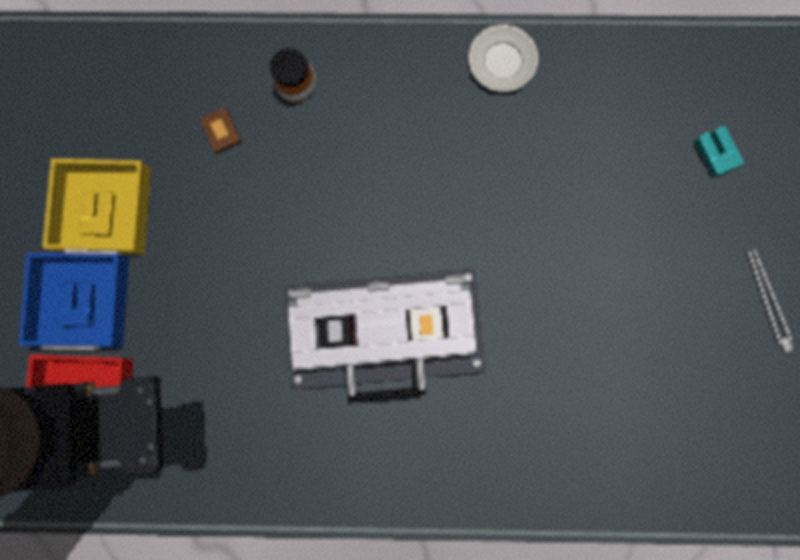

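View pics/s34.png

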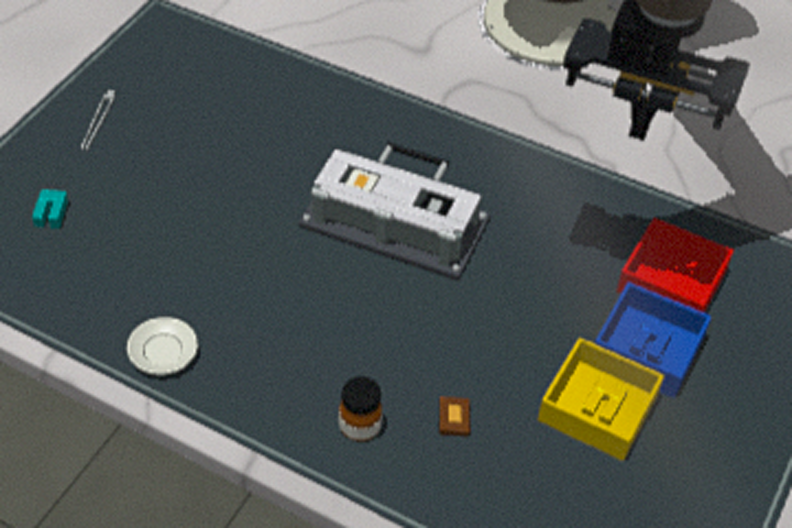

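View pics/t34c.png

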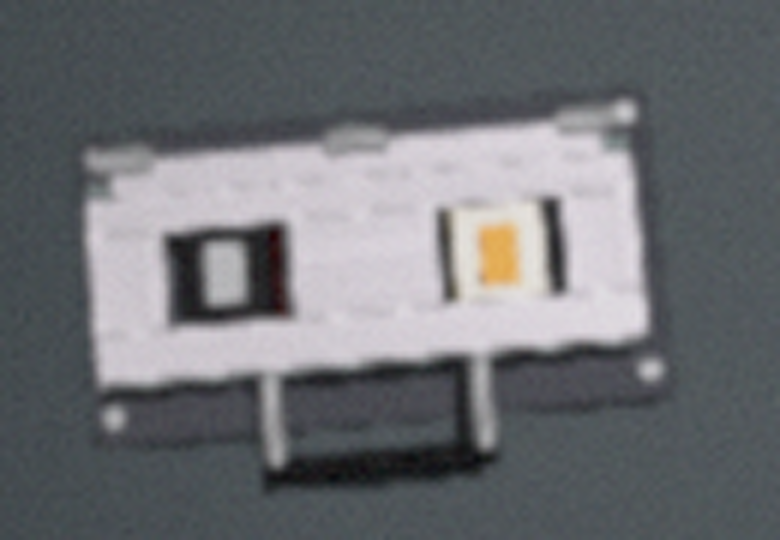

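Final pictures: both specimens are centred in their windows, steel at (225,273) and brass at (500,253) in the crop. The frame is level. The two blues and the yellow are in their own bins, and jar, dish, forceps, turquoise and brown are unmoved.

```bash
python3 -c "
from station import finish_job
print(finish_job())"
```

```text
the job is handed in; nothing more can be done
None
```

The holder is ready and the job was handed in at about 75 s of the 210 s allowed. The frame is shut over two seated specimens, with the leftover packers in their bins.

**What I did**
- I swung the frame open to about 2.7 rad and filled both seats:
  - **Left seat:** one red packer with the black specimen on it, 44 mm of the 45 mm gap.
  - **Right seat:** one red and one yellow packer with the white specimen on them, also 44 mm.
- I then shut the frame and put the two spare blues in the blue bin and the spare yellow in the yellow bin. Only the black and white specimens were on the bench.

**What the checks showed**
- **Centring:** the wrist camera put each specimen within about 2 mm of the centre of its packers, polished face up.
- **Frame:** a touch on the handle bar met firm resistance at 64 mm, the expected height when level. The camera triangulation of the bar read about 66 mm and was too noisy to rely on.
- **Bench:** in the last pictures the jar, dish, forceps, turquoise piece and brown block looked unmoved.

**What went less well**
- While opening the frame, my first arc ran inside the bar's true circle. The wrist force reached about 40 N before I corrected it.
- The wrist force also rose to about 22 N during closing.
- The first red packer met the channel floor with a brief 35 N, and the frame met the walls at 15 N.

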